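Lock out the panel dryer and load the painted panels

ROBOT

A 6-joint arm with a two-finger parallel gripper is mounted at the origin on the work surface. World frame = base frame: x ahead of the robot, y to its left, z up, the work surface at z = 0. Lengths are in m, angles in rad, forces in N, time in s.
With the tool pointing down it reaches from about 0.275 to 0.725 m from the base axis. Payload 15.9 kg.
Tool frame: the origin (TCP) lies midway between the tips of the shut fingers; the grasp point (between the pads) lies 19 mm behind it; z points along the fingers, y is the direction in which the jaws open and shut (so a half turn about z gives the same grasp; the last joint's range is limited). The gripper opens to 85 mm and grips with 20 to 120 N. Pads are 22 mm wide; open, the fingers measure 114 mm over their backs; the gripper's body (76 mm by 85 mm) begins 54 mm behind the grasp point. The pads swing forward as they close: fully open they stand 13 mm farther back than shut.
Start: joints at [1.116, 0.213, -0.034, 1.323, 0, 1.571], TCP at [0.22, 0.449, 0.231] pointing down, gripper open.
Joint ranges: [-2.98, 2.98], [-0.74, 1.72], [-1.14, 1.35], [-2.1, 2.04], [-1.57, 1.44], [-3.14, 3.14]. Speed limits (rad/s): [1.89, 1.89, 2.39, 2.57, 3.14, 3.14].

INTERFACE

Orientations are given as a 3x3 rotation matrix whose columns are the frame's x, y, z axes.
In Python, from cell import * gives the robot as it stands. The module is installed in compiled form; this text tells all that it offers.
- The arm moves only by the tool send_rows, never from a script. Its argument "rows" is a list of rows, each a list of 3 entries, a list of its own where there are three numbers: the shift along the tool's x, y, z in mm, then the turn about the tool's z in units of 10 degrees (1.0 is 10 degrees), then the finger opening in mm, from 0 to 85.4. In form: [[[x, y, z], yaw, gripper], ...]. A call has 1 to 20 rows; each row is the pose to reach, as a shift and turn from the pose measured when the call began, along the tool's axes at that moment; what a row does not reach only later rows make up. A row lasts 1/8 s, in which the tool goes at most 62.5 mm and 10.7 degrees, less where a joint would pass 70% of its speed; a pose out of reach is approached as far as the arm can. A call with a gripper value outside its range is refused whole. The fingers move at their own pace and stop on an object; the grip force is fixed at half the most. Time passes only in rows, so rows that repeat a pose let the fingers close. It gives the time, the measured TCP pose, the force and the opening at its end, in the units of the state.
- get_obs(): the state, without advancing time (a new reading comes with each control period).
- snapshot(name): name is "side" or "top"; returns a dict with "pixels" (384x512x3 uint8, red, green, blue), "fx", "fy", "cx", "cy" (pixels), "k1" (the pictures are not rectified: a ray, as slopes to the right and down, at radius r is drawn at 1 + k1 r^2 times it, then the intrinsics apply), "rvec" (rotation vector, rad) and "tvec" (3), from world to camera coordinates, as OpenCV has them. Camera axes: x right, y down, z forward; pixel columns grow to the right and rows downward; lengths in m; the calibration is good to about 2 mm. A picture is of the moment at which its call begins. There is no depth.
- sign_off(): hands the job in, once; it reports no verdict.
The state is a dict: "t": time; "q": joint angles; "qd": joint speeds; "joint_efforts": joint torques, N m; "eef_pos": TCP position; "ee_rot": TCP orientation; "force": force on the tool from outside, world axes, zero at the start; "moment": the same for the moment, N m; "opening": opening from 0.0 (shut) to 1.0 (fully open).
Only numpy, scipy, OpenCV 4.12 (cv2) and the standard library are available. Lean on these libraries where they do the work, as an engineer would, in place of code of your own. Each camera call takes 0.05 s, during which the arm holds its last target.

TASK

Make the panel dryer safe before loading it: first pull the red power plug out of its socket box and put it in the small wooden tray, then clip the orange sprung clamp round the steel lock-out post beside the socket box, leaving it lying flat. Only then slide every painted panel, paint side up and its grip batten left outside, fully home into a slot of the dryer, one to a slot, and leave the jar, the bottle and the brush alone.

Things in the scene. Friction and masses are not known exactly. Their poses are not given: they have to be found in the camera images.
- dryer: Low fixed dryer: wooden base, four level slots side by side under a blue roof, open to -x, blower housing behind (x 150 to 250 mm, 100 mm high). Origin: at table height under the middle of the sill's front edge; x into the slots, y left, z up. Width 356 mm. Slots: middles at y = -129, -43, +43, +129 mm, 74 mm wide, between yellow dividers 12 mm wide, 11 mm high, with pointed noses from x = 8 mm.
- slot_floor (a point): Left inner slot, on its floor at the front edge of the sill (dryer x = 0, y = +43 mm), 50 mm above the table; axes as the dryer. Sill and floor are level for 140 mm in x, to a stop. The roof covers x = 60 to 150 mm: underside 11 mm above the floor, top 21 mm; its steel lead-in lip reaches forward to x = 55 mm.
- slot_home (a point): Left inner slot: where a panel's origin is when fully home (dryer x = 70 mm, y = +43 mm, z = 50 mm). Slots are 86 mm apart. Then the panel touches the stop and its rear edge is flush with the sill's front edge, the batten standing over the open sill.
- panel_red: Plywood panel painted red with a yellow and white motif, 140 x 70 x 8 mm, about 0.14 kg, paint side up (3 or 4 panels are present). Origin: centre of its underside; x along its length, z up. A bare wooden grip batten stands across it near its rear (-x) edge: middle at x = -57 mm, 12 mm thick in x, 50 mm long in y, top 42 mm above the underside. Pinch it from above, fingers closing along x.
- panel_green: Plywood panel painted green with an orange and blue motif, 140 x 70 x 8 mm, about 0.14 kg, paint side up (3 or 4 panels are present). Origin: centre of its underside; x along its length, z up. A bare wooden grip batten stands across it near its rear (-x) edge: middle at x = -57 mm, 12 mm thick in x, 50 mm long in y, top 42 mm above the underside. Pinch it from above, fingers closing along x.
- panel_violet: Plywood panel painted violet with a green and yellow motif, 140 x 70 x 8 mm, about 0.14 kg, paint side up (3 or 4 panels are present). Origin: centre of its underside; x along its length, z up. A bare wooden grip batten stands across it near its rear (-x) edge: middle at x = -57 mm, 12 mm thick in x, 50 mm long in y, top 42 mm above the underside. Pinch it from above, fingers closing along x.
- panel_white: Plywood panel painted white with a red and black motif, 140 x 70 x 8 mm, about 0.14 kg, paint side up (3 or 4 panels are present). Origin: centre of its underside; x along its length, z up. A bare wooden grip batten stands across it near its rear (-x) edge: middle at x = -57 mm, 12 mm thick in x, 50 mm long in y, top 42 mm above the underside. Pinch it from above, fingers closing along x.
- plug: Red power plug, 0.12 kg, upright in the socket box at the start. Origin: underside of its black flange (44 x 34 x 8 mm), on the socket's rim. Above: red grip 30 (x) x 28 mm (y), up to 54 mm high. Below: blade 32 x 16 mm reaching 35 mm down, held by a spring detent (pull straight up with 10 to 15 N; clear of the box after 35 mm).
- socket_mouth (a point): Middle of the mouth of the grey socket box, fixed, 75 x 75 mm and 50 mm high; this point is on its top face, z up.
- tray_in (a point): Middle of the inner floor (about 5 mm above the table) of the dark wooden tray, fixed, 120 x 120 mm outside, 5 mm walls 25 mm high. The plug may stand or lie in it.
- post: Steel lock-out post with a red tip, fixed upright: 18 mm in diameter, 100 mm high. Origin: at its foot on the table, on its axis.
- clamp: Sprung clamp like a big clothes-peg, 0.16 kg, lying flat on the table, hinge pin upright, 37 mm high: fixed orange arm (-y side), hinged yellow arm (+y side). Origin: on the pin, at the underside; x to the jaws, z up. Jaws x = 22 to 68 mm with inward lips at x = 62 to 68 mm. Fixed jaw: inner face y = -9 mm, lip y = -4 mm. Squeezed, the mouth between the lips is open from y = -4 to +22 mm.
- clamp_grip (a point): Point between the clamp's handles, 47 mm behind the pin, 22 mm above the underside: squeeze here from above, fingers closing along the clamp's y. The handles are 1 to 37 mm high and run x = -22 to -72 mm. Relaxed, their outer faces are at y = -22 and +40 mm at the rear end; squeezed fully they are parallel, 44 mm apart, y = -22 and +22 mm.
- clamp_seat (a point): Where the axis of a clipped post sits between the jaws, behind the lips: 50 mm ahead of the pin, y = 0. Lead the post in through the open mouth at clamp y = about +8 mm, the clamp a few mm off the table, then release the handles.
- clamp_jaw (a joint): Angle of the clamp's yellow arm (rad): 0 closed and empty, about 0.08 clipped round the post, 0.35 squeezed fully open (takes about 12 N at the handles).
- paint_jar: Bystander, not to be disturbed: glass paint jar with blue lid, 56 mm in diameter, 75 mm high; origin under its middle.
- varnish: Bystander, not to be disturbed: amber bottle with black cap, 60 mm in diameter, 110 mm high; origin under its middle.
- brush: Bystander, not to be disturbed: paint brush lying on the table at the right, about 0.2 m long.

How it is judged:
By the outcome, as a careful person would: the job done as asked, in the order asked, and still so for the second after the job is handed in, with the robot touching nothing.
Of panel_red, panel_green, panel_violet, panel_white only 3 to 4 are there at a start; the rules pass over those that are not, and their reading is None.
At some moment in a run one of panel_red, panel_green, panel_violet, panel_white, clamp may be knocked a few centimetres aside while the robot is not near it.
Once in a run the grip may slacken for a moment while it holds something.
It also fails if it takes over 210 s, if anything falls off the work surface, if the arm or the gripper's body presses on something with over 40 N, if the wrist force passes 120 N, or if a joint passes its speed limit or range.

## Working session

There is one attempt and no reset: what is moved stays moved. The work goes in short steps, Python scripts to look and compute and a tool call to move; the robot and the scene stay as the last step left them, time stands still between calls to the robot, and variables do not carry over. Pictures are saved under pics/ and viewed, and the job is handed in when it is done.

Besides the shell and the picture viewer there is one more tool, called after "Emit:" by a JSON object that holds its "name" and its "arguments". send_rows: Moves the arm, as the interface text tells. Its arguments: {"type":"object","properties":{"rows":{"type":"array"}},"required":["rows"]}

```bash
mkdir -p pics
cat > h.py <<'E'
import numpy as np, cv2
from cell import *
def cam(name,fn=None):
    s=snapshot(name)
    if fn: cv2.imwrite('pics/'+fn, cv2.cvtColor(s['pixels'],cv2.COLOR_RGB2BGR))
    return s
def ray(s,u,v):
    xd=(u-s['cx'])/s['fx']; yd=(v-s['cy'])/s['fy']
    rd=np.hypot(xd,yd); r=rd
    for _ in range(50): r=rd/(1+s['k1']*r*r)
    f=r/rd if rd>0 else 1
    R=cv2.Rodrigues(np.array(s['rvec'],float))[0]; t=np.array(s['tvec'],float).ravel()
    return -R.T@t, R.T@np.array([xd*f,yd*f,1.])
def at(s,u,v,z):
    c,d=ray(s,u,v); return c+d*(z-c[2])/d[2]
def proj(s,P):
    R=cv2.Rodrigues(np.array(s['rvec'],float))[0]; t=np.array(s['tvec'],float).ravel()
    p=(R@np.atleast_2d(P).T).T+t; a=p[:,:2]/p[:,2:]; r2=(a**2).sum(1,keepdims=True)
    a=a*(1+s['k1']*r2); return a*[s['fx'],s['fy']]+[s['cx'],s['cy']]
def crop(s,fn,x0,y0,x1,y1,k):
    im=cv2.cvtColor(s['pixels'],cv2.COLOR_RGB2BGR)[y0:y1,x0:x1]
    cv2.imwrite('pics/'+fn,cv2.resize(im,None,fx=k,fy=k,interpolation=cv2.INTER_CUBIC))
E
python3 - <<'E'
from h import *
for n in ('top','side'):
    s=cam(n,n+'0.png'); print(n,{k:s[k] for k in s if k!='pixels'}); print(ray(s,256,192)[0])
o=get_obs(); print(o)
E
```

```text
top {'fx': 405.1928448400252, 'fy': 405.1928448400252, 'cx': 255.96476096427648, 'cy': 193.19845922899694, 'k1': -0.11618356726035056, 'rvec': array([ 2.1554522 , -2.11932174,  0.19566659]), 'tvec': array([0.0274237 , 0.56709209, 1.26697156])}
[0.34276194 0.05050359 1.34444266]
side {'fx': 416.4001043992528, 'fy': 416.4001043992528, 'cx': 254.4240696605786, 'cy': 197.88424255837177, 'k1': -0.08891265237354264, 'rvec': array([ 2.25521195, -0.48473362,  0.24403542]), 'tvec': array([-0.49354361,  0.20724891,  1.17267745])}
[ 0.12182479 -0.8725231   0.94104834]
{'t': 0.1, 'q': array([ 1.11599088e+00,  2.13285357e-01, -3.49514808e-02,  1.32353926e+00,
       -7.98994514e-07,  1.57079795e+00]), 'qd': array([ 0.00083903, -0.00077465,  0.00371652,  0.00053717, -0.00130546,
        0.00025798]), 'joint_efforts': array([ 3.44725768e-04, -6.87247968e+01,  4.87804663e+01,  1.21579960e-02,
       -7.53763771e-07, -3.07135701e-05]), 'eef_pos': array([0.21950956, 0.44889822, 0.23089426]), 'ee_rot': array([[-8.98345797e-01,  4.39288794e-01, -4.29681872e-04],
       [ 4.39289004e-01,  8.98345365e-01, -8.80521679e-04],
       [-8.00588413e-07, -9.79767471e-04, -9.99999520e-01]]), 'force': array([-0.22409225,  0.24258833,  0.86248749]), 'moment': array([-0.00781156,  0.02222994, -0.04214354]), 'opening': 0.9995685183889493}
```

Run:
```python
import cv2
for n in ('top0','side0'):
    i=cv2.imread(f'pics/{n}.png'); cv2.imwrite(f'pics/{n}b.png',cv2.resize(i,(800,600),interpolation=cv2.INTER_CUBIC))
```

```text
(no output)
```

View pics/top0b.png

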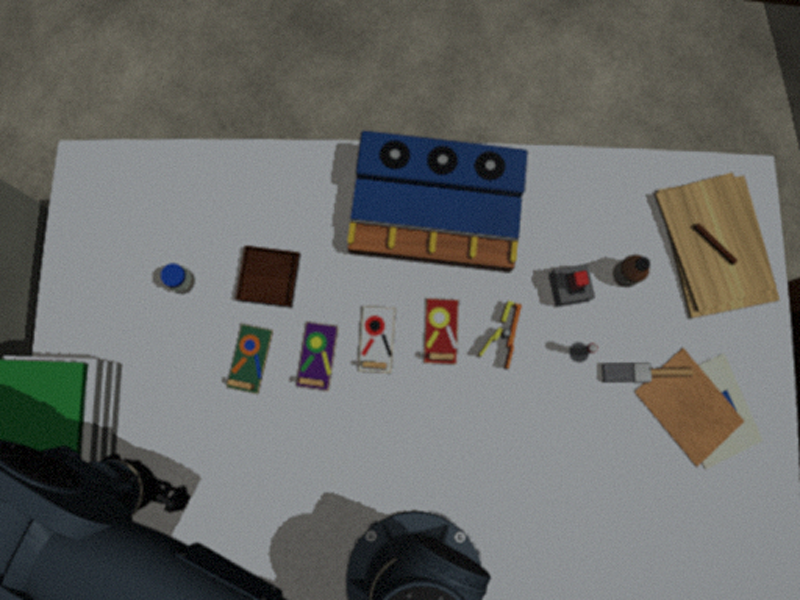

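View pics/side0b.png

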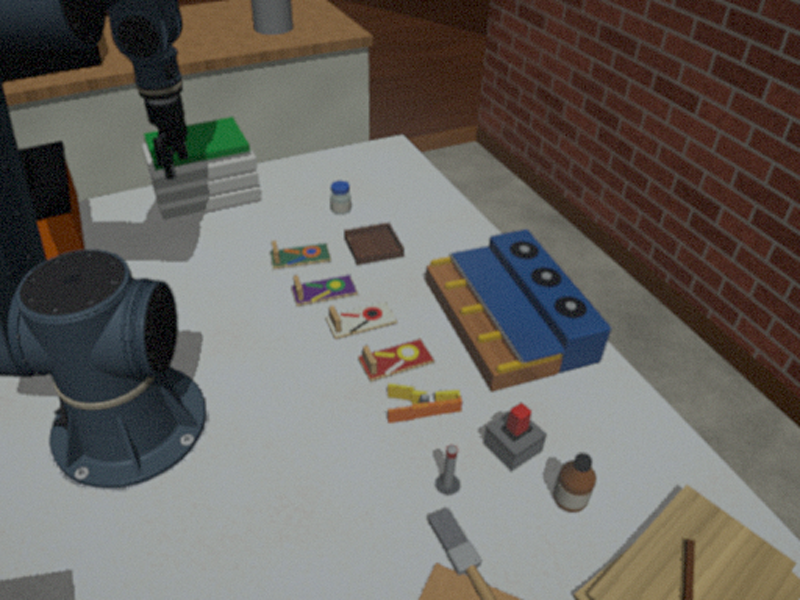

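Run:
```python
from h import *
s=cam('top'); crop(s,'t_dry.png',210,75,350,180,5.5); crop(s,'t_right.png',290,140,430,245,5.5); crop(s,'t_left.png',130,140,310,260,4.4)
s=cam('side'); crop(s,'s_mid.png',230,210,390,330,5)
crop(s,'s_dry.png',260,140,400,250,5.5)
```

```text
(no output)
```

View pics/t_dry.png

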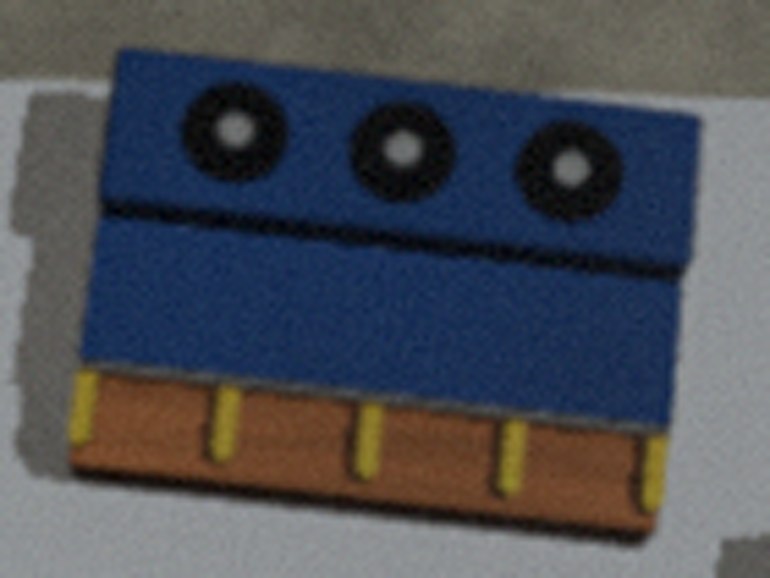

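View pics/t_right.png

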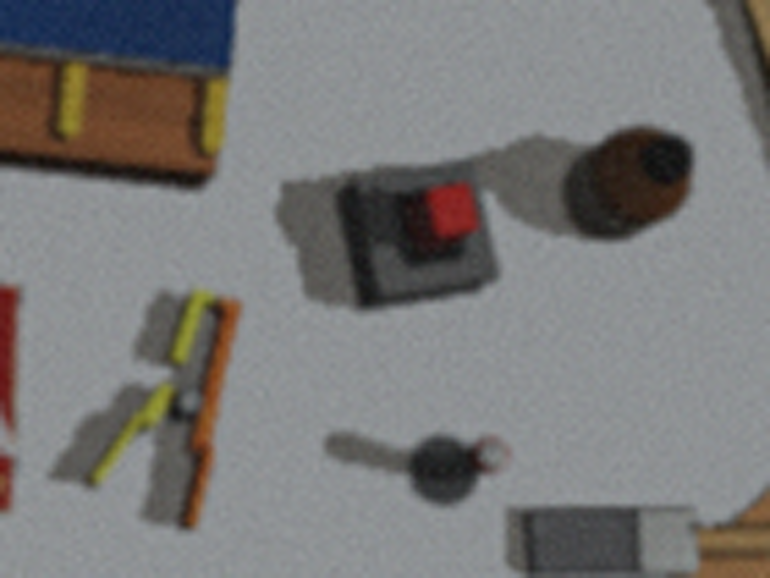

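View pics/t_left.png

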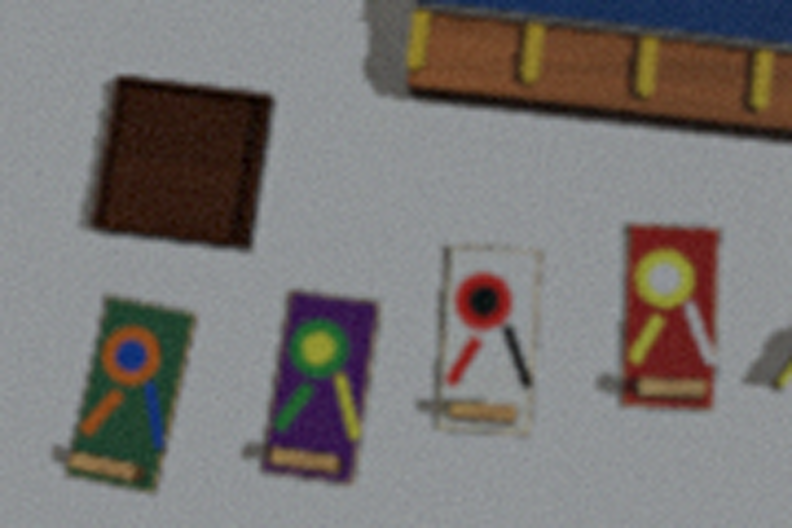

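View pics/s_mid.png

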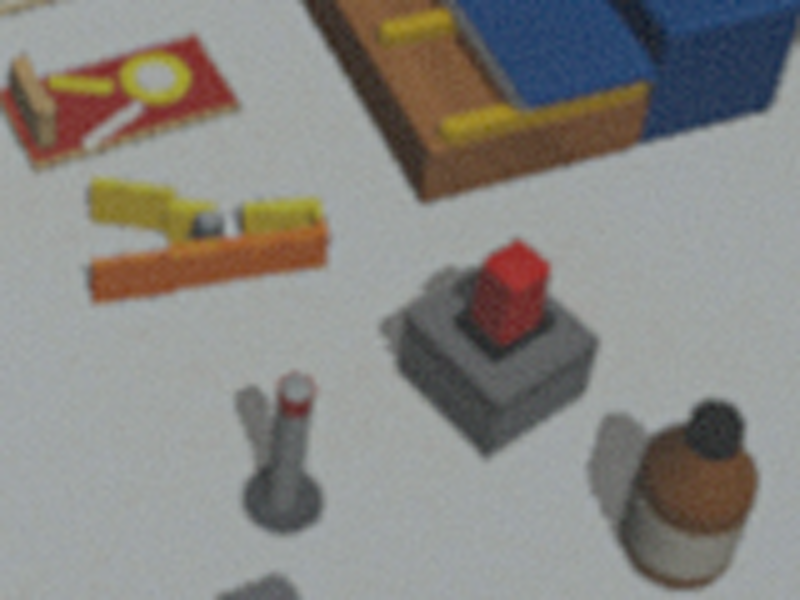

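View pics/s_dry.png

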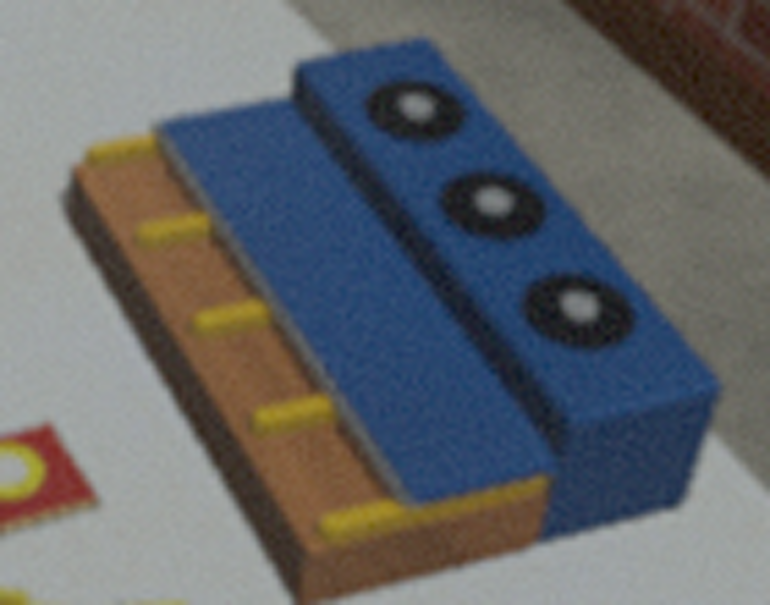

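```bash
cat >> h.py <<'E'
from scipy.optimize import least_squares
def fit(obs,x0,z0=0,verbose=True):
    # obs: list of (snap, (x0,y0,k) or None, [(local xyz mm, (U,V))...]); x0=[x,y,yaw]
    def f(p):
        c,s_=np.cos(p[2]),np.sin(p[2]); out=[]
        for s,cr,pts in obs:
            L=np.array([a for a,b in pts],float)/1000; uv=np.array([b for a,b in pts],float)
            if cr: uv=(uv+.5)/cr[2]-.5+[cr[0],cr[1]]
            W=np.c_[p[0]+c*L[:,0]-s_*L[:,1],p[1]+s_*L[:,0]+c*L[:,1],L[:,2]+z0]
            out.append((proj(s,W)-uv).ravel())
        return np.concatenate(out)
    r=least_squares(f,x0)
    if verbose: print('pose mm/deg',np.round(r.x[:2]*1000,1),np.round(np.degrees(r.x[2]),2),'res px',np.round(r.fun.reshape(-1,2),1).tolist())
    return r.x
E
cat > f1.py <<'E'
from h import *
t=cam('top'); s=cam('side')
noses=[(8,y,61) for y in (172,86,0,-86,-172)]
T=list(zip(noses,[(79,442),(219,460),(367,478),(508,494),(651,510)]))+[((0,178,50),(75,466)),((0,-178,50),(650,528)),((250,178,100),(118,50)),((250,-178,100),(700,118))]
S=list(zip(noses,[(88,157),(138,236),(197,322),(255,417),(322,530)]))+[((0,178,50),(78,170)),((0,-178,50),(308,552))]
ct=(210,75,5.5); cs=(260,140,5.5)
a=[.65,0,0]
fit([(t,ct,T)],a);fit([(s,cs,S)],a);fit([(t,ct,T),(s,cs,S)],a)
E
python3 f1.py
```

```text
pose mm/deg [661.7 -25.6] -5.58 res px [[-0.3, 0.9], [0.3, 0.6], [-0.4, 0.3], [0.1, 0.4], [0.2, 0.5], [-1.5, -0.5], [1.3, 0.6], [-0.5, -1.5], [0.8, -1.5]]
pose mm/deg [663.9 -28.9] -6.03 res px [[0.3, -0.8], [0.4, -0.3], [-0.3, 0.4], [0.1, 0.9], [-0.1, -0.1], [-0.8, -1.3], [0.4, 0.6]]
pose mm/deg [662.8 -26.9] -5.61 res px [[0.1, 0.5], [0.7, 0.2], [0.0, -0.1], [0.5, 0.0], [0.5, 0.2], [-1.1, -0.8], [1.7, 0.2], [-0.0, -1.8], [1.2, -1.8], [-0.6, -1.0], [-0.3, -0.5], [-0.9, 0.1], [-0.4, 0.5], [-0.4, -0.6], [-1.7, -1.5], [0.1, 0.1]]
```

```bash
cat > f2.py <<'E'
from h import *
t=cam('top'); s=cam('side')
ct=(290,140,5.5); cs=(230,210,5); cl=(130,140,4.4)
def rect(a,b,z): return [(a/2,b/2,z),(a/2,-b/2,z),(-a/2,-b/2,z),(-a/2,b/2,z)]
print('plug'); T=list(zip(rect(30,28,104),[(426,190),(470,180),(480,232),(436,240)]))
S=list(zip(rect(30,28,104),[(515,240),(549,260),(508,290),(472,270)]))
fit([(t,ct,T)],[.6,-.3,0]);fit([(s,cs,S)],[.6,-.3,0]);fit([(t,ct,T),(s,cs,S)],[.6,-.3,0])
print('post')
for z,a,b in((100,(490,454),(297,385)),(3,(444,470),(283,500))):
  for sn,c,p in((t,ct,a),(s,cs,b)):
    u=(np.array(p)+.5)/c[2]-.5+[c[0],c[1]]; print(z,np.round(at(sn,*u,z/1000)*1000,1))
print('clamp')
T=[((-72,-22,37),(196,527)),((68,-4,37),(222,302)),((-72,40,37),(93,481)),((0,0,37),(187,403))]
S=[((-72,-22,37),(93,268)),((-72,40,37),(92,182)),((-72,-22,0),(95,302)),((0,0,37),(208,218))]
a=[.5,-.15,0]
fit([(t,ct,T)],a);fit([(s,cs,S)],a);fit([(t,ct,T),(s,cs,S)],a)
print('tray'); fit([(t,cl,list(zip(rect(120,120,25),[(118,78),(272,95),(250,248),(93,228)])))],[.6,.3,0])
P=dict(green=[(107,297),(195,316),(156,491),(66,478)],violet=[(290,292),(378,302),(352,483),(262,470)],white=[(447,245),(543,250),(528,435),(434,428)],red=[(628,226),(718,230),(713,408),(622,404)])
for k,v in P.items(): print(k); fit([(t,cl,list(zip(rect(140,70,8),v)))],[.5,.2,0])
E
python3 f2.py
```

```text
plug
pose mm/deg [ 612.9 -329.4] 10.83 res px [[-0.3, -0.1], [0.1, 0.3], [0.3, -0.1], [-0.1, -0.1]]
pose mm/deg [ 611.1 -330.5] 16.06 res px [[-1.0, -1.0], [0.2, 1.2], [0.8, 1.1], [-0.0, -1.3]]
pose mm/deg [ 612.  -329.8] 13.64 res px [[-0.4, 0.4], [-0.1, 0.4], [0.6, -0.0], [0.3, 0.4], [-0.5, -1.3], [0.4, 1.2], [0.7, 0.8], [0.1, -1.9]]
post
100 [ 472.7 -347.6  100. ]
100 [ 474.4 -349.7  100. ]
3 [ 472.7 -349.5    3. ]
3 [ 473.2 -352.     3. ]
clamp
pose mm/deg [ 509.7 -186.6] -17.21 res px [[-1.0, -0.2], [1.1, -1.4], [-0.5, 2.3], [0.5, -0.7]]
pose mm/deg [ 512.2 -191.7] -18.12 res px [[0.3, -1.1], [-1.7, -0.4], [-0.2, 0.4], [1.6, 1.0]]
pose mm/deg [ 511.5 -188.5] -16.83 res px [[-0.3, -0.7], [1.5, -2.0], [0.2, 1.8], [1.0, -1.2], [-0.1, -1.4], [-2.6, -0.6], [-0.6, 0.1], [0.9, 0.3]]
tray
pose mm/deg [622.6 320.5] -5.77 res px [[0.1, -0.3], [0.1, -0.2], [-0.1, 0.1], [0.0, 0.4]]
green
pose mm/deg [446.3 354.5] -9.65 res px [[-0.1, -0.3], [0.2, -0.7], [0.0, 1.1], [-0.1, -0.1]]
violet
pose mm/deg [455.9 211.5] -6.46 res px [[-0.3, -0.8], [0.4, -0.3], [0.2, 0.5], [-0.4, 0.6]]
white
pose mm/deg [493.9  86.5] -2.99 res px [[0.4, -0.2], [-0.5, 0.1], [-0.0, -0.0], [0.1, 0.1]]
red
pose mm/deg [513.4 -50.9] -1.48 res px [[-0.1, -0.6], [0.2, -0.6], [0.2, 0.6], [-0.3, 0.6]]
```

```bash
cat >> h.py <<'E'
def go(x,y,z,ang=None):
    "world mm target, tool-y axis angle deg (mod 180, nearest)"
    o=get_obs(); R=o['ee_rot']; d=R.T@(np.array([x,y,z])/1000-o['eef_pos'])*1000
    a=np.degrees(np.arctan2(R[1,1],R[0,1])); w=0
    if ang is not None:
        w=(ang-a+90)%180-90
    print('shift',np.round(d,1),'yaw',round(-w/10,2),'now',np.round(o['eef_pos']*1000,1),'ang',round(a,1),'q6',round(o['q'][5],2),'t',o['t'],'op',round(o['opening']*85.4,1),'F',np.round(o['force'],1))
E
python3 - <<'E'
from h import *
go(612,-330,160,12)
t=cam('top');s=cam('side')
for sn,c,p,z in((t,(290,140,5.5),(665,160),.11),(s,(230,210,5),(716,415),.11)):
    u=(np.array(p)+.5)/c[2]-.5+[c[0],c[1]]; print(at(sn,*u,z))
ct=(290,140,5.5); cs=(230,210,5)
T=[((37.5,-37.5,50),(478,165)),((-37.5,-37.5,50),(497,275)),((-37.5,37.5,50),(377,298))]
S=[((37.5,-37.5,50),(598,343)),((-37.5,-37.5,50),(488,402)),((-37.5,-37.5,0),(487,457)),((-37.5,37.5,50),(400,338))]
fit([(t,ct,T)],[.61,-.33,.2]);fit([(s,cs,S)],[.61,-.33,.2])
E
```

```text
shift [-694.8 -527.5   71.3] yaw 5.19 now [219.6 449.1 231.2] ang 63.9 q6 1.57 t 0.4 op 85.4 F [ 0.2  0.1 -0.5]
[ 0.64439946 -0.45540495  0.11      ]
[ 0.64838445 -0.45665905  0.11      ]
pose mm/deg [ 613.7 -329.8] 8.3 res px [[-0.3, -0.9], [0.2, 1.1], [0.1, -0.2]]
pose mm/deg [ 610. -331.] 14.36 res px [[-0.9, -0.8], [2.0, 1.9], [-0.5, 1.9], [-0.6, -3.2]]
```

Emit:
{"name": "send_rows", "arguments": {"rows": [[[-60, -45, 0], 0.4, 85], [[-695, -527, 60], 5.2, 70], [[-695, -527, 60], 5.2, 70], [[-695, -527, 60], 5.2, 70], [[-695, -527, 60], 5.2, 70], [[-695, -527, 60], 5.2, 70], [[-695, -527, 60], 5.2, 70], [[-695, -527, 60], 5.2, 70], [[-695, -527, 60], 5.2, 70], [[-695, -527, 60], 5.2, 70], [[-695, -527, 60], 5.2, 70], [[-695, -527, 60], 5.2, 70], [[-695, -527, 60], 5.2, 70], [[-695, -527, 60], 5.2, 70], [[-695, -527, 60], 5.2, 70], [[-695, -527, 60], 5.2, 70], [[-695, -527, 60], 5.2, 70]]}}

```text
t: 2.62
eef_pos: [0.6123, -0.3285, 0.1723]
ee_rot: [[-0.208, 0.978, 0.001], [0.978, 0.208, -0.0], [-0.0, 0.001, -1.0]]
force: [-0.6, 0.5, 0.2]
opening: 0.818
```

Run:
```python
from h import *
go(612,-330,66,12)
s=cam('side');crop(s,'p1.png',250,200,410,320,5)
```

```text
shift [ -1.3  -0.7 106.3] yaw -0.0 now [ 612.3 -328.5  172.3] ang 12.0 q6 0.87 t 2.625 op 69.9 F [-0.6  0.5  0.2]
```

View pics/p1.png

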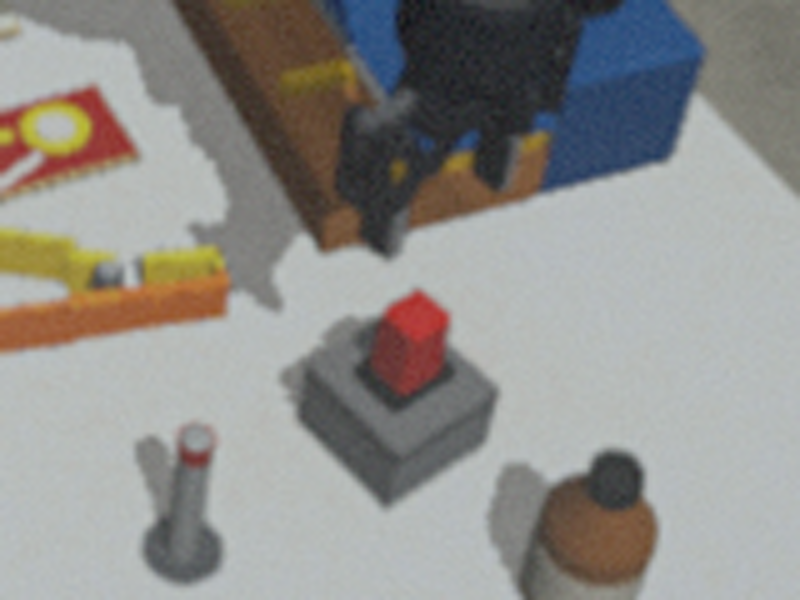

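Emit:
{"name": "send_rows", "arguments": {"rows": [[[-1, -0.5, 40], 0, 70], [[-1, -0.5, 80], 0, 70], [[-1, -0.5, 100], 0, 70], [[-1, -0.5, 106], 0, 70], [[-1, -0.5, 106], 0, 70], [[-1, -0.5, 106], 0, 10], [[-1, -0.5, 106], 0, 10], [[-1, -0.5, 106], 0, 10], [[-1, -0.5, 106], 0, 10], [[-1, -0.5, 106], 0, 10], [[-1, -0.5, 106], 0, 10]]}}

```text
t: 4.05
eef_pos: [0.6141, -0.3298, 0.0679]
ee_rot: [[-0.208, 0.978, 0.005], [0.978, 0.208, -0.001], [-0.002, 0.005, -1.0]]
force: [6.9, 1.9, 5.2]
opening: 0.345
```

Emit:
{"name": "send_rows", "arguments": {"rows": [[[0, 0, -4], 0, 10], [[0, 0, -8], 0, 10], [[0, 0, -14], 0, 10], [[0, 0, -22], 0, 10], [[0, 0, -32], 0, 10], [[0, 0, -45], 0, 10], [[0, 0, -60], 0, 10], [[0, 0, -80], 0, 10], [[0, 0, -100], 0, 10], [[0, 0, -115], 0, 10], [[0, 0, -115], 0, 10], [[0, 0, -115], 0, 10]]}}

```text
t: 5.55
eef_pos: [0.6134, -0.3296, 0.1825]
ee_rot: [[-0.208, 0.978, 0.004], [0.978, 0.208, -0.001], [-0.002, 0.004, -1.0]]
force: [-1.1, 1.5, -1.4]
opening: 0.34
```

Run:
```python
from h import *
go(622,320,180,-6)
s=cam('side');crop(s,'p2.png',250,180,410,300,5)
```

```text
shift [633.5 143.8   2. ] yaw 1.8 now [ 613.4 -329.6  182.5] ang 12.0 q6 0.87 t 5.55 op 29.1 F [-1.1  1.5 -1.4]
```

View pics/p2.png

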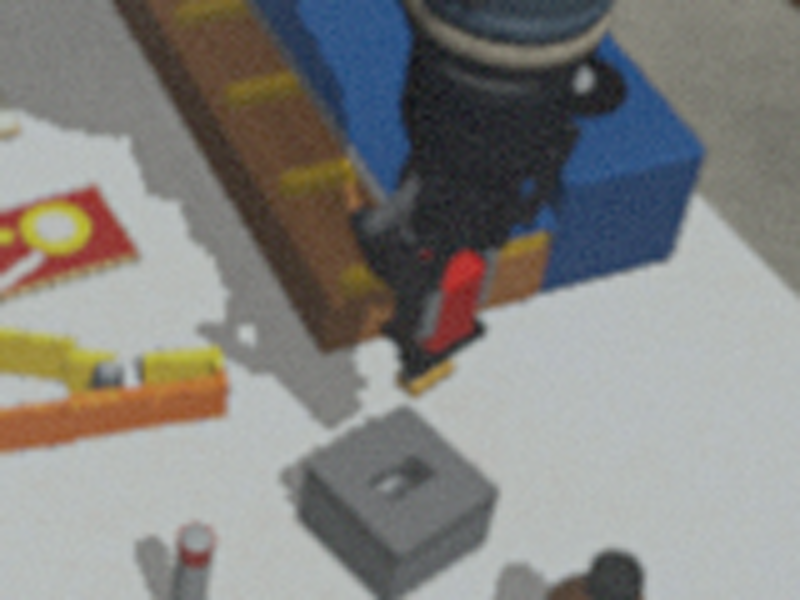

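Emit:
{"name": "send_rows", "arguments": {"rows": [[[25, 6, 0], 0.1, 10], [[70, 16, 0], 0.2, 10], [[120, 27, 0], 0.3, 10], [[170, 39, 0], 0.5, 10], [[220, 50, 0], 0.7, 10], [[270, 61, 0], 0.9, 10], [[320, 73, 0], 1.1, 10], [[370, 84, 0], 1.3, 10], [[420, 95, 0], 1.5, 10], [[470, 107, 0], 1.7, 10], [[520, 118, 0], 1.8, 10], [[565, 128, 0], 1.8, 10], [[600, 136, 0], 1.8, 10], [[620, 141, 0], 1.8, 10], [[633, 144, 0], 1.8, 10], [[633, 144, 0], 1.8, 10], [[633, 144, 0], 1.8, 10]]}}

```text
t: 7.72
eef_pos: [0.6222, 0.3187, 0.1818]
ee_rot: [[0.105, 0.995, 0.004], [0.995, -0.105, -0.001], [-0.001, 0.004, -1.0]]
force: [0.8, -0.7, -1.1]
opening: 0.345
```

Run:
```python
from h import *
go(622,320,58,-6)
s=cam('side');crop(s,'p3.png',180,90,300,180,6)
s=cam('top');crop(s,'p3t.png',90,120,250,240,5)
```

```text
shift [  1.3  -0.9 123.8] yaw -0.0 now [622.2 318.7 181.8] ang -6.0 q6 2.15 t 7.725 op 29.4 F [ 0.8 -0.7 -1.1]
```

View pics/p3.png

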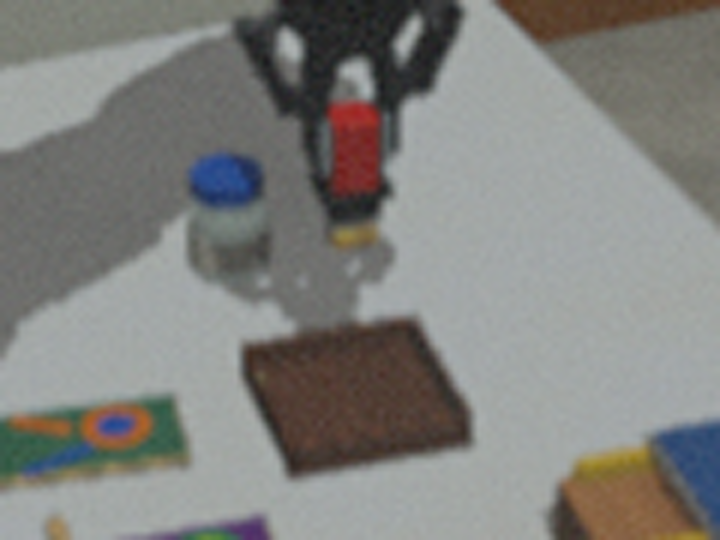

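View pics/p3t.png

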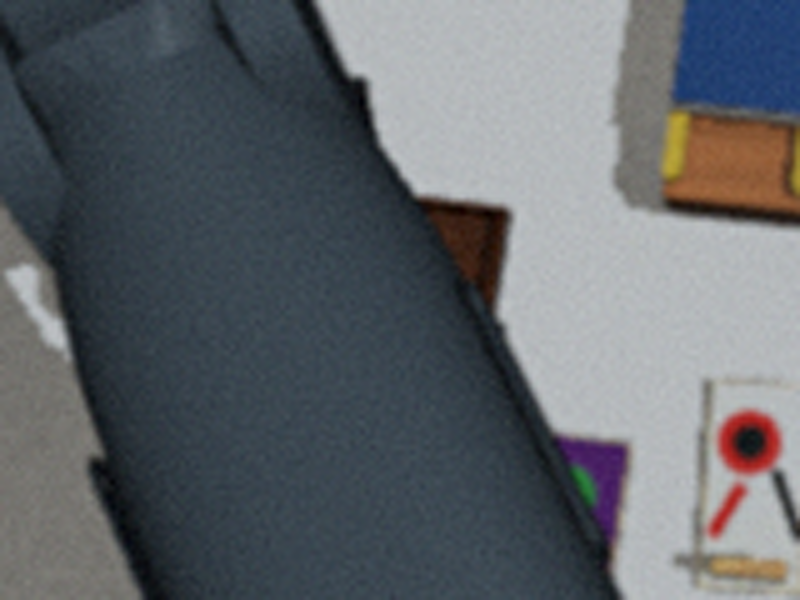

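Emit:
{"name": "send_rows", "arguments": {"rows": [[[1, -1, 30], 0, 10], [[1, -1, 70], 0, 10], [[1, -1, 100], 0, 10], [[1, -1, 114], 0, 10], [[1, -1, 118], 0, 10], [[1, -1, 121], 0, 10], [[1, -1, 122], 0, 10], [[1, -1, 122], 0, 10]]}}

```text
t: 8.82
eef_pos: [0.6222, 0.3199, 0.0606]
ee_rot: [[0.105, 0.994, 0.005], [0.994, -0.105, -0.0], [0.0, 0.005, -1.0]]
force: [0.5, -0.4, -0.9]
opening: 0.343
```

Emit:
{"name": "send_rows", "arguments": {"rows": [[[0, 0, 1], 0, 10], [[0, 0, 2], 0, 10], [[0, 0, 3], 0, 10], [[0, 0, 3], 0, 10]]}}

```text
t: 9.32
eef_pos: [0.6222, 0.3199, 0.0577]
ee_rot: [[0.105, 0.994, 0.005], [0.994, -0.105, -0.0], [0.0, 0.005, -1.0]]
force: [-0.2, -0.4, 1.7]
opening: 0.344
```

Near contact; check, then one more mm and release.

Emit:
{"name": "send_rows", "arguments": {"rows": [[[0, 0, 1], 0, 10], [[0, 0, 1.5], 0, 10], [[0, 0, 1.5], 0, 10]]}}

```text
t: 9.7
eef_pos: [0.6224, 0.32, 0.0576]
ee_rot: [[0.105, 0.994, 0.006], [0.994, -0.105, 0.0], [0.001, 0.006, -1.0]]
force: [-5.2, -2.7, 16.0]
opening: 0.342
```

Run:
```python
from h import *
s=cam('side');crop(s,'p4.png',180,90,300,180,6)
```

```text
(no output)
```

View pics/p4.png

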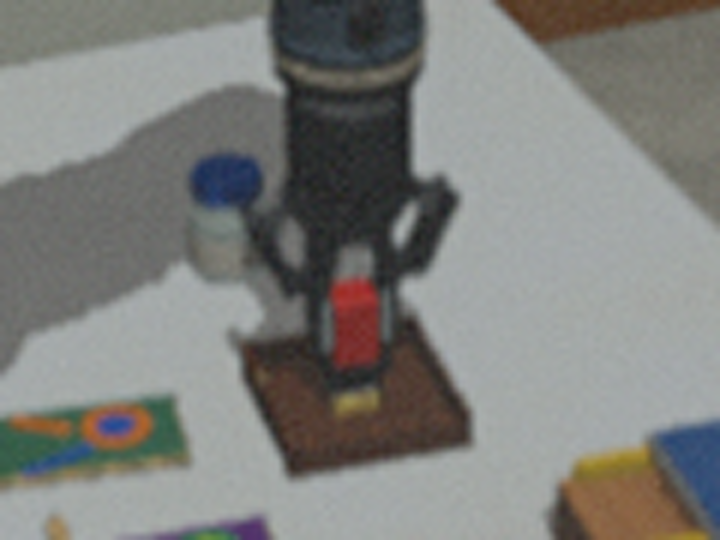

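Emit:
{"name": "send_rows", "arguments": {"rows": [[[0, 0, 0], 0, 34], [[0, 0, 0], 0, 40], [[0, 0, 0], 0, 50], [[0, 0, 0], 0, 60], [[0, 0, 0], 0, 60], [[0, 0, -10], 0, 60], [[0, 0, -30], 0, 60], [[0, 0, -70], 0, 60], [[0, 0, -120], 0, 60], [[0, 0, -140], 0, 60]]}}

```text
t: 11.0
eef_pos: [0.6224, 0.3204, 0.2019]
ee_rot: [[0.105, 0.994, 0.01], [0.994, -0.105, 0.002], [0.003, 0.01, -1.0]]
force: [0.2, -0.9, -0.3]
opening: 0.701
```

Run:
```python
from h import *
s=cam('side');crop(s,'p5.png',180,90,300,180,6); go(500,150,250,70)
```

```text
shift [-182.3 -103.5  -48.6] yaw -7.6 now [622.6 320.5 203.3] ang -6.0 q6 2.15 t 11.05 op 60.3 F [0.8 0.8 2. ]
```

View pics/p5.png

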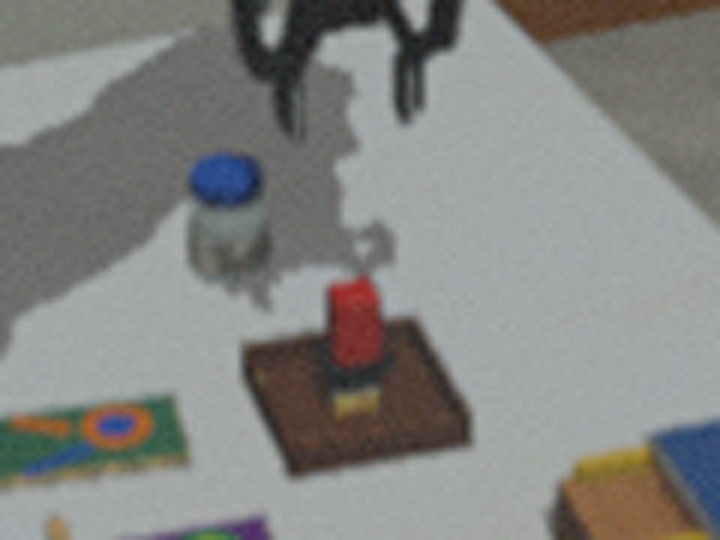

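Run:
```python
from h import *
s=cam('side');crop(s,'c1s.png',240,235,305,283,12); s=cam('top');crop(s,'c1t.png',295,180,360,240,10)
```

```text
(no output)
```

View pics/c1s.png

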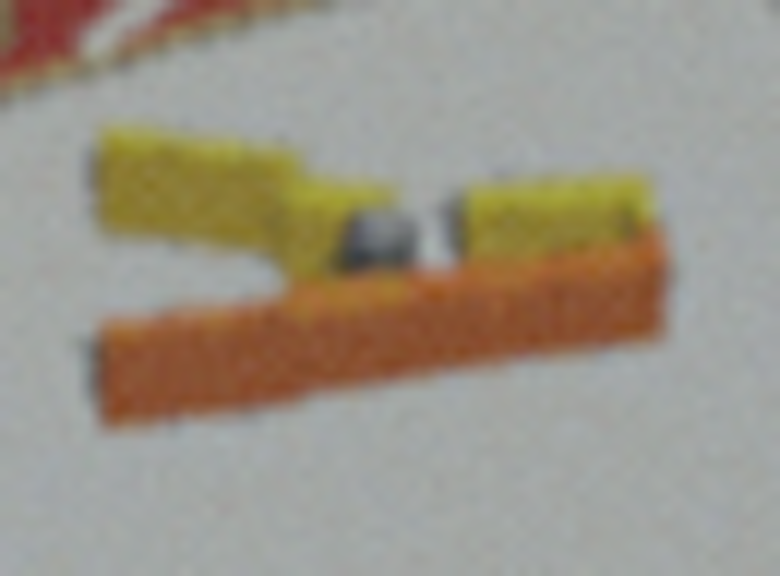

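View pics/c1t.png

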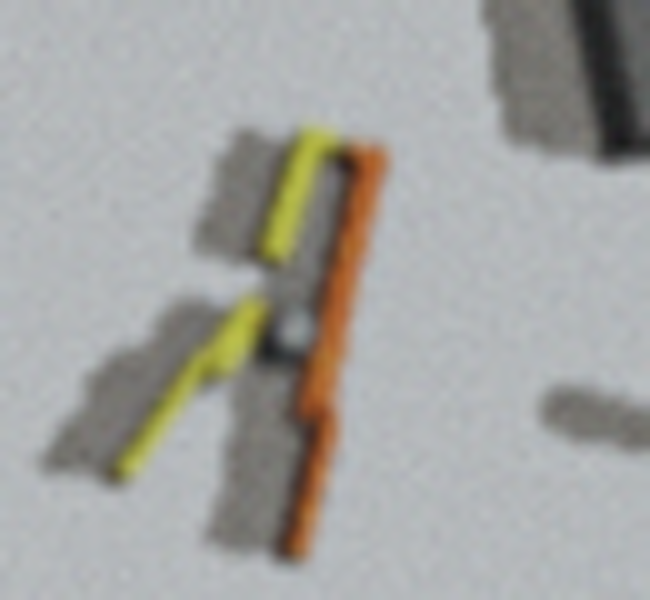

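```bash
cat > f3.py <<'E'
from h import *
t=cam('top'); s=cam('side')
ct=(295,180,10); cs=(240,235,12)
for yo in (-16,-19,-22):
    T=[((-72,-22,37),(307,560)),((-22,-22,37),(336,425)),((0,0,37),(297,330)),((68,yo,37),(388,148))]
    S=[((-72,-22,37),(100,325)),((-72,-22,0),(103,427)),((68,yo,37),(664,235)),((68,yo,0),(664,338)),((0,0,37),(380,222))]
    a=[.5,-.15,0]
    fit([(t,ct,T)],a);fit([(s,cs,S)],a);fit([(t,ct,T),(s,cs,S)],a)
E
python3 f3.py
```

```text
pose mm/deg [ 507.2 -185.8] -14.65 res px [[-0.2, 0.4], [0.6, -0.9], [-0.4, 0.4], [0.1, 0.1]]
pose mm/deg [ 510.4 -185.5] -14.72 res px [[-0.2, 0.2], [-0.5, 0.1], [0.8, 0.0], [-0.2, -0.2], [0.1, -0.2]]
pose mm/deg [ 509.1 -185.8] -14.71 res px [[-0.3, -0.2], [0.6, -1.5], [-0.4, -0.2], [0.1, -0.5], [-0.6, 0.5], [-0.9, 0.3], [0.5, 0.3], [-0.6, 0.0], [-0.3, 0.0]]
pose mm/deg [ 507.1 -184.9] -13.42 res px [[-0.0, 0.4], [0.4, -1.0], [-0.7, 0.4], [0.3, 0.1]]
pose mm/deg [ 510.4 -184.2] -13.55 res px [[-0.1, 0.3], [-0.5, 0.1], [0.9, 0.1], [-0.2, -0.1], [-0.1, -0.5]]
pose mm/deg [ 509.  -184.7] -13.5 res px [[-0.1, -0.2], [0.4, -1.5], [-0.7, -0.2], [0.3, -0.4], [-0.5, 0.6], [-0.8, 0.4], [0.6, 0.4], [-0.5, 0.1], [-0.5, -0.2]]
pose mm/deg [ 507.  -183.9] -12.19 res px [[0.2, 0.4], [0.3, -1.0], [-1.0, 0.4], [0.5, 0.2]]
pose mm/deg [ 510.4 -182.9] -12.38 res px [[-0.1, 0.3], [-0.4, 0.2], [1.0, 0.2], [-0.1, -0.0], [-0.3, -0.8]]
pose mm/deg [ 508.9 -183.6] -12.29 res px [[0.0, -0.2], [0.2, -1.6], [-1.1, -0.2], [0.4, -0.4], [-0.4, 0.7], [-0.8, 0.5], [0.6, 0.5], [-0.5, 0.3], [-0.7, -0.5]]
```

Run:
```python
from h import *
go(464.5,-170,130,76)
```

```text
shift [-503.6 -104.9   66.1] yaw -8.2 now [621.3 319.8 196.8] ang -6.0 q6 2.15 t 11.25 op 60.0 F [-0.6 -0.5 -0.3]
```

Emit:
{"name": "send_rows", "arguments": {"rows": [[[-60, -10, 0], -1, 85], [[-505, -105, 45], -8.2, 85], [[-505, -105, 45], -8.2, 85], [[-505, -105, 45], -8.2, 85], [[-505, -105, 45], -8.2, 85], [[-505, -105, 45], -8.2, 85], [[-505, -105, 45], -8.2, 85], [[-505, -105, 45], -8.2, 85], [[-505, -105, 45], -8.2, 85], [[-505, -105, 45], -8.2, 85], [[-505, -105, 45], -8.2, 85], [[-505, -105, 45], -8.2, 85], [[-505, -105, 65], -8.2, 85], [[-505, -105, 65], -8.2, 85]]}}

```text
t: 13.0
eef_pos: [0.4637, -0.1703, 0.1302]
ee_rot: [[-0.971, 0.241, 0.003], [0.241, 0.971, 0.001], [-0.003, 0.001, -1.0]]
force: [0.2, -0.2, -0.5]
opening: 0.994
```

Run:
```python
from h import *
go(464.5,-170,5,76)
s=cam('side');crop(s,'c2s.png',220,200,320,275,8)
```

```text
shift [ -0.4   0.3 125.2] yaw 0.01 now [ 463.7 -170.3  130.2] ang 76.1 q6 -0.11 t 13.0 op 84.9 F [ 0.2 -0.2 -0.5]
```

View pics/c2s.png

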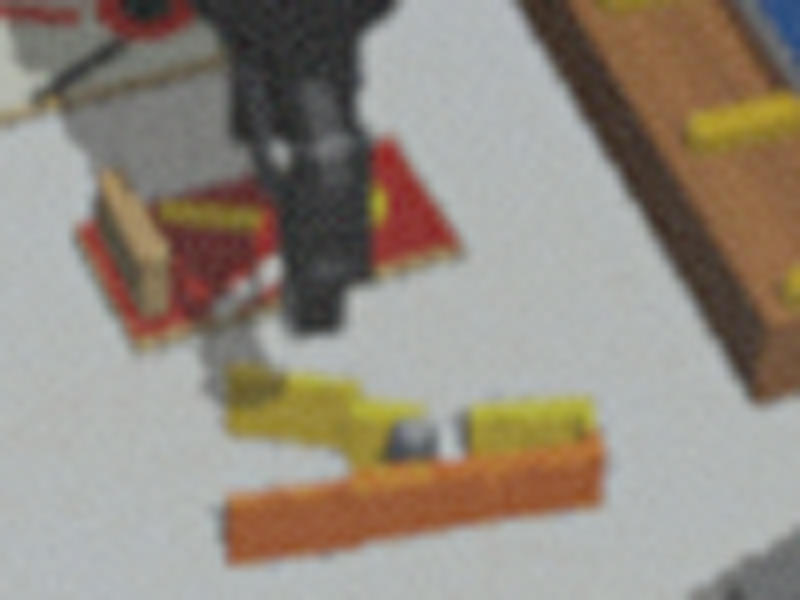

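Emit:
{"name": "send_rows", "arguments": {"rows": [[[0, 0, 50], 0, 85], [[0, 0, 95], 0, 85], [[0, 0, 115], 0, 85], [[0, 0, 124], 0, 85], [[0, 0, 124], 0, 85], [[0, 0, 124], 0, 85]]}}

```text
t: 13.8
eef_pos: [0.4654, -0.1708, 0.0081]
ee_rot: [[-0.971, 0.241, 0.006], [0.241, 0.971, -0.0], [-0.005, 0.001, -1.0]]
force: [-0.1, -0.4, -0.6]
opening: 0.998
```

Run:
```python
from h import *
go(464.5,-170,5,76)
s=cam('side');crop(s,'c3s.png',220,200,320,275,8)
s=cam('top');crop(s,'c3t.png',290,170,370,240,8)
```

```text
shift [1.1 0.5 3.1] yaw 0.01 now [ 465.4 -170.8    8.1] ang 76.1 q6 -0.11 t 13.8 op 85.3 F [-0.1 -0.4 -0.6]
```

View pics/c3s.png

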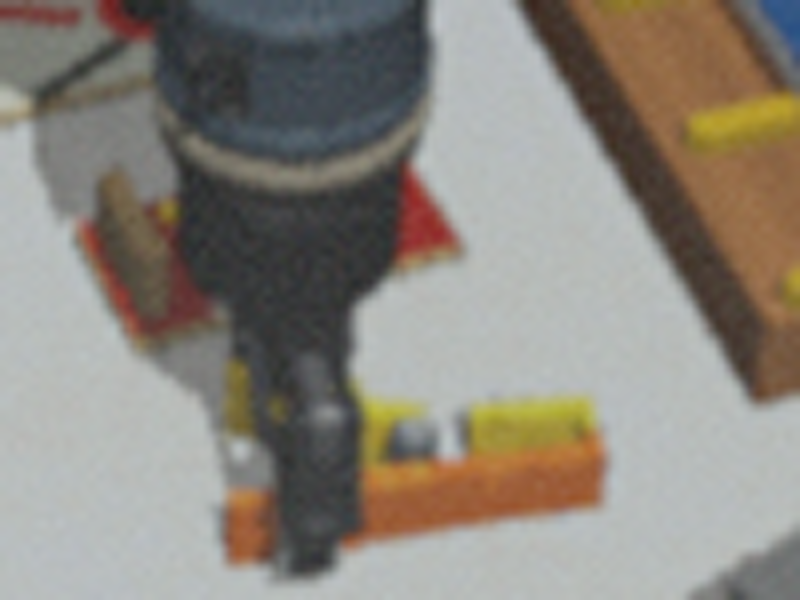

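View pics/c3t.png

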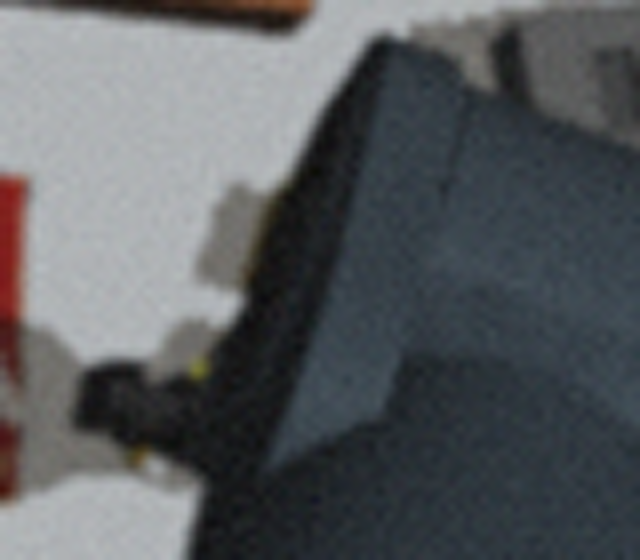

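Emit:
{"name": "send_rows", "arguments": {"rows": [[[0, 0, 3], 0, 85], [[0, 0, 3], 0, 70], [[0, 0, 3], 0, 55], [[0, 0, 3], 0, 35], [[0, 0, 3], 0, 30], [[0, 0, 3], 0, 30], [[0, 0, 3], 0, 30], [[0, 0, 3], 0, 30], [[0, 0, 3], 0, 30]]}}

```text
t: 15.02
eef_pos: [0.4656, -0.1717, 0.0061]
ee_rot: [[-0.97, 0.242, 0.006], [0.242, 0.97, -0.002], [-0.007, -0.001, -1.0]]
force: [-8.1, -3.6, 22.5]
opening: 0.502
```

Run:
```python
from h import *
go(464.5,-170,5,76)
s=cam('side');crop(s,'c4s.png',220,200,320,275,8)
```

```text
shift [1.5 1.4 1.1] yaw -0.0 now [ 465.6 -171.7    6.1] ang 76.0 q6 -0.11 t 15.025 op 42.9 F [-8.1 -3.6 22.5]
```

View pics/c4s.png

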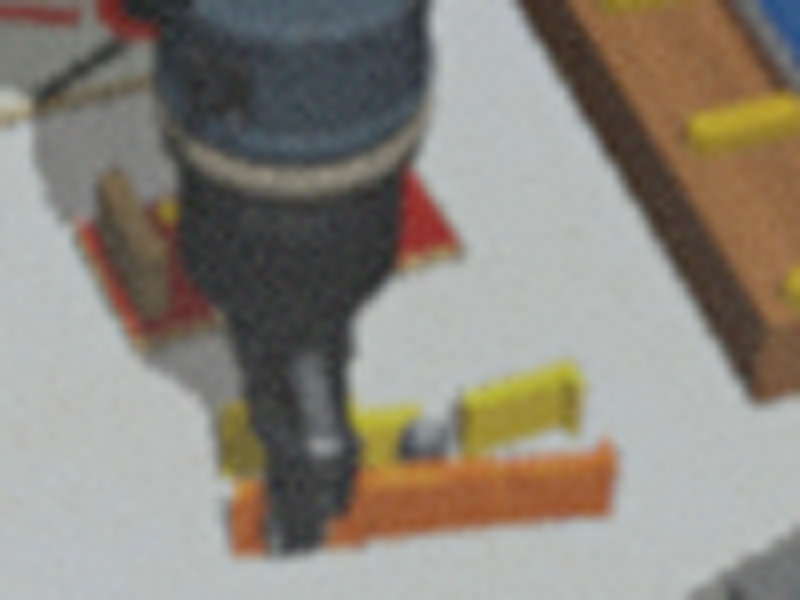

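Emit:
{"name": "send_rows", "arguments": {"rows": [[[0, 0, -5], 0, 30], [[0, 0, -15], 0, 30], [[0, 0, -30], 0, 30], [[0, 0, -40], 0, 30], [[0, 0, -40], 0, 30], [[0, 0, -40], 0, 30]]}}

```text
t: 15.82
eef_pos: [0.4652, -0.1716, 0.0459]
ee_rot: [[-0.97, 0.242, 0.006], [0.242, 0.97, -0.002], [-0.006, -0.001, -1.0]]
force: [-0.4, -0.4, -2.5]
opening: 0.496
```

Run:
```python
from h import *
go(399,-287,60,50)
s=cam('side');crop(s,'c5s.png',230,190,310,250,10)
s=cam('top');crop(s,'c5t.png',290,170,370,240,8)
```

```text
shift [  36.2 -128.   -14.3] yaw 2.6 now [ 465.2 -171.6   45.9] ang 76.0 q6 -0.11 t 15.825 op 42.4 F [-0.4 -0.4 -2.5]
```

View pics/c5s.png

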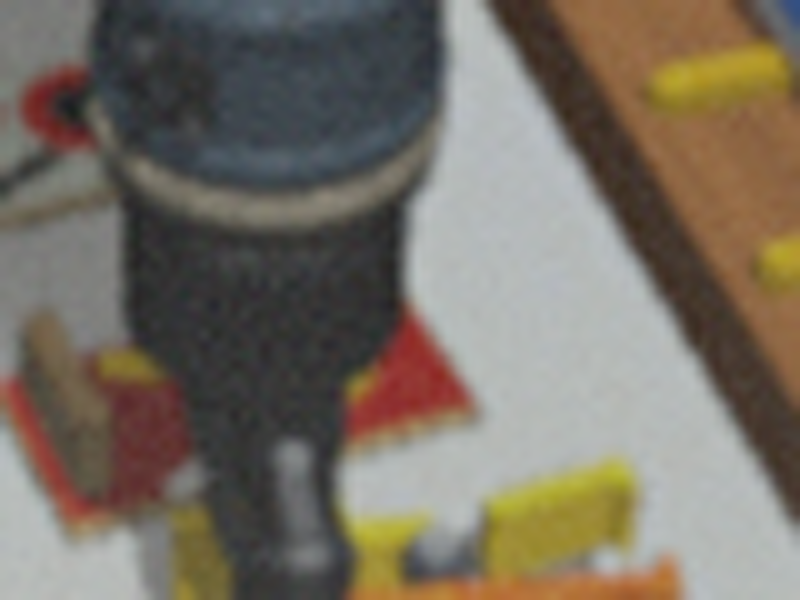

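View pics/c5t.png

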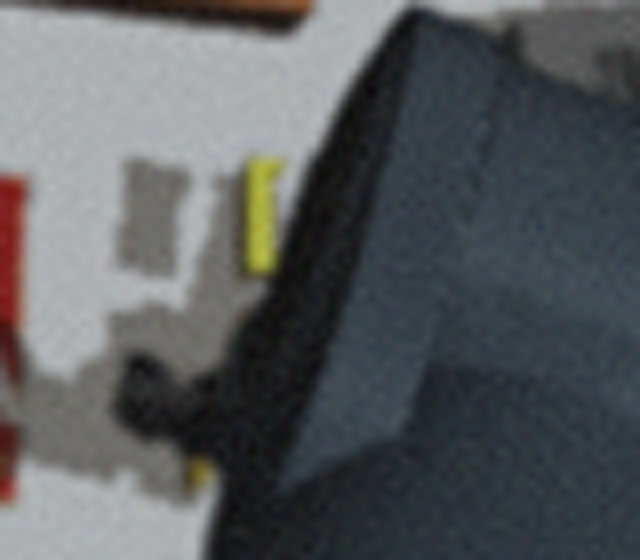

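Run:
```python
from h import *
go(347.5,-254.6,55,50)
```

```text
shift [  93.9 -109.1   -9.8] yaw 2.6 now [ 465.  -171.5   45.7] ang 76.0 q6 -0.11 t 15.925 op 42.7 F [ 0.3  0.2 -1.2]
```

Emit:
{"name": "send_rows", "arguments": {"rows": [[[20, -20, -8], 0, 30], [[45, -50, -10], 0, 30], [[70, -80, -10], 0, 30], [[94, -109, -10], 0.4, 30], [[94, -109, -10], 1.0, 30], [[94, -109, -10], 1.6, 30], [[94, -109, -10], 2.2, 30], [[94, -109, -10], 2.6, 30], [[94, -109, -10], 2.6, 30], [[94, -109, -10], 2.6, 30]]}}

```text
t: 17.18
eef_pos: [0.3473, -0.2544, 0.055]
ee_rot: [[-0.767, 0.642, 0.005], [0.642, 0.767, -0.002], [-0.005, 0.002, -1.0]]
force: [-0.5, 0.1, -1.5]
opening: 0.5
```

Run:
```python
from h import *
go(347.5,-254.6,17,50)
s=cam('side');crop(s,'c6s.png',230,230,330,305,8)
s=cam('top');crop(s,'c6t.png',310,170,410,245,8)
```

```text
shift [-0.1 -0.1 38. ] yaw 0.01 now [ 347.3 -254.4   55. ] ang 50.1 q6 0.06 t 17.175 op 42.7 F [-0.5  0.1 -1.5]
```

View pics/c6s.png

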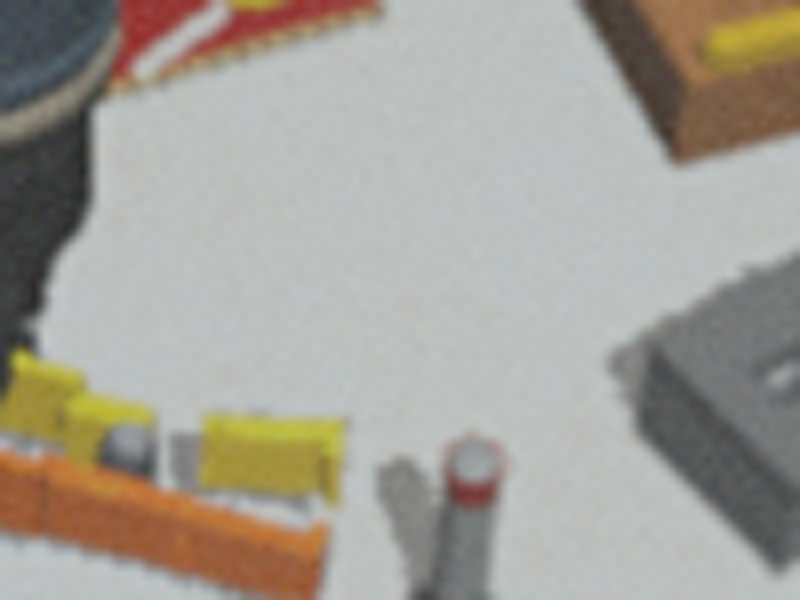

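View pics/c6t.png

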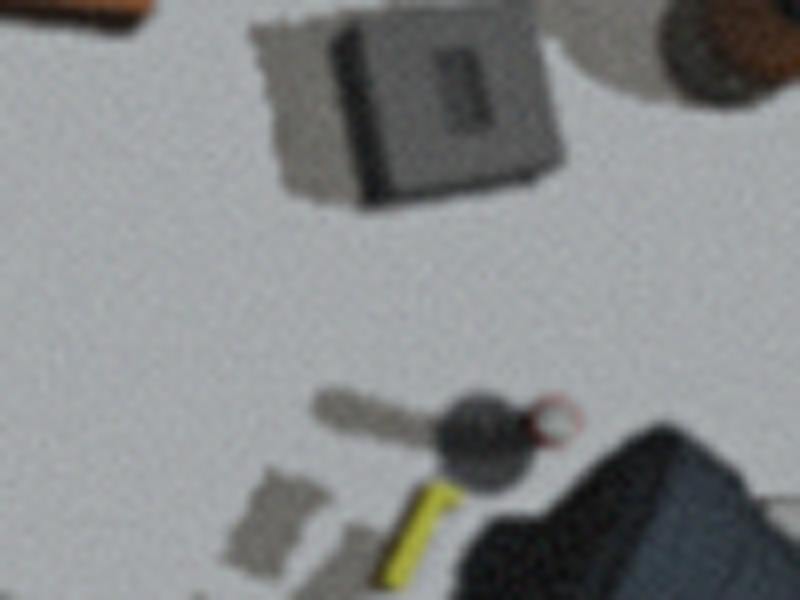

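Emit:
{"name": "send_rows", "arguments": {"rows": [[[0, 0, 12], 0, 30], [[0, 0, 26], 0, 30], [[0, 0, 36], 0, 30], [[0, 0, 38], 0, 30], [[0, 0, 38], 0, 30]]}}

```text
t: 17.9
eef_pos: [0.3475, -0.2545, 0.017]
ee_rot: [[-0.767, 0.642, 0.005], [0.642, 0.767, -0.002], [-0.005, 0.002, -1.0]]
force: [1.0, -0.6, -1.1]
opening: 0.498
```

Run:
```python
from h import *
go(347.5,-254.6,17,50)
s=cam('side');crop(s,'c7s.png',230,265,310,325,10)
s=cam('top');crop(s,'c7t.png',330,200,390,245,13)
```

```text
shift [-0.  -0.1  0. ] yaw 0.01 now [ 347.5 -254.5   17. ] ang 50.1 q6 0.06 t 17.9 op 42.5 F [ 1.  -0.6 -1.1]
```

View pics/c7s.png

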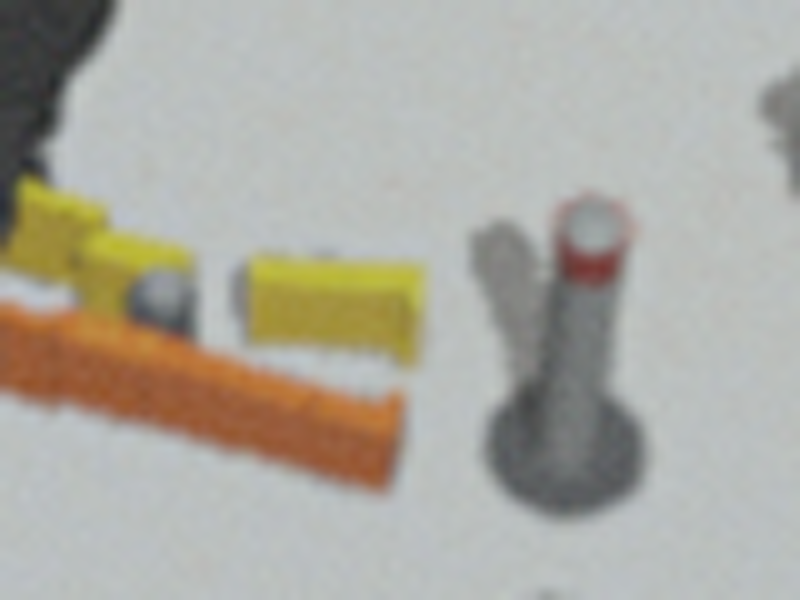

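View pics/c7t.png

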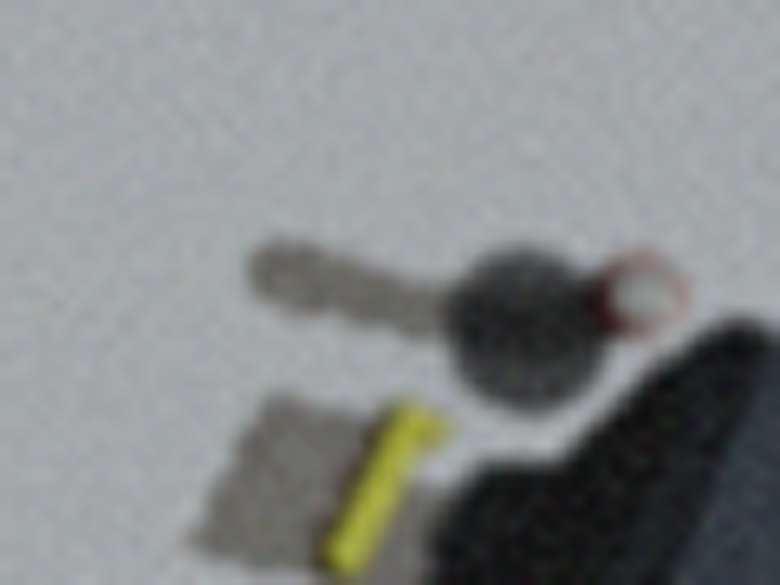

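```bash
cat > f4.py <<'E'
from h import *
s=cam('side');t=cam('top')
cs=(230,265,10); ct=(330,200,13)
def show(lab,p,phi,pts):
    c,d=np.cos(phi),np.sin(phi)
    for L in pts:
        W=np.array([p[0]+c*L[0]-d*L[1],p[1]+d*L[0]+c*L[1],L[2]+11])/1000
        for sn,cr in((s,cs),(t,ct)):
            print(lab,L,np.round((proj(sn,W)[0]-[cr[0],cr[1]]+.5)*cr[2]-.5),end=' ')
        print()
phi=np.radians(-40); u=np.array([np.cos(phi),np.sin(phi)])
o=np.array([347.5,-254.5])+45.6*u
show('m',o,phi,[(0,0,37),(68,-4,37),(68,22,37),(62,22,37),(68,-19,37),(68,-19,0),(-22,-22,37)])
print(o)
# fit from side
S=[((0,0,37),(163,285)),((68,-4,37),(403,390)),((68,-19,0),(390,492)),((-22,-22,0),(50,400))]
fit([(s,cs,S)],[.38,-.28,-.7],z0=.011)
for z,p,sn,cr in((100,(594,225),s,cs),(100,(645,295),t,ct),(2,(565,455),s,cs),(2,(527,330),t,ct)):
    q=(np.array(p)+.5)/cr[2]-.5+[cr[0],cr[1]]; print('post',z,np.round(at(sn,*q,z/1000)*1000,1))
E
python3 f4.py
```

```text
m (0, 0, 37) [146. 270.] m (0, 0, 37) [331. 676.] 
m (68, -4, 37) [397. 343.] m (68, -4, 37) [512. 477.] 
m (68, 22, 37) [421. 262.] m (68, 22, 37) [432. 409.] 
m (62, 22, 37) [399. 257.] m (62, 22, 37) [418. 428.] 
m (68, -19, 37) [383. 390.] m (68, -19, 37) [558. 516.] 
m (68, -19, 0) [377. 472.] m (68, -19, 0) [516. 525.] 
m (-22, -22, 37) [ 40. 318.] m (-22, -22, 37) [344. 803.] 
[ 382.43162661 -283.811115  ]
pose mm/deg [ 385.1 -289.3] -45.75 res px [[0.1, -0.3], [0.4, -1.4], [-0.9, 1.3], [0.4, 0.4]]
post 100 [ 473.6 -350.9  100. ]
post 100 [ 472.5 -349.1  100. ]
post 2 [ 472.6 -352.5    2. ]
post 2 [ 473.2 -349.     2. ]
```

```bash
cat > ov.py <<'E'
from h import *
def boxes():
    return [((-72,-22),(-22,-16)),((-22,-16),(68,-9)),((62,-9),(68,-4))]
def overlay(sn,cr,wh,pose,z,fn):
    x0,y0,k=cr; im=cv2.cvtColor(sn['pixels'],cv2.COLOR_RGB2BGR)[y0:y0+wh[1],x0:x0+wh[0]]
    im=cv2.resize(im,None,fx=k,fy=k,interpolation=cv2.INTER_CUBIC)
    c,d=np.cos(pose[2]),np.sin(pose[2])
    def P(L):
        W=np.array([pose[0]+c*L[0]-d*L[1],pose[1]+d*L[0]+c*L[1],L[2]+z])/1000
        return tuple(int(v) for v in np.round((proj(sn,W)[0]-[x0,y0]+.5)*k-.5))
    for (a,b),(e,f) in boxes():
        for zz,col in((37,(0,255,0)),(0,(255,0,0))):
            q=[P((a,b,zz)),P((e,b,zz)),P((e,f,zz)),P((a,f,zz))]
            for i in range(4): cv2.line(im,q[i],q[(i+1)%4],col,1)
    cv2.circle(im,P((0,0,37)),4,(255,0,255),1); cv2.circle(im,P((68,22,37)),4,(255,0,255),1)
    cv2.imwrite('pics/'+fn,im)
if __name__=='__main__':
    s=cam('side')
    overlay(s,(220,265,9),(88,65),(382.4,-283.8,np.radians(-40)),11,'o1.png')
    overlay(s,(220,265,9),(88,65),(383.5,-288,np.radians(-43.5)),11,'o2.png')
E
python3 ov.py
```

```text
(no output)
```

View pics/o1.png

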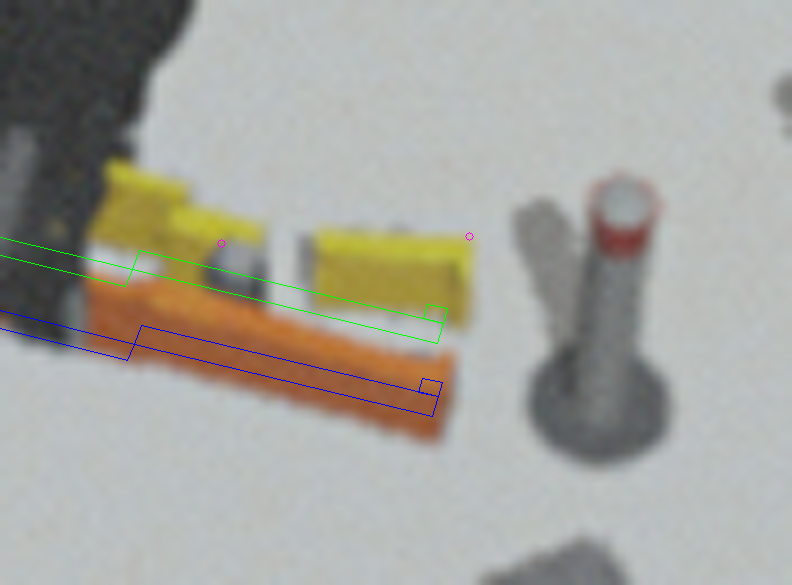

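View pics/o2.png

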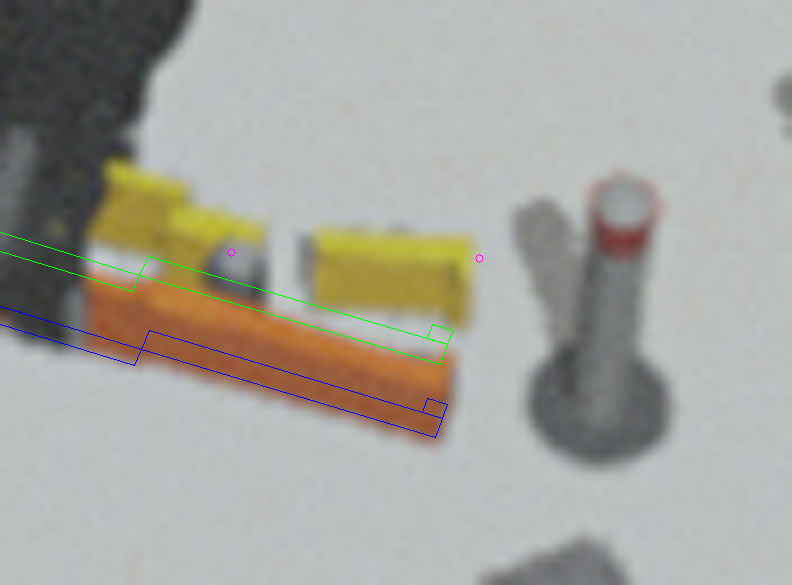

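```bash
cat > f5.py <<'E'
from h import *
from ov import overlay
s=cam('side');t=cam('top')
S=[((68,-16,0),(440,441)),((68,-4,37),(456,352)),((-22,-22,0),(128,362)),((0,0,37),(238,254)),((68,22,37),(466,264))]
T=[((68,22,37),(450,420))]
for z in (.003,.005,.007,.009,.011):
    print(z);p=fit([(s,(220,265,9),S)],[.38,-.28,-.7],z0=z);p=fit([(s,(220,265,9),S),(t,(330,200,13),T)],[.38,-.28,-.7],z0=z)
E
python3 f5.py
```

```text
0.003
pose mm/deg [ 385.8 -284.2] -45.18 res px [[-1.0, 0.4], [-0.6, -1.5], [0.8, 0.4], [-0.6, 0.3], [1.5, 0.4]]
pose mm/deg [ 385.5 -284.3] -45.31 res px [[-1.1, 0.5], [-0.8, -1.4], [0.7, 0.5], [-0.7, 0.3], [1.4, 0.5], [-0.1, -0.7]]
0.005
pose mm/deg [ 385.2 -285.4] -45.2 res px [[-1.0, 0.4], [-0.6, -1.5], [0.7, 0.4], [-0.6, 0.2], [1.5, 0.4]]
pose mm/deg [ 384.9 -285.4] -45.02 res px [[-1.1, 0.4], [-0.7, -1.5], [0.6, 0.5], [-0.8, 0.3], [1.4, 0.4], [0.3, -0.6]]
0.007
pose mm/deg [ 384.6 -286.6] -45.22 res px [[-1.0, 0.5], [-0.6, -1.5], [0.7, 0.4], [-0.7, 0.2], [1.6, 0.4]]
pose mm/deg [ 384.2 -286.5] -44.74 res px [[-1.0, 0.3], [-0.7, -1.7], [0.6, 0.5], [-0.8, 0.2], [1.4, 0.2], [0.7, -0.5]]
0.009
pose mm/deg [ 383.9 -287.8] -45.24 res px [[-0.9, 0.5], [-0.6, -1.5], [0.6, 0.4], [-0.7, 0.2], [1.6, 0.4]]
pose mm/deg [ 383.5 -287.6] -44.45 res px [[-0.9, 0.2], [-0.6, -1.8], [0.5, 0.5], [-0.9, 0.2], [1.4, 0.1], [1.2, -0.4]]
0.011
pose mm/deg [ 383.3 -289.1] -45.25 res px [[-0.9, 0.5], [-0.6, -1.5], [0.6, 0.4], [-0.7, 0.2], [1.6, 0.4]]
pose mm/deg [ 382.8 -288.7] -44.17 res px [[-0.9, 0.1], [-0.6, -1.9], [0.4, 0.6], [-1.0, 0.1], [1.4, -0.1], [1.6, -0.3]]
```

Emit:
{"name": "send_rows", "arguments": {"rows": [[[0, 3, 0], 0, 30], [[-2, 6, 0], 0, 30], [[-10, 6, 0], 0, 30], [[-18, 6, 0], 0, 30], [[-22, 6, 0], 0, 30], [[-22, 6, 0], 0, 30], [[-22, 6, 0], 0, 30]]}}

```text
t: 19.12
eef_pos: [0.3682, -0.2641, 0.0173]
ee_rot: [[-0.767, 0.642, 0.006], [0.642, 0.767, -0.002], [-0.006, 0.002, -1.0]]
force: [0.9, 0.7, -1.7]
opening: 0.499
```

Run:
```python
from h import *
go(347.5,-254.6,17,50)
s=cam('side');crop(s,'c8s.png',240,265,310,317,11)
s=cam('top');crop(s,'c8t.png',340,200,390,240,15)
```

```text
shift [21.9 -6.   0.2] yaw 0.01 now [ 368.2 -264.1   17.3] ang 50.1 q6 0.07 t 19.125 op 42.6 F [ 0.9  0.7 -1.7]
```

View pics/c8s.png

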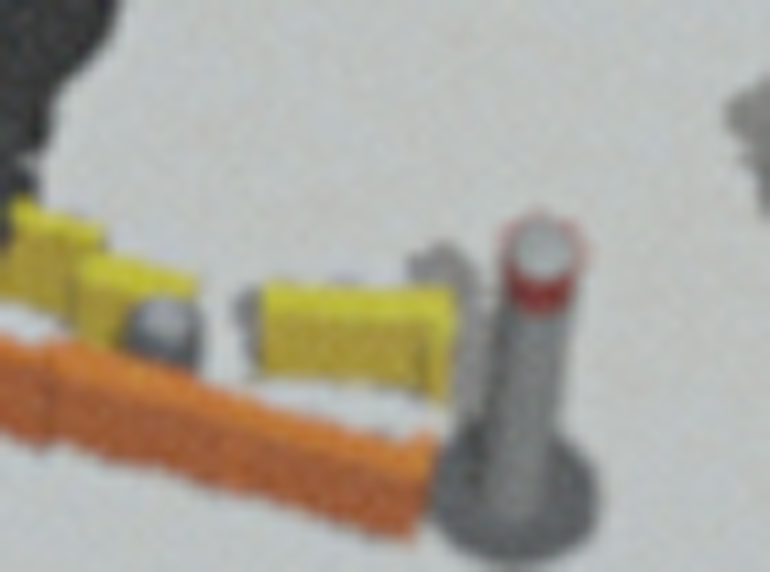

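View pics/c8t.png

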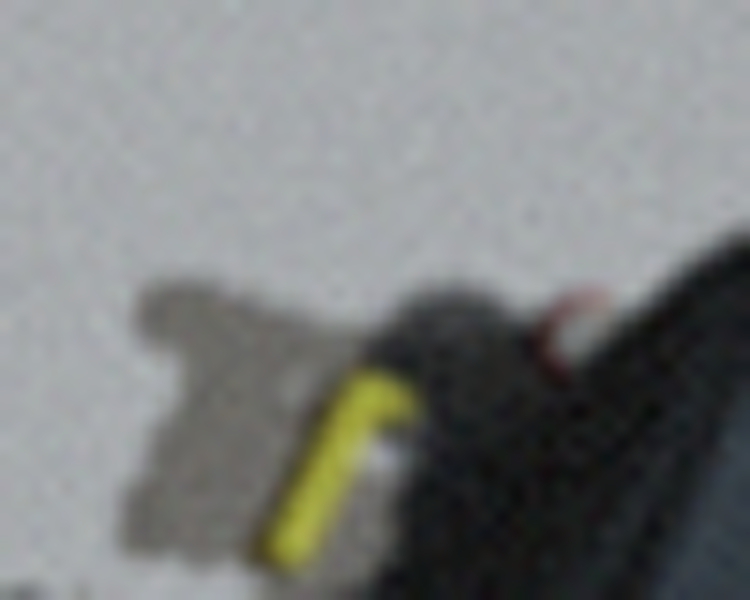

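Emit:
{"name": "send_rows", "arguments": {"rows": [[[0, 2, 0], 0, 30], [[-5, 2, 0], 0, 30], [[-10, 1.7, 0], 0, 30], [[-15, 1.5, 0], 0, 30], [[-19, 1.3, 0], 0, 30], [[-19, 1.3, 0], 0, 30]]}}

```text
t: 19.98
eef_pos: [0.3838, -0.2755, 0.0175]
ee_rot: [[-0.767, 0.642, 0.006], [0.642, 0.767, -0.002], [-0.006, 0.002, -1.0]]
force: [-0.5, 0.6, -2.1]
opening: 0.498
```

Run:
```python
from h import *
go(347.5,-254.6,17,50)
s=cam('side');crop(s,'c9s.png',240,265,310,317,11)
s=cam('top');crop(s,'c9t.png',340,200,390,240,15)
```

```text
shift [41.2 -7.3  0.2] yaw 0.01 now [ 383.8 -275.5   17.5] ang 50.1 q6 0.07 t 19.975 op 42.6 F [-0.5  0.6 -2.1]
```

View pics/c9s.png

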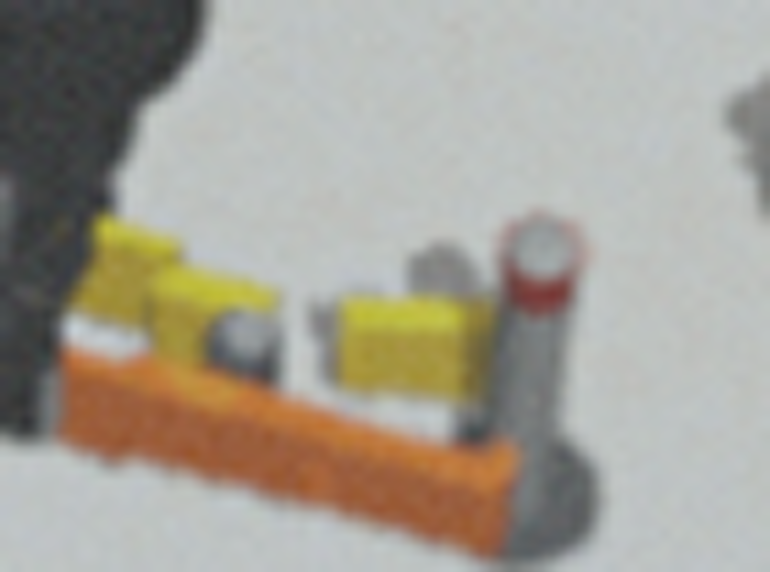

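View pics/c9t.png

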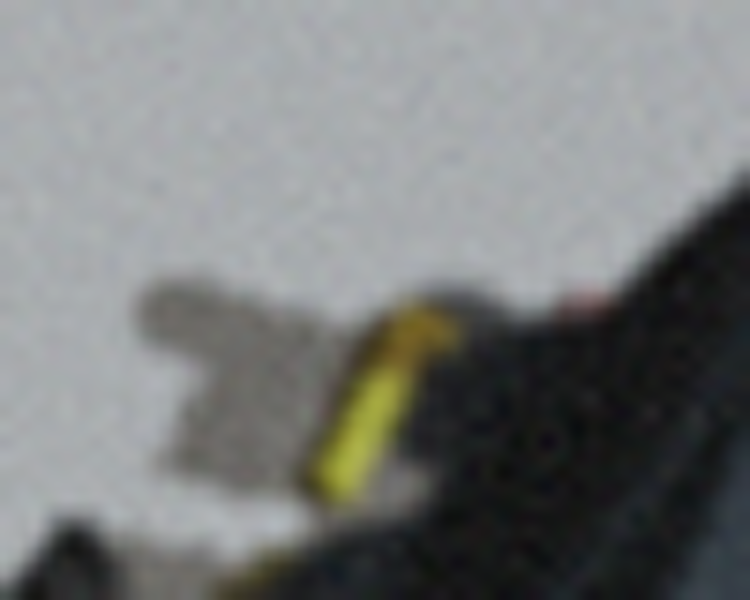

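Emit:
{"name": "send_rows", "arguments": {"rows": [[[-4, -0.2, 0], 0, 30], [[-8, -0.4, 0], 0, 30], [[-12, -0.6, 0], 0, 30], [[-12, -0.6, 0], 0, 30]]}}

```text
t: 20.58
eef_pos: [0.3926, -0.2836, 0.0175]
ee_rot: [[-0.767, 0.642, 0.006], [0.642, 0.767, -0.002], [-0.006, 0.002, -1.0]]
force: [0.4, 0.3, -2.6]
opening: 0.495
```

Run:
```python
from h import *
go(347.5,-254.6,17,50)
s=cam('side');crop(s,'c10s.png',240,265,310,317,11)
```

```text
shift [53.2 -6.7  0.2] yaw 0.01 now [ 392.6 -283.6   17.5] ang 50.1 q6 0.07 t 20.575 op 42.3 F [ 0.4  0.3 -2.6]
```

View pics/c10s.png

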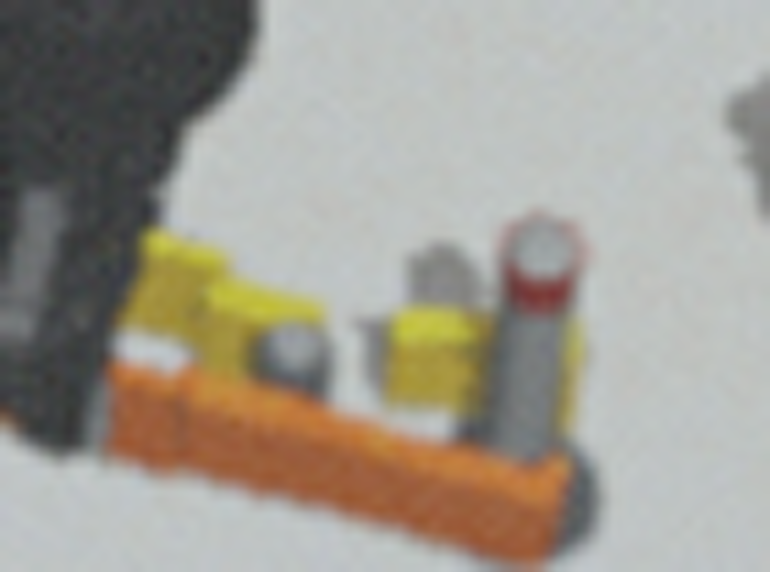

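Emit:
{"name": "send_rows", "arguments": {"rows": [[[-4, -0.2, 0], 0, 30], [[-7, -0.3, 0], 0, 30], [[-10, -0.5, 0], 0, 30], [[-10, -0.5, 0], 0, 30]]}}

```text
t: 21.12
eef_pos: [0.3999, -0.2904, 0.0175]
ee_rot: [[-0.767, 0.642, 0.006], [0.642, 0.767, -0.002], [-0.005, 0.002, -1.0]]
force: [0.1, 0.2, -1.3]
opening: 0.494
```

Run:
```python
from h import *
go(347.5,-254.6,17,50)
s=cam('side');crop(s,'c11s.png',240,265,310,317,11)
s=cam('top');crop(s,'c11t.png',340,200,390,240,15)
```

```text
shift [63.1 -6.2  0.1] yaw 0.0 now [ 399.9 -290.4   17.5] ang 50.0 q6 0.07 t 21.125 op 42.2 F [ 0.1  0.2 -1.3]
```

View pics/c11s.png

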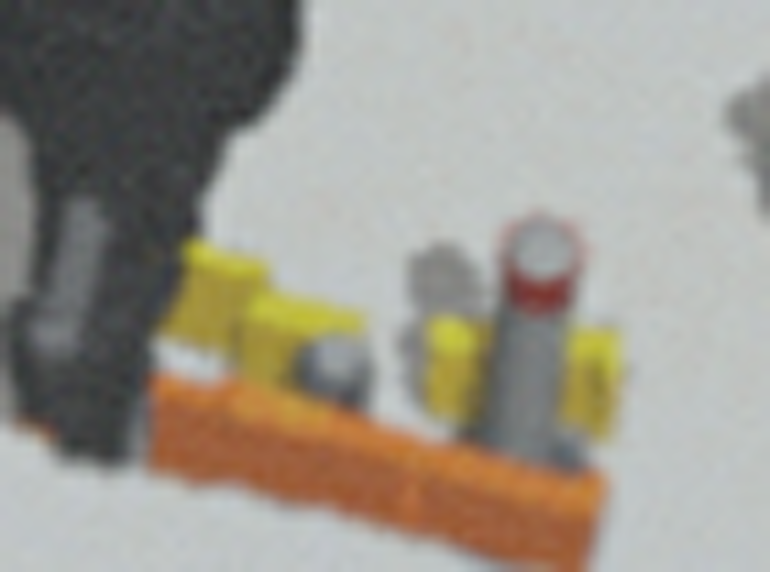

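View pics/c11t.png

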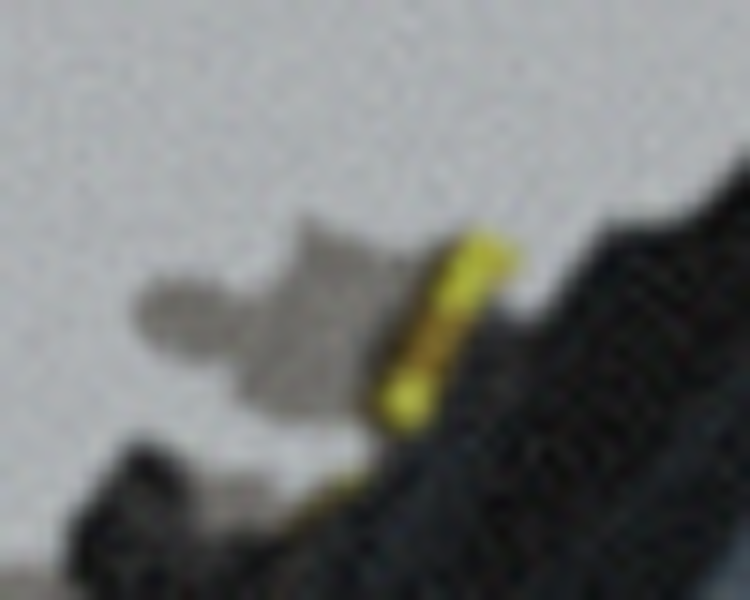

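Emit:
{"name": "send_rows", "arguments": {"rows": [[[0, 2, 0], 0, 30], [[0, 4, 0], 0, 30], [[0, 5, 2], 0, 30], [[0, 5, 5], 0, 30], [[0, 5, 7], 0, 30], [[0, 5, 8], 0, 30], [[0, 5, 8], 0, 30]]}}

```text
t: 22.1
eef_pos: [0.4028, -0.2864, 0.0094]
ee_rot: [[-0.767, 0.642, 0.005], [0.642, 0.767, -0.002], [-0.005, 0.002, -1.0]]
force: [-0.5, 0.7, -2.2]
opening: 0.501
```

Run:
```python
from h import *
s=cam('side');crop(s,'c12s.png',240,265,310,317,11)
```

```text
(no output)
```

View pics/c12s.png

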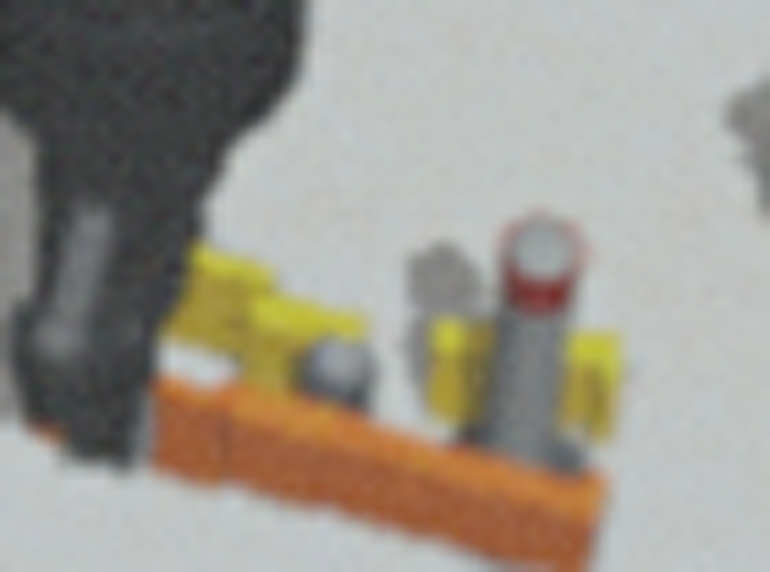

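Emit:
{"name": "send_rows", "arguments": {"rows": [[[0, 0, 1.5], 0, 30], [[0, 1, 2.5], 0, 30], [[0, 1, 2.5], 0, 44], [[0, 1, 2.5], 0, 48], [[0, 1, 2.5], 0, 52], [[0, 1, 2.5], 0, 56], [[0, 1, 2.5], 0, 62], [[0, 1, 2.5], 0, 70], [[0, 1, 2.5], 0, 78], [[0, 1, 2.5], 0, 78]]}}

```text
t: 23.4
eef_pos: [0.4036, -0.2856, 0.007]
ee_rot: [[-0.767, 0.642, 0.005], [0.642, 0.767, -0.002], [-0.005, 0.002, -1.0]]
force: [-0.4, 0.4, 0.3]
opening: 0.916
```

Run:
```python
from h import *
s=cam('side');crop(s,'c13s.png',230,265,310,325,10)
```

```text
(no output)
```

View pics/c13s.png

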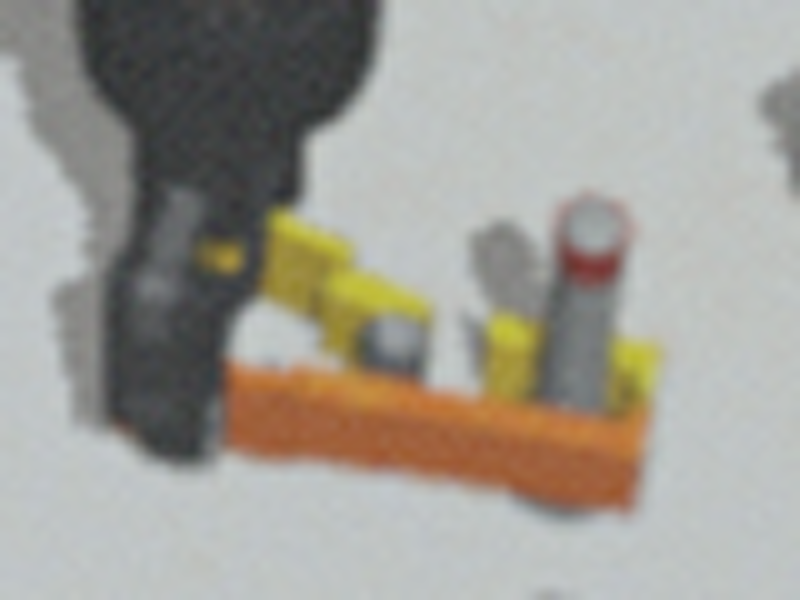

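Emit:
{"name": "send_rows", "arguments": {"rows": [[[0, 0, 0], 0, 85], [[0, 0, 0], 0, 85], [[0, 0, -10], 0, 85], [[0, 0, -25], 0, 85], [[0, 0, -50], 0, 85], [[0, 0, -100], 0, 85], [[0, 0, -150], 0, 85], [[0, 0, -150], 0, 85]]}}

```text
t: 24.45
eef_pos: [0.4045, -0.2866, 0.1617]
ee_rot: [[-0.767, 0.642, 0.011], [0.642, 0.767, -0.006], [-0.012, 0.003, -1.0]]
force: [-0.0, 0.7, -0.6]
opening: 0.997
```

Run:
```python
from h import *
s=cam('side');crop(s,'c14s.png',230,265,310,325,10)
go(450,0,200,0)
```

```text
shift [147.7 249.1 -41.3] yaw 5.01 now [ 403.7 -286.   159.4] ang 50.1 q6 0.08 t 24.5 op 85.1 F [ 0.1 -0.  -0.9]
```

View pics/c14s.png

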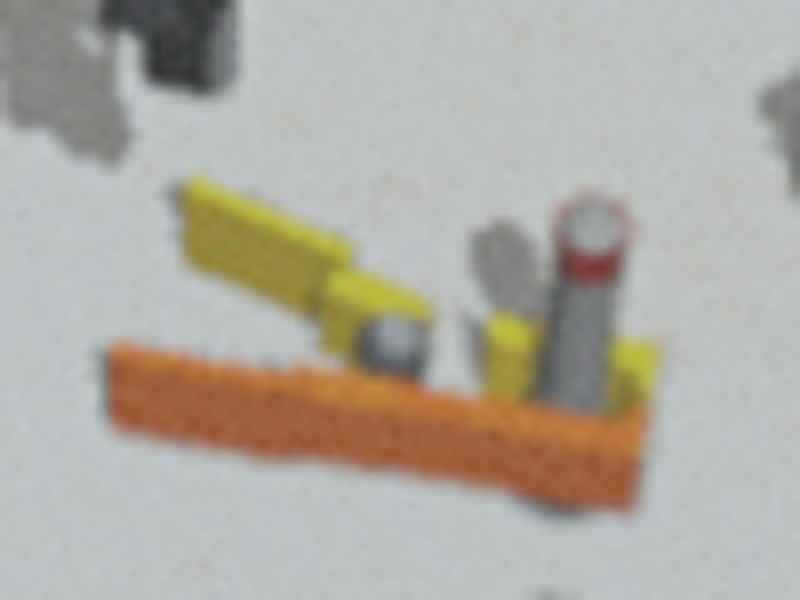

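Run:
```python
from h import *
s=cam('top');crop(s,'d1t.png',130,120,330,270,4)
```

```text
(no output)
```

View pics/d1t.png

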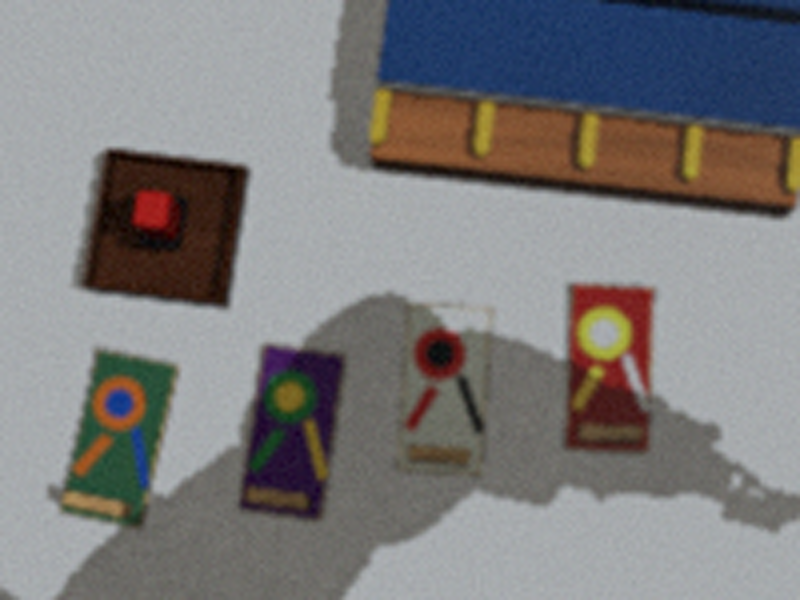

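Run:
```python
from h import *
go(456.4,-49.4,110,-1.5)
s=cam('side');crop(s,'d1s.png',160,140,320,260,5)
```

```text
shift [110.9 215.2  47.6] yaw 5.16 now [ 403.  -285.5  157.9] ang 50.1 q6 0.08 t 24.55 op 84.7 F [-0.9  0.6 -0.6]
```

View pics/d1s.png

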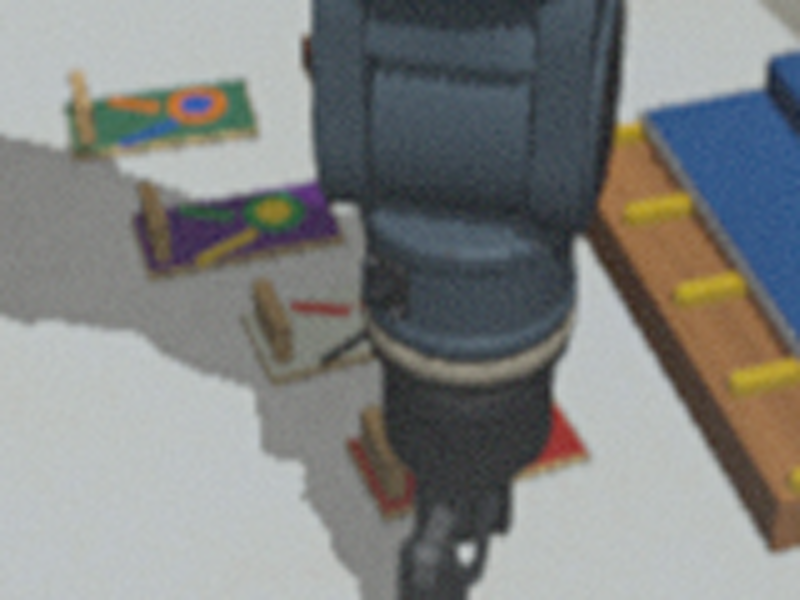

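Emit:
{"name": "send_rows", "arguments": {"rows": [[[20, 40, 0], 1, 85], [[50, 90, 0], 2, 85], [[80, 140, 0], 3, 60], [[100, 190, 20], 4, 60], [[111, 215, 40], 5, 60], [[111, 215, 48], 5.2, 60], [[111, 215, 48], 5.2, 60], [[111, 215, 48], 5.2, 60]]}}

```text
t: 25.6
eef_pos: [0.4555, -0.0495, 0.1088]
ee_rot: [[0.033, 0.999, 0.005], [0.999, -0.033, -0.002], [-0.001, 0.005, -1.0]]
force: [-0.3, 0.3, -0.8]
opening: 0.706
```

Run:
```python
from h import *
go(456.4,-49.4,14,-1.5)
s=cam('side');crop(s,'d2s.png',210,170,310,245,8)
```

```text
shift [ 0.2  0.5 94.8] yaw -0.04 now [455.5 -49.5 108.8] ang -1.9 q6 1.5 t 25.6 op 60.3 F [-0.3  0.3 -0.8]
```

View pics/d2s.png

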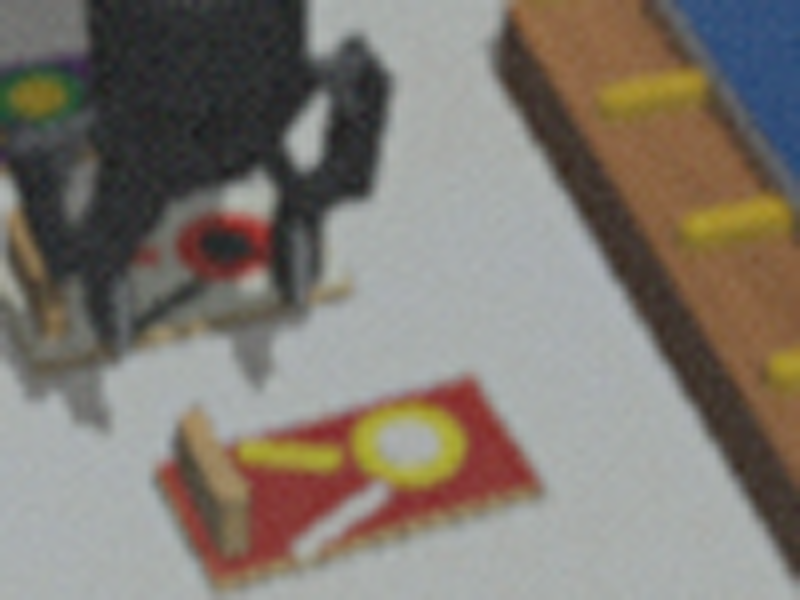

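Run:
```python
from h import *
s=cam('side')
S=[((70,35,8),(472,376)),((70,-35,8),(543,488)),((-70,-35,8),(220,575)),((-70,35,8),(157,468)),((-51,-25,42),(249,490)),((-63,25,42),(180,415))]
fit([(s,(210,170,8),S)],[.5,-.05,0])
```

```text
pose mm/deg [515.6 -52.4] -1.87 res px [[0.6, -0.7], [1.0, -0.2], [-0.6, 1.3], [-0.8, -0.7], [0.4, 0.2], [-0.6, -0.3]]
```

Emit:
{"name": "send_rows", "arguments": {"rows": [[[0, 0.5, 30], 0, 60], [[0, 0.5, 60], 0, 60], [[0, 0.5, 82], 0, 60], [[0, 0.5, 92], 0, 60], [[0, 0.5, 94], 0, 60], [[0, 0.5, 94], 0, 60]]}}

```text
t: 26.45
eef_pos: [0.4573, -0.0499, 0.0158]
ee_rot: [[0.034, 0.999, 0.006], [0.999, -0.034, -0.002], [-0.002, 0.007, -1.0]]
force: [-0.7, -0.4, -0.5]
opening: 0.703
```

Emit:
{"name": "send_rows", "arguments": {"rows": [[[0, 0, 0], 0, 40], [[0, 0, 0], 0, 25], [[0, 0, 0], 0, 15], [[0, 0, 0], 0, 2], [[0, 0, 0], 0, 2], [[0, 0, 0], 0, 2], [[0, 0, 0], 0, 2], [[0, 0, 0], 0, 2]]}}

```text
t: 27.45
eef_pos: [0.4575, -0.0499, 0.0161]
ee_rot: [[0.034, 0.999, 0.007], [0.999, -0.034, -0.002], [-0.002, 0.007, -1.0]]
force: [-0.7, 0.7, 6.4]
opening: 0.128
```

Emit:
{"name": "send_rows", "arguments": {"rows": [[[0, 0, -6], 0, 2], [[0, 0, -20], 0, 2], [[0, 0, -45], 0, 2], [[0, 0, -62], 0, 2], [[0, 0, -62], 0, 2], [[0, 0, -62], 0, 2]]}}

```text
t: 28.2
eef_pos: [0.4569, -0.0498, 0.0778]
ee_rot: [[0.034, 0.999, 0.007], [0.999, -0.034, -0.002], [-0.002, 0.007, -1.0]]
force: [0.1, -0.3, -2.1]
opening: 0.129
```

Run:
```python
from h import *
go(505.9,-141.1,76,-5.6)
```

```text
shift [-89.6  52.1   2.3] yaw 0.37 now [456.9 -49.8  77.8] ang -1.9 q6 1.5 t 28.2 op 11.0 F [ 0.1 -0.3 -2.1]
```

Emit:
{"name": "send_rows", "arguments": {"rows": [[[-15, 8, 0], 0.1, 2], [[-35, 20, 0], 0.2, 2], [[-60, 35, 0], 0.3, 2], [[-80, 46, 0], 0.37, 2], [[-90, 52, 2], 0.37, 2], [[-90, 52, 2], 0.37, 2], [[-90, 52, 2], 0.37, 2]]}}

```text
t: 29.08
eef_pos: [0.5053, -0.141, 0.0761]
ee_rot: [[0.098, 0.995, 0.006], [0.995, -0.098, -0.002], [-0.001, 0.006, -1.0]]
force: [0.2, -0.1, -0.7]
opening: 0.131
```

Run:
```python
from h import *
go(505.9,-141.1,76,-5.6)
s=cam('side');crop(s,'d3s.png',250,150,360,230,7)
s=cam('top');crop(s,'d3t.png',270,120,350,180,10)
```

```text
shift [-0.   0.6  0.1] yaw -0.0 now [ 505.3 -141.    76.1] ang -5.6 q6 1.4 t 29.075 op 11.2 F [ 0.2 -0.1 -0.7]
```

View pics/d3s.png

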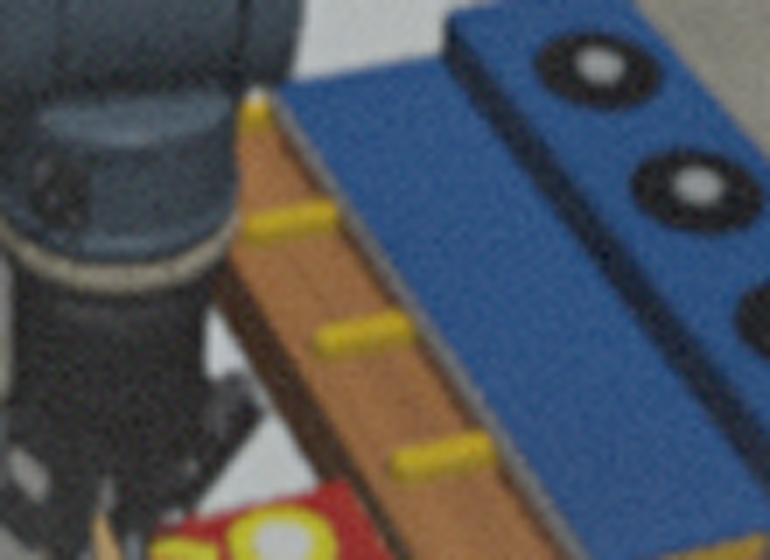

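View pics/d3t.png

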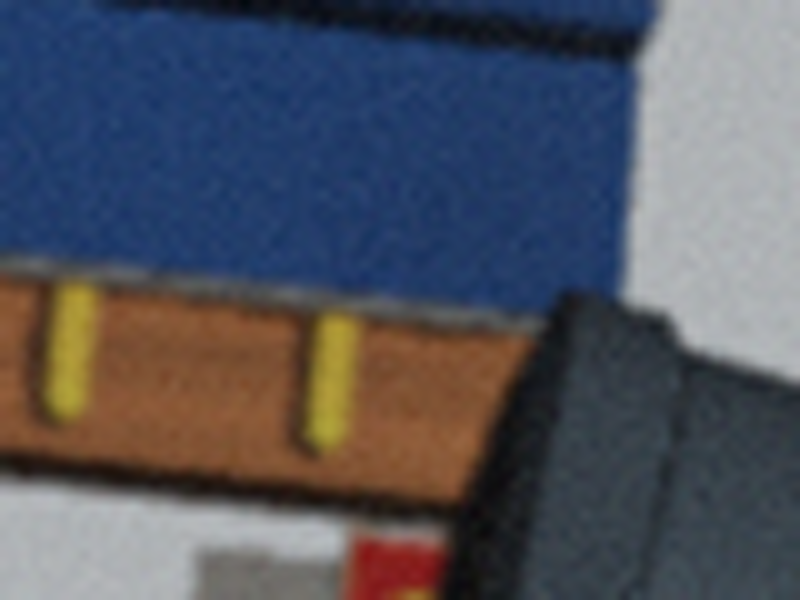

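Run:
```python
from h import *
s=cam('side');crop(s,'d4s.png',255,205,355,280,8)
# compute
t=cam('top')
def px(p,c): return (np.array(p)+.5)/c[2]-.5+[c[0],c[1]]
ct=(270,120,10)
for p,z in(((322,455),.061),((348,540),.067),((65,420),.061)):
    print(np.round(at(t,*px(p,ct),z)*1000,1))
```

```text
[ 660.3 -110.9   61. ]
[ 630.7 -118.4   67. ]
[670.4 -26.8  61. ]
```

View pics/d4s.png

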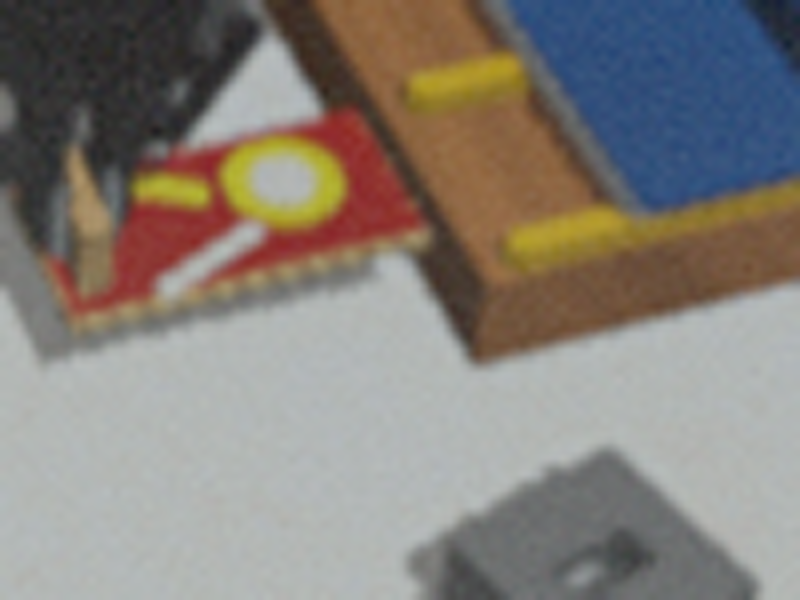

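```bash
cat > pd.py <<'E'
from h import *
def rel(p,d):
    c,s=np.cos(d[2]),np.sin(d[2]); a=np.array(p[:2])-d[:2]
    return np.round([1000*(c*a[0]+s*a[1]),1000*(-s*a[0]+c*a[1]),np.degrees(p[2]-d[2])],1)
DS=np.array([.6639,-.0289,np.radians(-6.03)]); DT=np.array([.6617,-.0256,np.radians(-5.58)])
E
python3 - <<'E'
from pd import *
s=cam('side')
S=[((70,35,8),(352,108)),((70,-35,8),(432,233)),((-70,-35,8),(76,320))]
for z in (.058,.060,.062):
    p=fit([(s,(255,205,8),S)],[.56,-.15,-.1],z0=z); print(rel(p,DS))
# nose points in side
for q in ((412,98),(508,250)):
    u=(np.array(q)+.5)/8-.5+[255,205]; w=at(s,*u,.061); print(rel([w[0],w[1],0],DS)) 
t=cam('top'); w=[.6307,-.1184,0]; print(rel(w,DT)); print(rel([.6603,-.1109,0],DT),rel([.6704,-.0268,0],DT))
E
```

```text
pose mm/deg [ 564.  -144.3] -5.22 res px [[0.3, -0.4], [0.1, -0.1], [-0.4, 0.5]]
[ -87.2 -125.2    0.8]
pose mm/deg [ 563.  -145.9] -5.19 res px [[0.3, -0.5], [0.2, -0.2], [-0.5, 0.5]]
[ -88.1 -126.9    0.8]
pose mm/deg [ 561.9 -147.5] -5.16 res px [[0.3, -0.5], [0.2, -0.2], [-0.5, 0.5]]
[ -89.  -128.7    0.9]
[  7.1 -88.    6. ]
[   8.1 -171.8    6. ]
[-21.8 -95.4   5.6]
[  6.9 -85.    5.6] [ 8.8 -0.3  5.6]
```

Emit:
{"name": "send_rows", "arguments": {"rows": [[[0, 0, 4], 0, 2], [[0, 0, 8], 0, 2], [[0, 5, 8], 0, 2], [[0, 12, 8], 0, 2], [[0, 20, 8], 0, 2], [[0, 27, 8], 0, 2], [[0, 33, 8], 0, 2], [[0, 38, 8], 0, 2], [[0, 38, 8], 0, 2]]}}

```text
t: 30.5
eef_pos: [0.5439, -0.1449, 0.0686]
ee_rot: [[0.098, 0.995, 0.007], [0.995, -0.098, -0.002], [-0.001, 0.007, -1.0]]
force: [-0.5, -0.8, -1.5]
opening: 0.132
```

Run:
```python
from h import *
o=get_obs();print(o['eef_pos'],o['force'],o['moment'])
s=cam('side');crop(s,'d5s.png',265,195,345,255,10)
s=cam('top');crop(s,'d5t.png',280,120,340,165,13)
```

```text
[ 0.54385328 -0.14489201  0.06864584] [-0.54103609 -0.81233235 -1.46406441] [ 0.03346456  0.02656907 -0.03237104]
```

View pics/d5s.png

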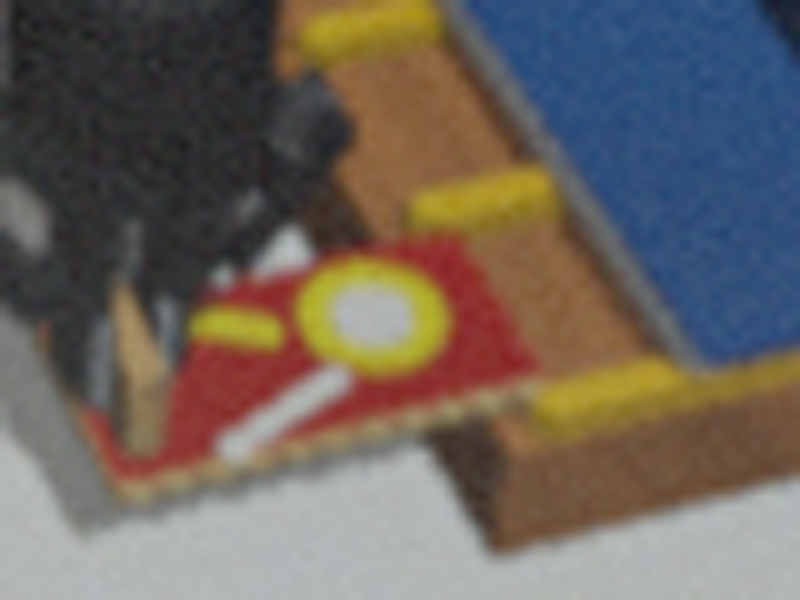

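View pics/d5t.png

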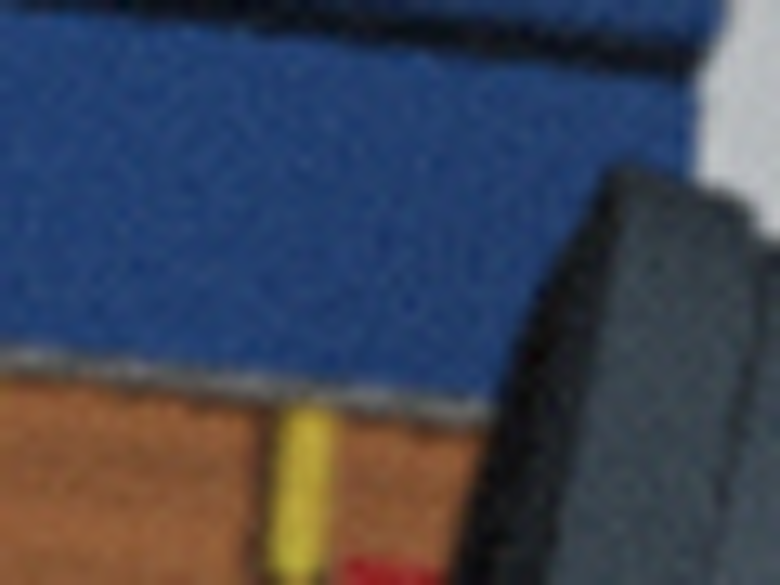

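Emit:
{"name": "send_rows", "arguments": {"rows": [[[1, 0, 1], 0, 2], [[1.2, 2, 1.6], 0, 2], [[1.2, 8, 1.6], 0, 2], [[1.2, 15, 1.6], 0, 2], [[1.2, 22, 1.6], 0, 2], [[1.2, 28, 1.6], 0, 2], [[1.2, 28, 1.6], 0, 2]]}}

```text
t: 31.48
eef_pos: [0.5719, -0.1464, 0.0671]
ee_rot: [[0.098, 0.995, 0.007], [0.995, -0.098, -0.002], [-0.001, 0.007, -1.0]]
force: [0.3, -0.5, -0.5]
opening: 0.129
```

Run:
```python
from h import *
o=get_obs();print(o['eef_pos'],o['force'],o['moment'])
s=cam('side');crop(s,'d6s.png',265,195,345,255,10)
```

```text
[ 0.5718625  -0.14643412  0.06712088] [ 0.34691497 -0.4500863  -0.4559335 ] [-0.00261687  0.09164465  0.06227956]
```

View pics/d6s.png

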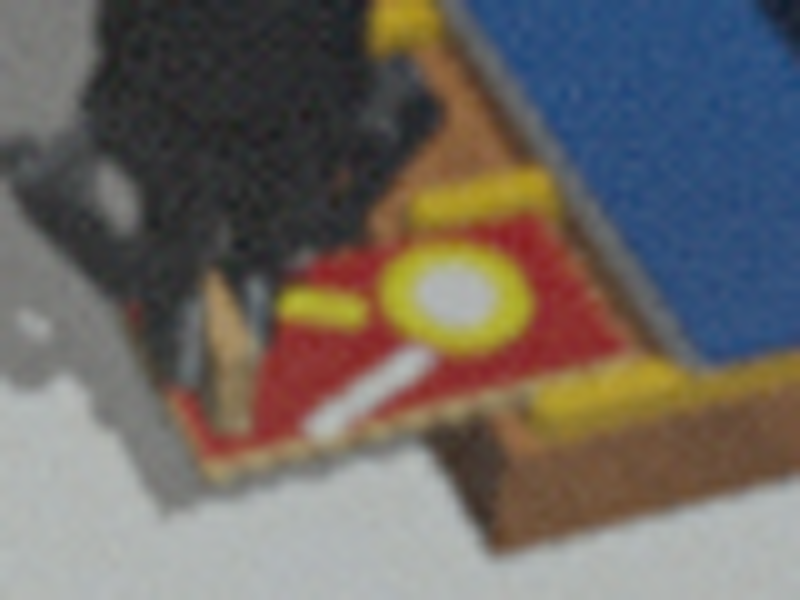

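Emit:
{"name": "send_rows", "arguments": {"rows": [[[0, 5, 0], 0, 2], [[0, 10, 0], 0, 2], [[0, 15, 0], 0, 2], [[0, 20, 0], 0, 2], [[0, 20, 0], 0, 2]]}}

```text
t: 32.15
eef_pos: [0.5917, -0.1484, 0.0672]
ee_rot: [[0.098, 0.995, 0.006], [0.995, -0.098, -0.002], [-0.001, 0.007, -1.0]]
force: [-0.2, 0.7, -1.7]
opening: 0.129
```

Run:
```python
from h import *
o=get_obs();print(o['eef_pos'],o['force'],o['moment'])
s=cam('side');crop(s,'d7s.png',265,195,345,255,10)
```

```text
[ 0.59174872 -0.14835485  0.06716549] [-0.16311757  0.68361584 -1.74950106] [-0.01756961  0.08333435  0.00246717]
```

View pics/d7s.png

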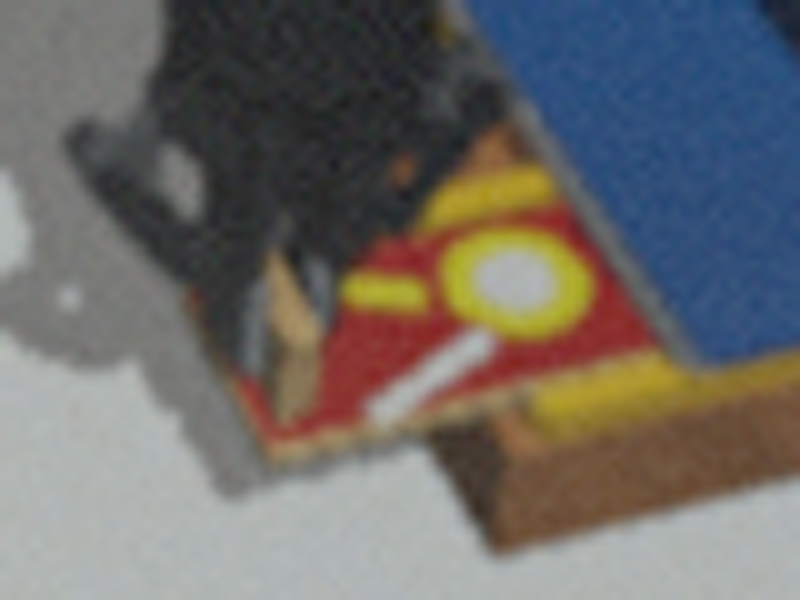

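Under the roof with no force. Continue 50 mm, then the last part.

Emit:
{"name": "send_rows", "arguments": {"rows": [[[0, 6, 0], 0, 2], [[0, 14, 0], 0, 2], [[0, 22, 0], 0, 2], [[0, 30, 0], 0, 2], [[0, 38, 0], 0, 2], [[0, 46, 0], 0, 2], [[0, 52, 0], 0, 2], [[0, 56, 0], 0, 2], [[0, 56, 0], 0, 2]]}}

```text
t: 33.33
eef_pos: [0.6473, -0.1538, 0.0674]
ee_rot: [[0.098, 0.995, 0.006], [0.995, -0.098, -0.002], [-0.001, 0.006, -1.0]]
force: [-0.4, 0.7, -1.3]
opening: 0.129
```

Run:
```python
from h import *
o=get_obs();print(o['eef_pos'],o['force'],o['moment'])
s=cam('side');crop(s,'d8s.png',265,195,345,255,10)
```

```text
[ 0.64733254 -0.15381798  0.06738957] [-0.37535122  0.7162629  -1.25085934] [ 0.00051357  0.12497432 -0.00453236]
```

View pics/d8s.png

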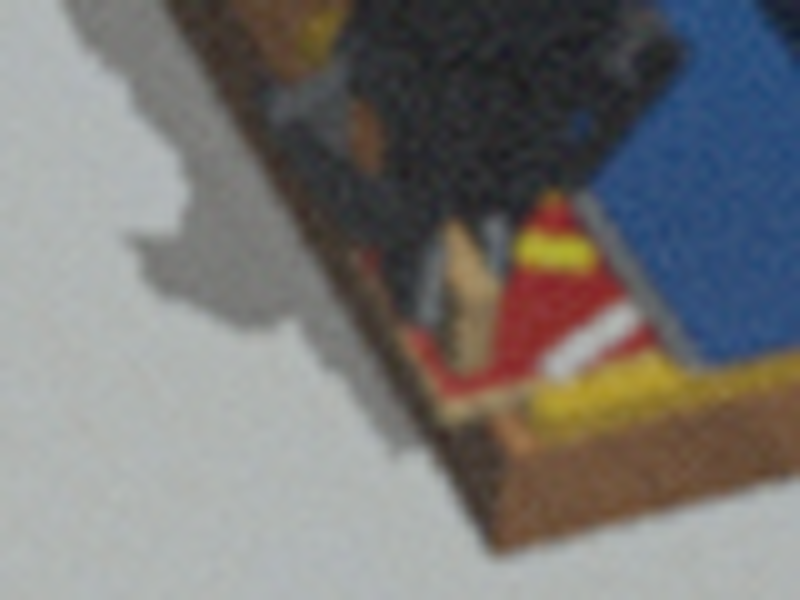

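Emit:
{"name": "send_rows", "arguments": {"rows": [[[0, 3, 0], 0, 2], [[0, 6, 0], 0, 2], [[0, 9, 0], 0, 2], [[0, 11, 0], 0, 2], [[0, 12, 0], 0, 2], [[0, 12, 0], 0, 2]]}}

```text
t: 34.12
eef_pos: [0.6591, -0.155, 0.0675]
ee_rot: [[0.098, 0.995, 0.006], [0.995, -0.098, -0.002], [-0.001, 0.006, -1.0]]
force: [0.4, -0.3, -1.4]
opening: 0.128
```

Emit:
{"name": "send_rows", "arguments": {"rows": [[[0, 1, 0], 0, 2], [[0, 2, 0], 0, 2], [[0, 3, 0], 0, 2], [[0, 4, 0], 0, 2]]}}

```text
t: 34.62
eef_pos: [0.6627, -0.1552, 0.0673]
ee_rot: [[0.098, 0.995, 0.005], [0.995, -0.098, -0.001], [-0.001, 0.005, -1.0]]
force: [-6.3, 1.8, 0.7]
opening: 0.133
```

Emit:
{"name": "send_rows", "arguments": {"rows": [[[0, 0.6, 0.5], 0, 2], [[0, 0.8, 1], 0, 2], [[0, 0.8, 1], 0, 2]]}}

```text
t: 35.0
eef_pos: [0.6628, -0.1552, 0.0662]
ee_rot: [[0.098, 0.995, 0.004], [0.995, -0.098, -0.001], [-0.001, 0.004, -1.0]]
force: [-6.5, 1.1, 0.4]
opening: 0.13
```

Run:
```python
from h import *
s=cam('side');crop(s,'d9s.png',265,195,345,255,10)
```

```text
(no output)
```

View pics/d9s.png

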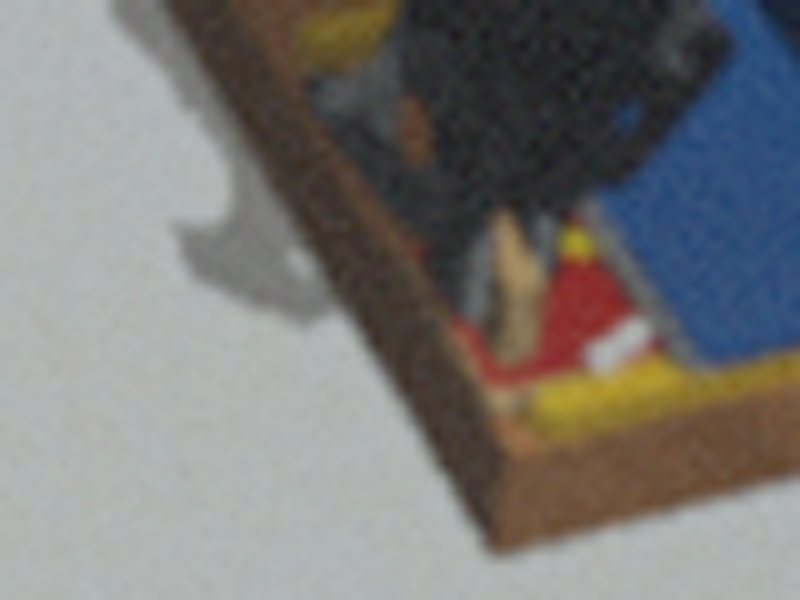

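Emit:
{"name": "send_rows", "arguments": {"rows": [[[0, 0, 0], 0, 16], [[0, 0, 0], 0, 22], [[0, 0, 0], 0, 24], [[0, 0, 0], 0, 24], [[0, 0, -10], 0, 24], [[0, 0, -25], 0, 24], [[0, 0, -45], 0, 24], [[0, 0, -65], 0, 24], [[0, 0, -70], 0, 24]]}}

```text
t: 36.17
eef_pos: [0.6635, -0.1553, 0.1386]
ee_rot: [[0.098, 0.995, 0.007], [0.995, -0.098, -0.002], [-0.001, 0.007, -1.0]]
force: [1.3, 0.6, 0.1]
opening: 0.277
```

Run:
```python
from h import *
s=cam('side');crop(s,'e1s.png',150,140,350,290,4)
s=cam('top');crop(s,'e1t.png',130,110,350,275,3.6)
go(400,0,160,-3)
```

```text
shift [ 128.7 -276.6  -24.5] yaw -0.26 now [ 662.9 -155.2  137. ] ang -5.6 q6 1.44 t 36.275 op 23.9 F [-0.4  0.   0.3]
```

View pics/e1s.png

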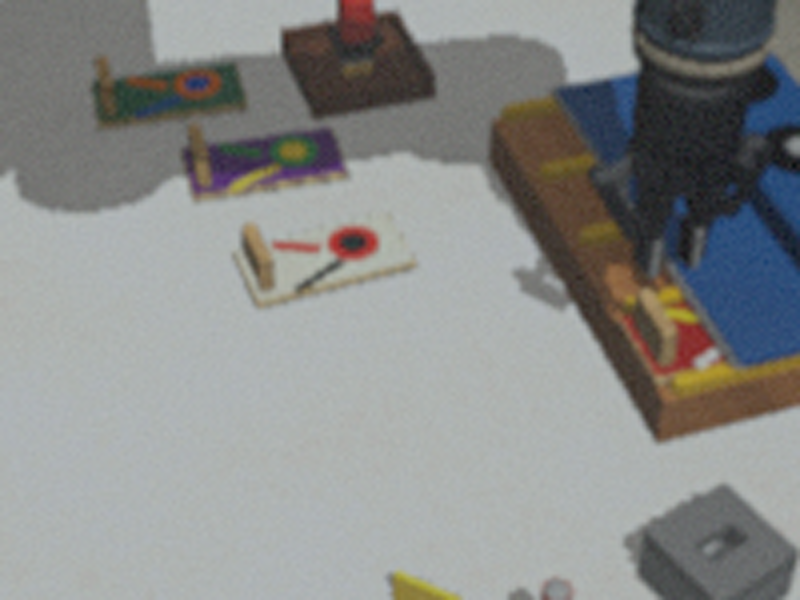

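View pics/e1t.png

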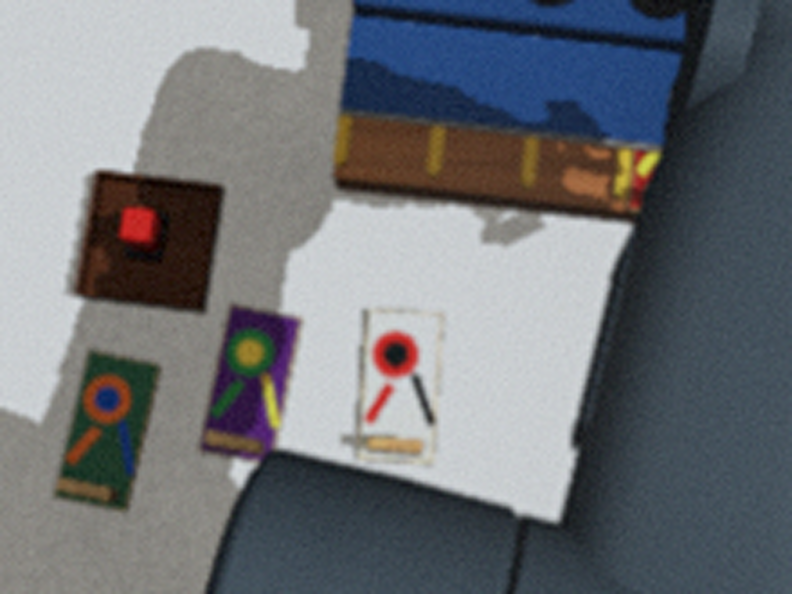

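Run:
```python
from h import *
go(438.1,88.6,110,-2.9)
```

```text
shift [ 220.7 -247.6   25.5] yaw -0.27 now [ 662.9 -155.2  137. ] ang -5.6 q6 1.44 t 36.275 op 23.9 F [-0.4  0.   0.3]
```

Emit:
{"name": "send_rows", "arguments": {"rows": [[[0, -40, 0], 0, 24], [[50, -90, 0], -0.1, 40], [[100, -140, 0], -0.2, 60], [[150, -190, 0], -0.27, 60], [[200, -230, 10], -0.27, 60], [[220, -248, 25], -0.27, 60], [[220.5, -247.5, 25], -0.27, 60], [[220.5, -247.5, 25], -0.27, 60]]}}

```text
t: 37.28
eef_pos: [0.4383, 0.0884, 0.1104]
ee_rot: [[0.05, 0.999, 0.005], [0.999, -0.05, -0.002], [-0.001, 0.005, -1.0]]
force: [0.4, -0.3, 0.0]
opening: 0.702
```

Run:
```python
from h import *
go(438.1,88.6,16,-2.9)
s=cam('side');crop(s,'e2s.png',185,150,285,225,8)
```

```text
shift [ 0.4 -0.7 94.4] yaw 0.0 now [438.3  88.4 110.4] ang -2.9 q6 1.82 t 37.275 op 59.9 F [ 0.4 -0.3  0. ]
```

View pics/e2s.png

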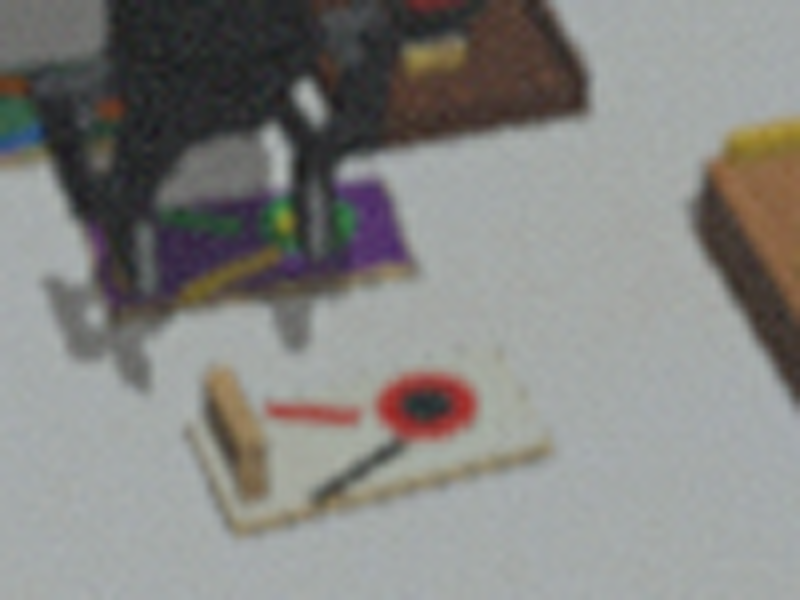

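Run:
```python
from h import *
s=cam('side')
S=[((70,35,8),(500,345)),((70,-35,8),(550,445)),((-70,-35,8),(238,525)),((-70,35,8),(188,430)),((-51,-25,42),(266,440)),((-63,25,42),(210,370))]
fit([(s,(185,150,8),S)],[.5,.08,0])
```

```text
pose mm/deg [495.7  83. ] -2.89 res px [[-0.2, -0.1], [1.1, 0.3], [-0.2, 0.6], [-0.4, -1.1], [0.5, 0.1], [-0.8, 0.1]]
```

Emit:
{"name": "send_rows", "arguments": {"rows": [[[0, 0, 30], 0, 60], [[0, 0, 60], 0, 60], [[0, 0, 84], 0, 60], [[0, 0, 93], 0, 60], [[0, 0, 95], 0, 60], [[0, 0, 95], 0, 40], [[0, 0, 95], 0, 25], [[0, 0, 95], 0, 15], [[0, 0, 95], 0, 2], [[0, 0, 95], 0, 2], [[0, 0, 95], 0, 2], [[0, 0, 95], 0, 2], [[0, 0, 95], 0, 2]]}}

```text
t: 39.0
eef_pos: [0.4396, 0.0877, 0.0161]
ee_rot: [[0.052, 0.999, 0.006], [0.999, -0.051, -0.001], [-0.001, 0.006, -1.0]]
force: [-2.5, 0.2, 9.2]
opening: 0.129
```

Emit:
{"name": "send_rows", "arguments": {"rows": [[[0, 0, -6], 0, 2], [[0, 0, -20], 0, 2], [[0, 0, -45], 0, 2], [[0, 0, -62], 0, 2], [[0, 0, -62], 0, 2], [[0, 0, -62], 0, 2]]}}

```text
t: 39.75
eef_pos: [0.439, 0.0878, 0.0779]
ee_rot: [[0.051, 0.999, 0.006], [0.999, -0.051, -0.001], [-0.001, 0.006, -1.0]]
force: [-0.0, -0.4, -1.8]
opening: 0.132
```

Run:
```python
from h import *
go(514.1,-54.3,76,-5.6)
```

```text
shift [-138.    82.3    2.5] yaw 0.27 now [439.   87.8  77.9] ang -2.9 q6 1.82 t 39.75 op 11.2 F [-0.  -0.4 -1.8]
```

Emit:
{"name": "send_rows", "arguments": {"rows": [[[-20, 5, 0], 0, 2], [[-50, 15, 0], 0.1, 2], [[-85, 35, 0], 0.2, 2], [[-115, 60, 0], 0.27, 2], [[-133, 78, 2], 0.27, 2], [[-138, 82, 2], 0.27, 2], [[-138, 82, 2], 0.27, 2], [[-138, 82, 2], 0.27, 2]]}}

```text
t: 40.75
eef_pos: [0.5132, -0.0535, 0.0764]
ee_rot: [[0.098, 0.995, 0.005], [0.995, -0.098, -0.001], [-0.001, 0.005, -1.0]]
force: [-0.2, -0.3, -1.4]
opening: 0.129
```

Run:
```python
from h import *
go(514.1,-54.3,68,-5.6)
s=cam('side');crop(s,'e3s.png',225,165,325,240,8)
s=cam('top');crop(s,'e3t.png',240,115,330,182,8.8)
```

```text
shift [-0.7  1.   8.4] yaw -0.0 now [513.2 -53.5  76.4] ang -5.6 q6 1.57 t 40.75 op 11.0 F [-0.2 -0.3 -1.4]
```

View pics/e3s.png

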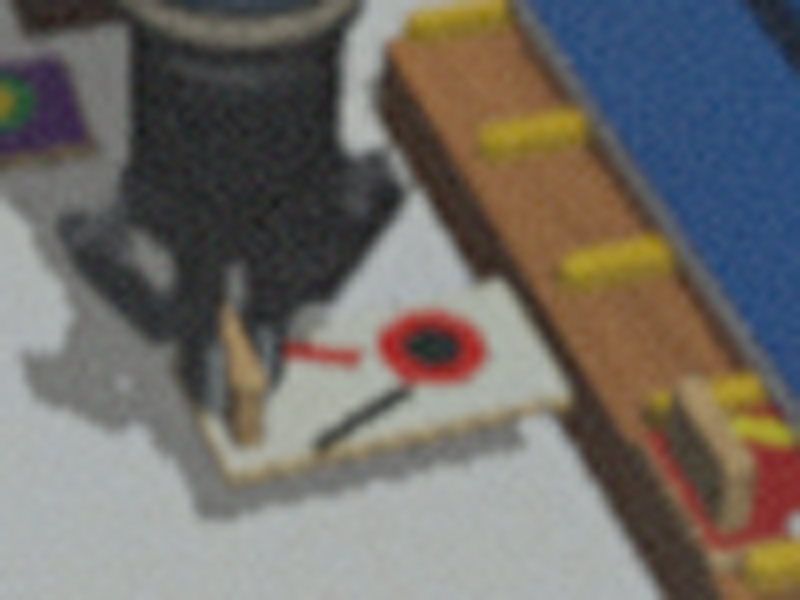

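View pics/e3t.png

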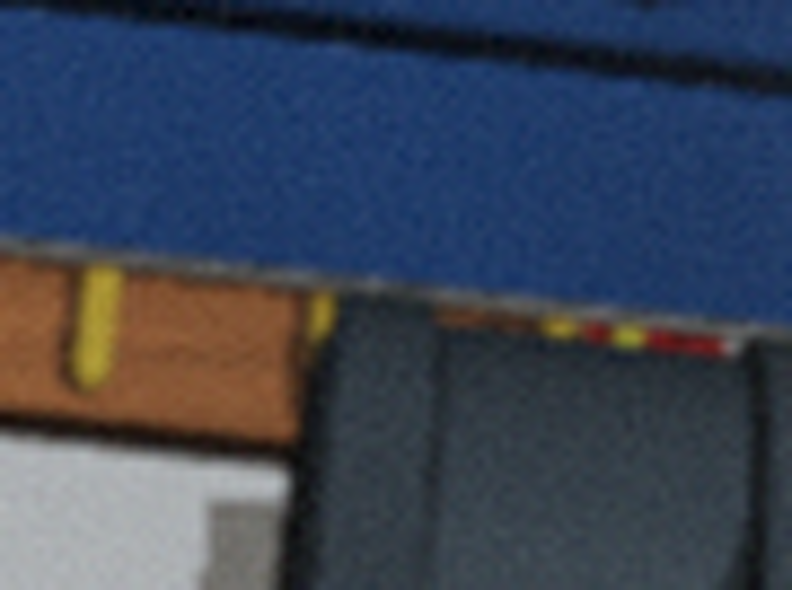

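Run:
```python
from pd import *
s=cam('side')
S=[((70,35,8),(500,280)),((70,-35,8),(574,402)),((-70,-35,8),(236,478))]
p=fit([(s,(225,165,8),S)],[.56,-.05,-.1],z0=.060); print(rel(p,DS))
```

```text
pose mm/deg [569.9 -60.8] -4.54 res px [[0.4, 0.1], [0.3, -0.7], [-0.6, 0.5]]
[-90.1 -41.6   1.5]
```

Emit:
{"name": "send_rows", "arguments": {"rows": [[[0, 0, 4], 0, 2], [[0, 0, 8], 0, 2], [[0, 5, 9], 0, 2], [[0, 12, 9], 0, 2], [[0, 20, 9], 0, 2], [[0, 27, 9], 0, 2], [[0, 33, 9], 0, 2], [[0, 38, 9], 0, 2], [[0, 38, 9], 0, 2]]}}

```text
t: 42.02
eef_pos: [0.5516, -0.0574, 0.0677]
ee_rot: [[0.098, 0.995, 0.006], [0.995, -0.098, -0.001], [-0.001, 0.006, -1.0]]
force: [-0.3, 0.4, -1.7]
opening: 0.124
```

Run:
```python
from h import *
s=cam('side');crop(s,'e4s.png',245,165,325,225,10)
```

```text
(no output)
```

View pics/e4s.png

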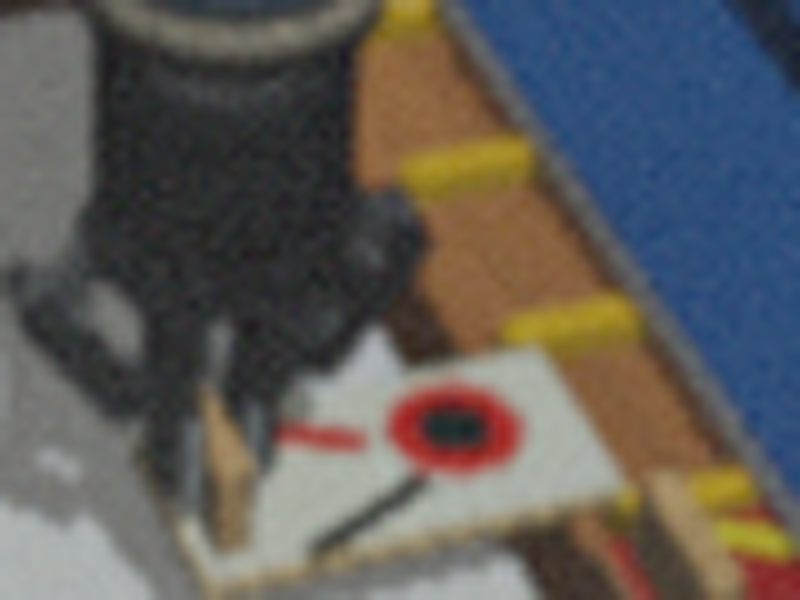

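Emit:
{"name": "send_rows", "arguments": {"rows": [[[0, 4, 0.5], 0, 2], [[0, 10, 0.5], 0, 2], [[0, 17, 0.5], 0, 2], [[0, 24, 0.5], 0, 2], [[0, 28, 0.5], 0, 2], [[0, 28, 0.5], 0, 2]]}}

```text
t: 42.82
eef_pos: [0.5794, -0.0602, 0.0673]
ee_rot: [[0.098, 0.995, 0.005], [0.995, -0.098, -0.001], [-0.001, 0.005, -1.0]]
force: [0.4, 0.1, -1.7]
opening: 0.131
```

Run:
```python
from h import *
s=cam('side');crop(s,'e5s.png',265,165,325,210,13)
s=cam('top');crop(s,'e5t.png',260,120,320,165,13)
```

```text
(no output)
```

View pics/e5s.png

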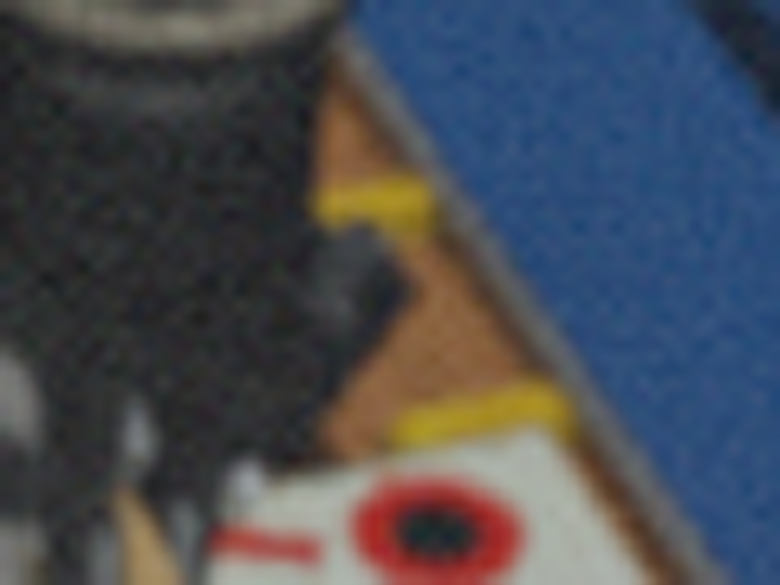

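View pics/e5t.png

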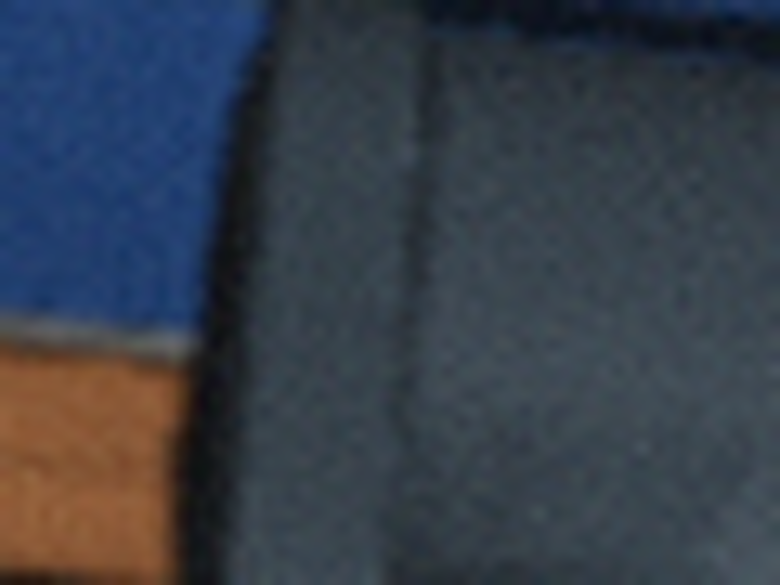

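Emit:
{"name": "send_rows", "arguments": {"rows": [[[0, 5, 0], 0, 2], [[0, 10, 0], 0, 2], [[0, 15, 0], 0, 2], [[0, 20, 0], 0, 2], [[0, 20, 0], 0, 2]]}}

```text
t: 43.55
eef_pos: [0.5993, -0.0621, 0.0673]
ee_rot: [[0.098, 0.995, 0.005], [0.995, -0.098, -0.001], [-0.001, 0.005, -1.0]]
force: [-1.0, -0.1, -1.4]
opening: 0.13
```

Emit:
{"name": "send_rows", "arguments": {"rows": [[[0, 6, 0], 0, 2], [[0, 13, 0], 0, 2], [[0, 20, 0], 0, 2], [[0, 26, 0], 0, 2], [[0, 30, 0], 0, 2], [[0, 30, 0], 0, 2]]}}

```text
t: 44.3
eef_pos: [0.6294, -0.0651, 0.0674]
ee_rot: [[0.098, 0.995, 0.005], [0.995, -0.098, -0.001], [-0.001, 0.005, -1.0]]
force: [0.5, -0.0, -2.0]
opening: 0.126
```

Emit:
{"name": "send_rows", "arguments": {"rows": [[[0, 6, 0], 0, 2], [[0, 13, 0], 0, 2], [[0, 20, 0], 0, 2], [[0, 26, 0], 0, 2], [[0, 34, 0], 0, 2], [[0, 37, 0], 0, 2], [[0, 38, 0], 0, 2], [[0, 38, 0], 0, 2]]}}

```text
t: 45.3
eef_pos: [0.6671, -0.0688, 0.0675]
ee_rot: [[0.098, 0.995, 0.005], [0.995, -0.098, -0.001], [-0.001, 0.005, -1.0]]
force: [-1.0, -0.1, -1.6]
opening: 0.124
```

Emit:
{"name": "send_rows", "arguments": {"rows": [[[0, 1, 0], 0, 2], [[0, 2, 0], 0, 2], [[0, 3, 0], 0, 2], [[0, 4, 0], 0, 2], [[0, 5, 0], 0, 2]]}}

```text
t: 45.92
eef_pos: [0.6713, -0.0691, 0.0674]
ee_rot: [[0.098, 0.995, 0.003], [0.995, -0.098, -0.001], [-0.001, 0.003, -1.0]]
force: [-10.9, 2.0, 2.3]
opening: 0.126
```

Home against the stop (11 N). Look, then release.

Emit:
{"name": "send_rows", "arguments": {"rows": [[[0, 0, 0.7], 0, 2], [[0, 0, 1], 0, 2], [[0, 0, 1], 0, 16], [[0, 0, 1], 0, 22], [[0, 0, 1], 0, 24], [[0, 0, 1], 0, 24], [[0, 0, -10], 0, 24], [[0, 0, -25], 0, 24], [[0, 0, -45], 0, 24], [[0, 0, -65], 0, 24], [[0, 0, -70], 0, 24]]}}

```text
t: 47.3
eef_pos: [0.672, -0.0691, 0.1397]
ee_rot: [[0.098, 0.995, 0.006], [0.995, -0.098, -0.001], [-0.001, 0.007, -1.0]]
force: [0.5, -0.6, 0.4]
opening: 0.28
```

Run:
```python
from h import *
s=cam('side');crop(s,'g1s.png',150,140,350,290,4)
s=cam('top');crop(s,'g1t.png',130,140,240,225,7)
```

```text
(no output)
```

View pics/g1s.png

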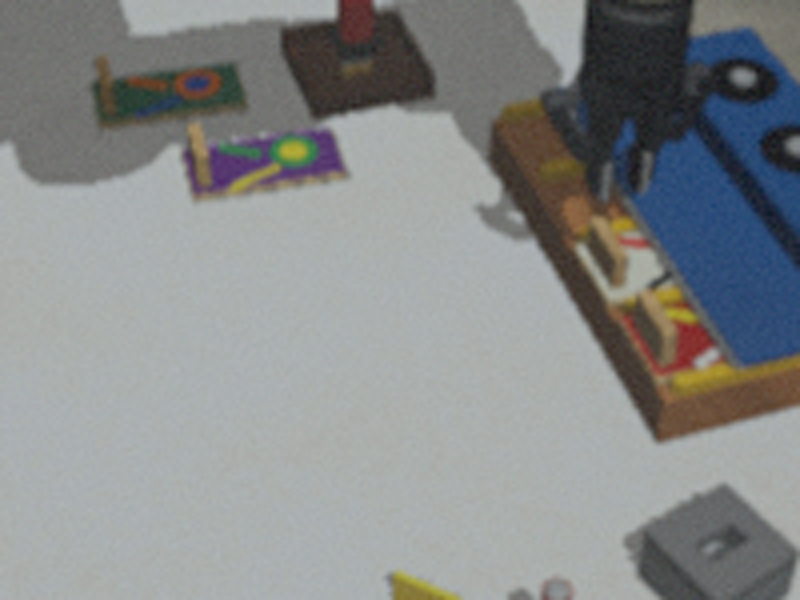

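View pics/g1t.png

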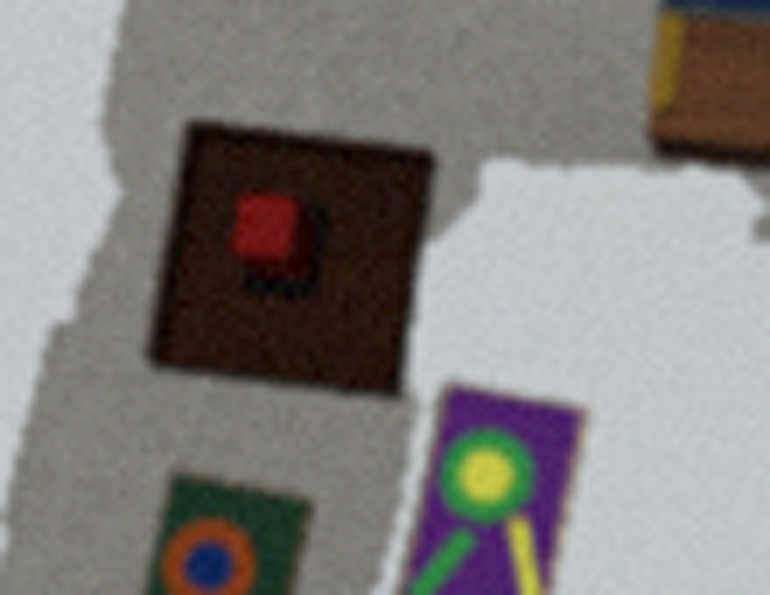

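Run:
```python
from h import *
s=cam('top');crop(s,'g2t.png',140,185,230,260,8)
s=cam('side');crop(s,'g2s.png',165,145,255,205,8.8)
```

```text
(no output)
```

View pics/g2t.png

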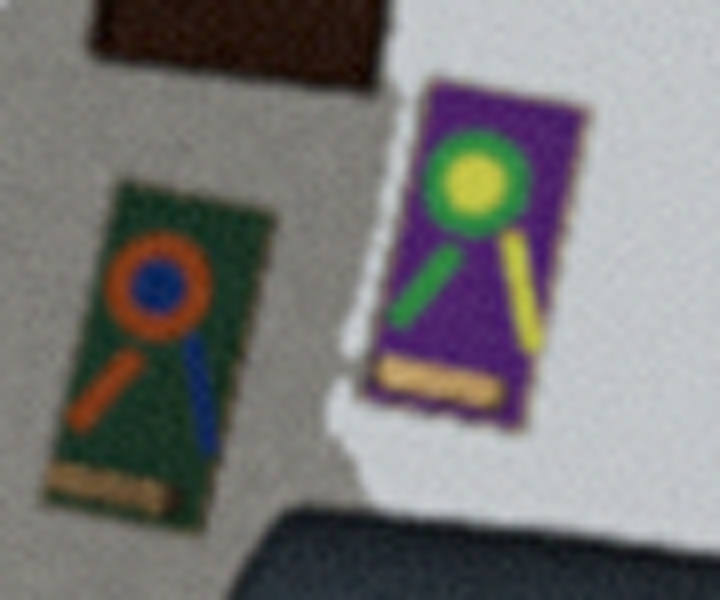

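View pics/g2s.png

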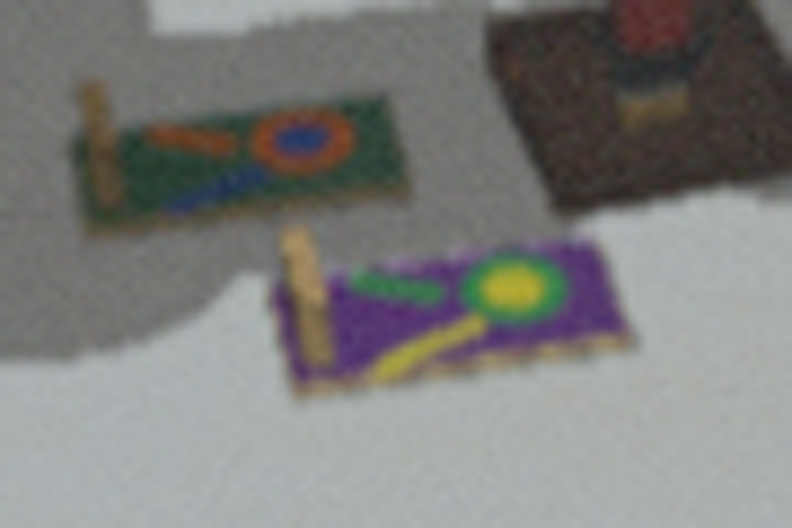

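Run:
```python
from h import *
t=cam('top');s=cam('side')
def P(a,b): return list(zip([(70,35,8),(70,-35,8),(-70,-35,8),(-70,35,8)],a)),list(zip([(70,35,8),(70,-35,8),(-70,-35,8),(-70,35,8),(-51,-25,42)],b))
for n,a,b in(('v',[(430,78),(590,105),(525,432),(365,402)],[(594,238),(632,338),(296,386),(272,282),(326,302)]),
 ('g',[(120,182),(278,212),(205,530),(45,503)],[(386,97),(410,190),(88,226),(75,145),(120,140)])):
    A,B=P(a,b); print(n)
    p1=fit([(t,(140,185,8),A)],[.49,.2,-.1]); p2=fit([(s,(165,145,8.8),B)],[.49,.2,-.1]); p=(p1+p2)/2
    print('mean',p, 'batten',p[0]-.057*np.cos(p[2]),p[1]-.057*np.sin(p[2]),np.degrees(p[2]))
    if n=='v': go(1000*(p[0]-.057*np.cos(p[2])),1000*(p[1]-.057*np.sin(p[2])),110,np.degrees(p[2]))
```

```text
v
pose mm/deg [492.8 223.5] -9.11 res px [[-0.2, -0.4], [0.3, -0.2], [0.3, 0.3], [-0.4, 0.3]]
pose mm/deg [493.9 222.3] -10.33 res px [[0.7, -0.5], [0.6, 0.1], [-0.7, 0.5], [-0.9, -0.0], [0.3, -0.2]]
mean [ 0.49333437  0.22290343 -0.16957436] batten 0.43715193758811316 0.23252291412436457 -9.715895256971187
shift [ 277.3 -261.9   25.8] yaw 0.41 now [670.6 -69.  136.5] ang -5.6 q6 1.57 t 47.6 op 24.0 F [-0.2  0.4 -0. ]
g
pose mm/deg [447.5 353.2] -9.95 res px [[-0.2, -0.9], [0.3, -0.6], [0.2, 1.1], [-0.3, 0.3]]
pose mm/deg [448.5 351.2] -11.15 res px [[0.7, -0.4], [0.8, -0.1], [-0.5, 0.7], [-0.8, -1.2], [-0.2, 0.7]]
mean [ 0.44795426  0.35218237 -0.1841267 ] batten 0.39191775558461567 0.3626183860449621 -10.549683006450762
```

Emit:
{"name": "send_rows", "arguments": {"rows": [[[0, -40, 0], 0, 24], [[40, -90, 0], 0.1, 40], [[90, -140, 0], 0.2, 60], [[150, -190, 0], 0.3, 60], [[210, -230, 0], 0.4, 60], [[260, -255, 10], 0.4, 60], [[277, -262, 25], 0.4, 60], [[277, -262, 26], 0.4, 60], [[277, -262, 26], 0.4, 60]]}}

```text
t: 48.72
eef_pos: [0.4369, 0.232, 0.1096]
ee_rot: [[0.166, 0.986, 0.002], [0.986, -0.166, -0.001], [-0.001, 0.002, -1.0]]
force: [0.6, -0.3, -0.4]
opening: 0.702
```

Run:
```python
from h import *
go(437.2,232.4,16,-9.6)
s=cam('side');crop(s,'g3s.png',165,120,265,195,8)
```

```text
shift [ 0.5  0.1 93.6] yaw 0.0 now [436.9 232.  109.6] ang -9.6 q6 2.23 t 48.725 op 59.9 F [ 0.6 -0.3 -0.4]
```

View pics/g3s.png

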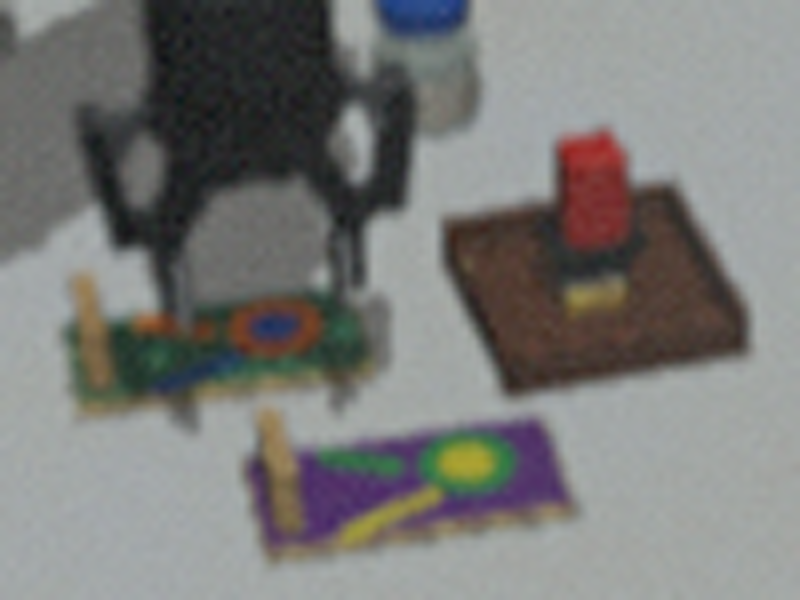

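Emit:
{"name": "send_rows", "arguments": {"rows": [[[0.5, 0, 30], 0, 60], [[0.5, 0, 60], 0, 60], [[0.5, 0, 84], 0, 60], [[0.5, 0, 93], 0, 60], [[0.5, 0, 94], 0, 60], [[0.5, 0, 94], 0, 40], [[0.5, 0, 94], 0, 25], [[0.5, 0, 94], 0, 15], [[0.5, 0, 94], 0, 2], [[0.5, 0, 94], 0, 2], [[0.5, 0, 94], 0, 2], [[0.5, 0, 94], 0, 2], [[0.5, 0, 94], 0, 2]]}}

```text
t: 50.4
eef_pos: [0.4379, 0.2322, 0.0164]
ee_rot: [[0.167, 0.986, 0.003], [0.986, -0.167, -0.001], [-0.0, 0.003, -1.0]]
force: [-0.9, -0.6, 7.4]
opening: 0.128
```

Emit:
{"name": "send_rows", "arguments": {"rows": [[[0, 0, -6], 0, 2], [[0, 0, -20], 0, 2], [[0, 0, -45], 0, 2], [[0, 0, -62], 0, 2], [[0, 0, -62], 0, 2], [[0, 0, -62], 0, 2]]}}

```text
t: 51.15
eef_pos: [0.4374, 0.2322, 0.0781]
ee_rot: [[0.167, 0.986, 0.003], [0.986, -0.167, -0.001], [-0.0, 0.003, -1.0]]
force: [-0.0, -0.2, -1.2]
opening: 0.13
```

Run:
```python
from h import *
c,s=np.cos(np.radians(-5.6)),np.sin(np.radians(-5.6))
def P(x,y): return 662.5+c*x-s*y, -25.5+s*x+c*y
print(P(13,43),P(13,129),P(-145,129))
go(*P(-145,43),76,-5.6)
```

```text
(np.float64(679.6340208894072), np.float64(16.0262005023498)) (np.float64(688.0261502686941), np.float64(101.61575690078728)) (np.float64(530.7802210715648), np.float64(117.0338550627329))
shift [-183.7  117.3    2.5] yaw -0.4 now [437.4 232.2  78.1] ang -9.6 q6 2.23 t 51.15 op 11.1 F [-0.  -0.2 -1.2]
```

Emit:
{"name": "send_rows", "arguments": {"rows": [[[-20, 5, 0], 0, 2], [[-55, 20, 0], -0.1, 2], [[-95, 45, 0], -0.2, 2], [[-135, 75, 0], -0.3, 2], [[-165, 100, 0], -0.4, 2], [[-180, 114, 2], -0.4, 2], [[-183.5, 117, 2], -0.4, 2], [[-183.5, 117, 2], -0.4, 2], [[-183.5, 117, 2], -0.4, 2]]}}

```text
t: 52.28
eef_pos: [0.5216, 0.0327, 0.0764]
ee_rot: [[0.097, 0.995, 0.002], [0.995, -0.097, -0.001], [-0.0, 0.002, -1.0]]
force: [-0.0, -0.4, -1.9]
opening: 0.13
```

Run:
```python
from h import *
go(522.4,31.4,68,-5.6)
s=cam('side');crop(s,'g4s.png',215,145,315,220,8)
s=cam('top');crop(s,'g4t.png',220,115,310,182,8.8)
```

```text
shift [-1.2  0.9  8.4] yaw 0.0 now [521.6  32.7  76.4] ang -5.6 q6 1.73 t 52.275 op 11.1 F [-0.  -0.4 -1.9]
```

View pics/g4s.png

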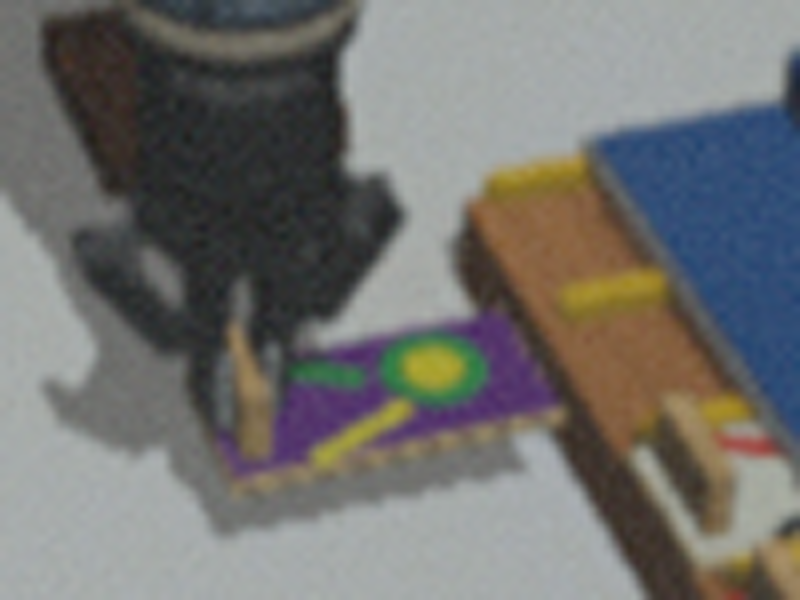

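View pics/g4t.png

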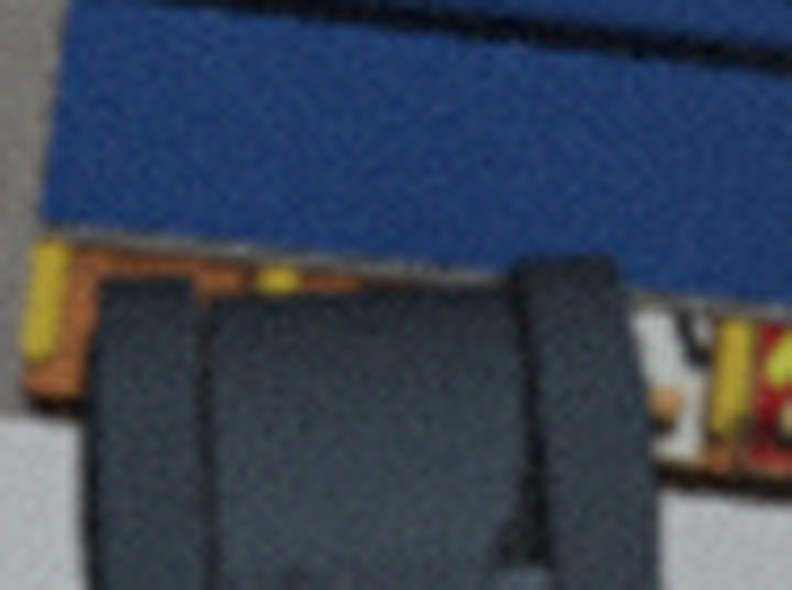

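Run:
```python
from pd import *
s=cam('side')
S=[((70,35,8),(500,312)),((70,-35,8),(565,408)),((-70,-35,8),(232,480))]
p=fit([(s,(215,145,8),S)],[.56,.05,-.1],z0=.060); print(rel(p,DS))
for q in ((565,300),(488,186)):
    u=(np.array(q)+.5)/8-.5+[215,145]; w=at(s,*u,.061); print(rel([w[0],w[1],0],DS))
```

```text
pose mm/deg [578.3  29. ] -5.97 res px [[0.2, -0.9], [-0.0, 0.4], [-0.2, 0.4]]
[-91.3  48.6   0.1]
[ 8.6 86.7  6. ]
[  5.9 169.6   6. ]
```

Emit:
{"name": "send_rows", "arguments": {"rows": [[[-2, 0, 4], 0, 2], [[-2, 0, 8], 0, 2], [[-2, 5, 9], 0, 2], [[-2, 12, 9], 0, 2], [[-2, 20, 9], 0, 2], [[-2, 27, 9], 0, 2], [[-2, 33, 9], 0, 2], [[-2, 38, 9], 0, 2], [[-2, 38, 9], 0, 2]]}}

```text
t: 53.55
eef_pos: [0.5598, 0.0266, 0.0676]
ee_rot: [[0.097, 0.995, 0.003], [0.995, -0.097, -0.001], [-0.001, 0.003, -1.0]]
force: [-0.1, -0.9, -1.6]
opening: 0.128
```

Run:
```python
from h import *
s=cam('side');crop(s,'g5s.png',245,160,305,205,13)
```

```text
(no output)
```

View pics/g5s.png

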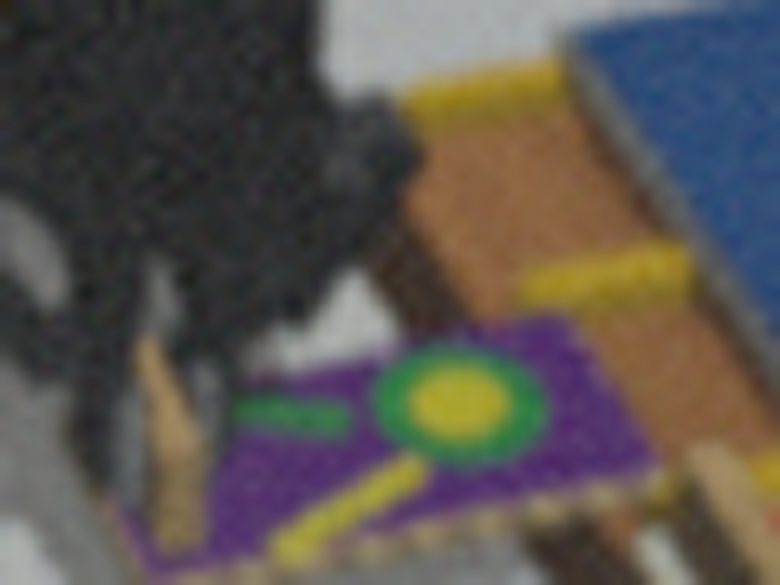

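Emit:
{"name": "send_rows", "arguments": {"rows": [[[0.4, 4, 0.5], 0, 2], [[0.4, 10, 0.5], 0, 2], [[0.4, 17, 0.5], 0, 2], [[0.4, 24, 0.5], 0, 2], [[0.4, 28, 0.5], 0, 2], [[0.4, 28, 0.5], 0, 2]]}}

```text
t: 54.35
eef_pos: [0.5876, 0.0243, 0.067]
ee_rot: [[0.097, 0.995, 0.002], [0.995, -0.097, -0.001], [-0.001, 0.002, -1.0]]
force: [-0.9, 0.4, -0.4]
opening: 0.127
```

Run:
```python
from h import *
s=cam('side');crop(s,'g6s.png',255,160,315,205,13)
```

```text
(no output)
```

View pics/g6s.png

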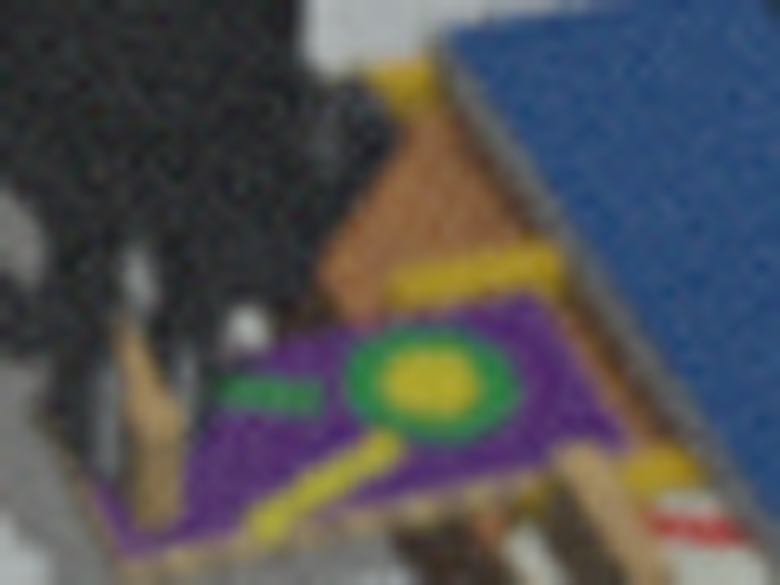

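Aligned between the dividers, no force. Continue.

Emit:
{"name": "send_rows", "arguments": {"rows": [[[0, 5, 0], 0, 2], [[0, 10, 0], 0, 2], [[0, 15, 0], 0, 2], [[0, 20, 0], 0, 2], [[0, 20, 0], 0, 2]]}}

```text
t: 55.02
eef_pos: [0.6077, 0.0223, 0.067]
ee_rot: [[0.097, 0.995, 0.002], [0.995, -0.097, -0.001], [-0.001, 0.002, -1.0]]
force: [0.2, 0.6, -2.0]
opening: 0.129
```

Emit:
{"name": "send_rows", "arguments": {"rows": [[[0, 6, 0], 0, 2], [[0, 13, 0], 0, 2], [[0, 20, 0], 0, 2], [[0, 26, 0], 0, 2], [[0, 30, 0], 0, 2], [[0, 30, 0], 0, 2]]}}

```text
t: 55.78
eef_pos: [0.6377, 0.0194, 0.0669]
ee_rot: [[0.097, 0.995, 0.002], [0.995, -0.097, -0.001], [-0.001, 0.002, -1.0]]
force: [0.2, 0.6, -1.3]
opening: 0.13
```

Emit:
{"name": "send_rows", "arguments": {"rows": [[[0, 6, 0], 0, 2], [[0, 13, 0], 0, 2], [[0, 20, 0], 0, 2], [[0, 26, 0], 0, 2], [[0, 34, 0], 0, 2], [[0, 37, 0], 0, 2], [[0, 38, 0], 0, 2], [[0, 38, 0], 0, 2]]}}

```text
t: 56.78
eef_pos: [0.6754, 0.0157, 0.067]
ee_rot: [[0.097, 0.995, 0.002], [0.995, -0.097, -0.001], [-0.001, 0.002, -1.0]]
force: [-0.3, -0.1, -1.4]
opening: 0.127
```

Emit:
{"name": "send_rows", "arguments": {"rows": [[[0, 1, 0], 0, 2], [[0, 2, 0], 0, 2], [[0, 3, 0], 0, 2], [[0, 4, 0], 0, 2], [[0, 5, 0], 0, 2]]}}

```text
t: 57.4
eef_pos: [0.6797, 0.0153, 0.0668]
ee_rot: [[0.097, 0.995, 0.0], [0.995, -0.097, -0.001], [-0.001, 0.001, -1.0]]
force: [-9.9, 1.0, 2.6]
opening: 0.127
```

Violet home. Release.

Emit:
{"name": "send_rows", "arguments": {"rows": [[[0, 0, 0.7], 0, 2], [[0, 0, 0.8], 0, 2], [[0, 0, 0.8], 0, 16], [[0, 0, 0.8], 0, 22], [[0, 0, 0.8], 0, 24], [[0, 0, 0.8], 0, 24], [[0, 0, -10], 0, 24], [[0, 0, -25], 0, 24], [[0, 0, -45], 0, 24], [[0, 0, -65], 0, 24], [[0, 0, -70], 0, 24]]}}

```text
t: 58.78
eef_pos: [0.6806, 0.0153, 0.1392]
ee_rot: [[0.097, 0.995, 0.004], [0.995, -0.097, -0.001], [-0.0, 0.004, -1.0]]
force: [0.7, -0.5, 0.3]
opening: 0.277
```

Run:
```python
from h import *
s=cam('side');crop(s,'k1s.png',150,110,350,260,4)
s=cam('top');crop(s,'k1t.png',120,150,230,260,5.4)
go(391.9,362.6,110,-10.5)
```

```text
shift [ 317.6 -320.6   26.9] yaw 0.49 now [680.   15.3 137.6] ang -5.6 q6 1.69 t 58.875 op 24.1 F [0.5 0.9 0.1]
```

View pics/k1s.png

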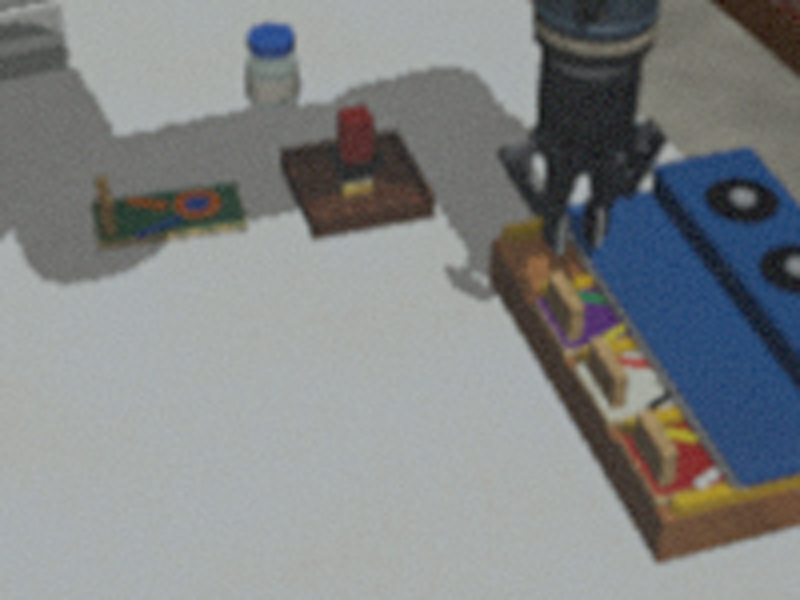

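View pics/k1t.png

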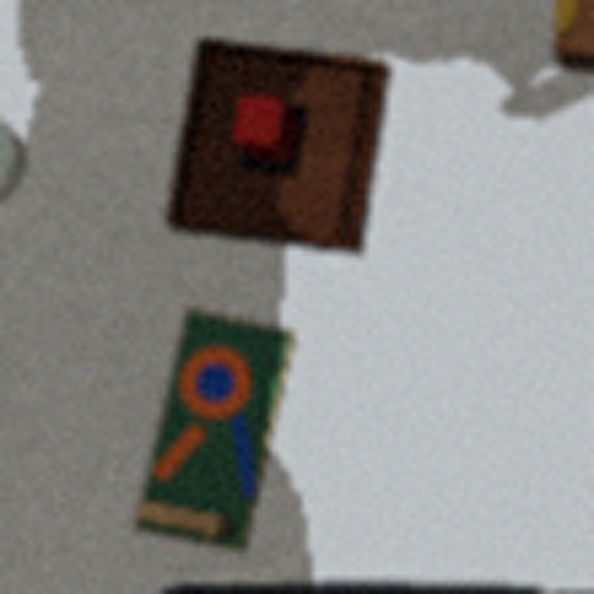

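Emit:
{"name": "send_rows", "arguments": {"rows": [[[0, -40, 0], 0, 24], [[40, -95, 0], 0.1, 40], [[90, -150, 0], 0.2, 60], [[140, -200, 0], 0.3, 60], [[200, -250, 0], 0.4, 60], [[260, -290, 0], 0.5, 60], [[310, -316, 10], 0.5, 60], [[317.5, -320.5, 26], 0.5, 60], [[317.5, -320.5, 27], 0.5, 60], [[317.5, -320.5, 27], 0.5, 60]]}}

```text
t: 60.12
eef_pos: [0.3917, 0.362, 0.1094]
ee_rot: [[0.183, 0.983, 0.001], [0.983, -0.183, -0.002], [-0.001, 0.001, -1.0]]
force: [0.3, -1.7, 0.2]
opening: 0.702
```

Run:
```python
from h import *
go(391.9,362.6,16,-10.5)
s=cam('side');crop(s,'k2s.png',155,100,255,175,8)
```

```text
shift [ 0.7 -0.  93.4] yaw -0.01 now [391.7 362.  109.4] ang -10.6 q6 2.5 t 60.125 op 59.9 F [ 0.3 -1.7  0.2]
```

View pics/k2s.png

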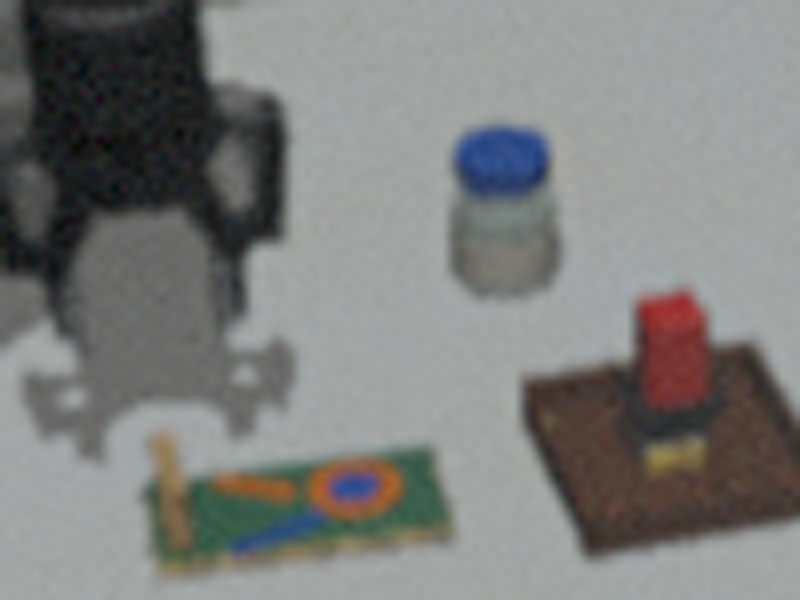

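Emit:
{"name": "send_rows", "arguments": {"rows": [[[0.5, 0, 30], 0, 60], [[0.5, 0, 60], 0, 60], [[0.5, 0, 84], 0, 60], [[0.5, 0, 93], 0, 60], [[0.5, 0, 94], 0, 60], [[0.5, 0, 94], 0, 40], [[0.5, 0, 94], 0, 25], [[0.5, 0, 94], 0, 15], [[0.5, 0, 94], 0, 2], [[0.5, 0, 94], 0, 2], [[0.5, 0, 94], 0, 2], [[0.5, 0, 94], 0, 2], [[0.5, 0, 94], 0, 2]]}}

```text
t: 61.8
eef_pos: [0.3926, 0.3625, 0.0163]
ee_rot: [[0.184, 0.983, 0.002], [0.983, -0.184, -0.0], [-0.0, 0.002, -1.0]]
force: [-1.5, -0.7, 6.0]
opening: 0.128
```

Emit:
{"name": "send_rows", "arguments": {"rows": [[[0, 0, -6], 0, 2], [[0, 0, -20], 0, 2], [[0, 0, -45], 0, 2], [[0, 0, -62], 0, 2], [[0, 0, -62], 0, 2], [[0, 0, -62], 0, 2]]}}

```text
t: 62.55
eef_pos: [0.3923, 0.3623, 0.078]
ee_rot: [[0.184, 0.983, 0.002], [0.983, -0.184, -0.001], [-0.0, 0.002, -1.0]]
force: [0.5, 0.1, -2.5]
opening: 0.129
```

Run:
```python
from h import *
go(530.8,117,76,-5.6)
```

```text
shift [-215.6  181.3    2.4] yaw -0.5 now [392.3 362.3  78. ] ang -10.6 q6 2.5 t 62.55 op 11.0 F [ 0.5  0.1 -2.5]
```

Emit:
{"name": "send_rows", "arguments": {"rows": [[[-20, 0, 0], 0, 2], [[-60, 5, 0], -0.1, 2], [[-105, 25, 0], -0.2, 2], [[-150, 65, 0], -0.3, 2], [[-180, 110, 0], -0.4, 2], [[-200, 145, 0], -0.5, 2], [[-212, 170, 2], -0.5, 2], [[-216, 180, 2], -0.5, 2], [[-217, 181, 2], -0.5, 2], [[-217, 181, 2], -0.5, 2], [[-217, 181, 2], -0.5, 2]]}}

```text
t: 63.92
eef_pos: [0.5296, 0.1163, 0.0765]
ee_rot: [[0.097, 0.995, 0.002], [0.995, -0.097, -0.001], [-0.001, 0.002, -1.0]]
force: [-0.9, 0.5, -1.7]
opening: 0.126
```

Run:
```python
from h import *
go(530.8,117,68,-5.6)
s=cam('side');crop(s,'k4s.png',205,125,305,200,8)
s=cam('top');crop(s,'k4t.png',200,115,290,182,8.8)
```

```text
shift [0.8 1.1 8.5] yaw 0.01 now [529.6 116.3  76.5] ang -5.5 q6 1.88 t 63.925 op 10.8 F [-0.9  0.5 -1.7]
```

View pics/k4s.png

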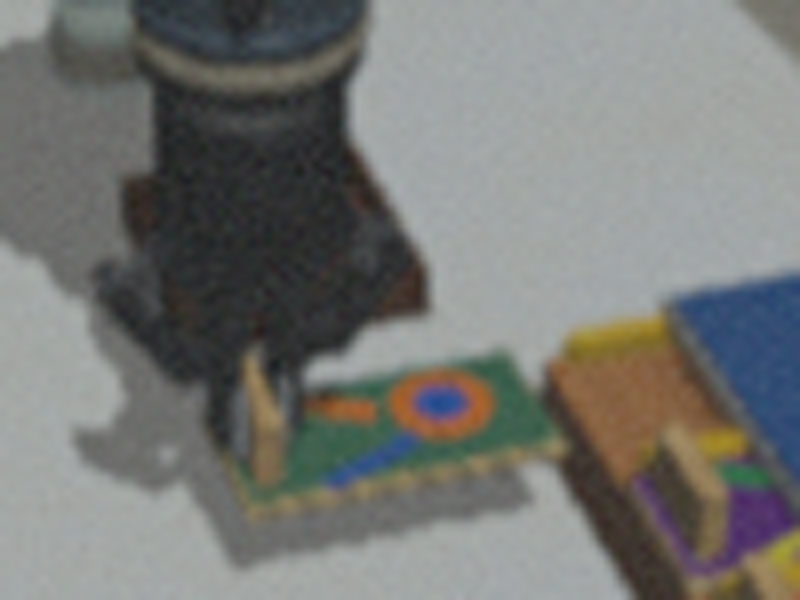

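View pics/k4t.png

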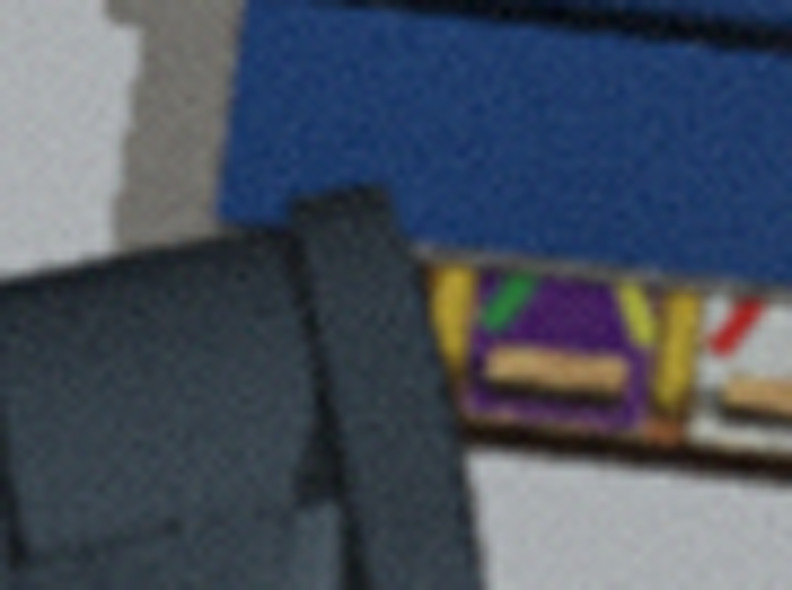

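Run:
```python
from pd import *
s=cam('side')
S=[((70,35,8),(505,350)),((70,-35,8),(566,442)),((-70,-35,8),(248,508))]
p=fit([(s,(205,125,8),S)],[.56,.1,-.1],z0=.060); print(rel(p,DS))
for q in ((570,345),):
    u=(np.array(q)+.5)/8-.5+[205,125]; w=at(s,*u,.061); print(rel([w[0],w[1],0],DS))
```

```text
pose mm/deg [585.8 113.2] -5.22 res px [[0.2, -0.5], [0.1, 0.1], [-0.2, 0.3]]
[-92.6 133.2   0.8]
[  6.9 170.    6. ]
```

Emit:
{"name": "send_rows", "arguments": {"rows": [[[0, 0, 4], 0, 2], [[0, 0, 8], 0, 2], [[0, 5, 9], 0, 2], [[0, 12, 9], 0, 2], [[0, 20, 9], 0, 2], [[0, 27, 9], 0, 2], [[0, 33, 9], 0, 2], [[0, 39, 9], 0, 2], [[0, 39, 9], 0, 2]]}}

```text
t: 65.2
eef_pos: [0.5692, 0.1122, 0.0676]
ee_rot: [[0.097, 0.995, 0.002], [0.995, -0.097, -0.001], [-0.001, 0.002, -1.0]]
force: [-0.3, -0.1, -2.0]
opening: 0.132
```

Run:
```python
from h import *
s=cam('side');crop(s,'k5s.png',230,140,290,185,13)
s=cam('top');crop(s,'k5t.png',200,115,290,182,8.8)
```

```text
(no output)
```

View pics/k5s.png

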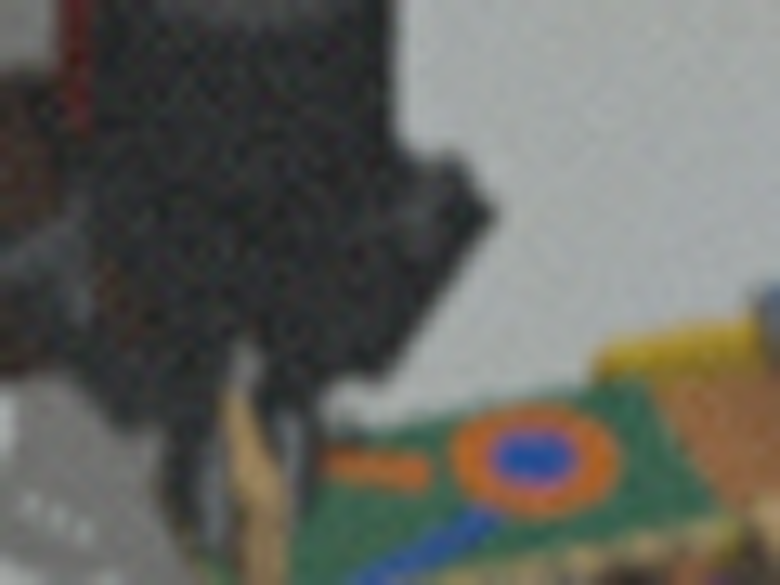

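Emit:
{"name": "send_rows", "arguments": {"rows": [[[0, 4, 0.5], 0, 2], [[0, 10, 0.5], 0, 2], [[0, 17, 0.5], 0, 2], [[0, 24, 0.5], 0, 2], [[0, 28, 0.5], 0, 2], [[0, 28, 0.5], 0, 2]]}}

```text
t: 66.05
eef_pos: [0.5967, 0.1095, 0.067]
ee_rot: [[0.097, 0.995, 0.002], [0.995, -0.097, -0.001], [-0.001, 0.002, -1.0]]
force: [-0.3, 0.8, -1.6]
opening: 0.13
```

Run:
```python
from h import *
s=cam('side');crop(s,'k6s.png',235,145,295,190,13)
```

```text
(no output)
```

View pics/k6s.png

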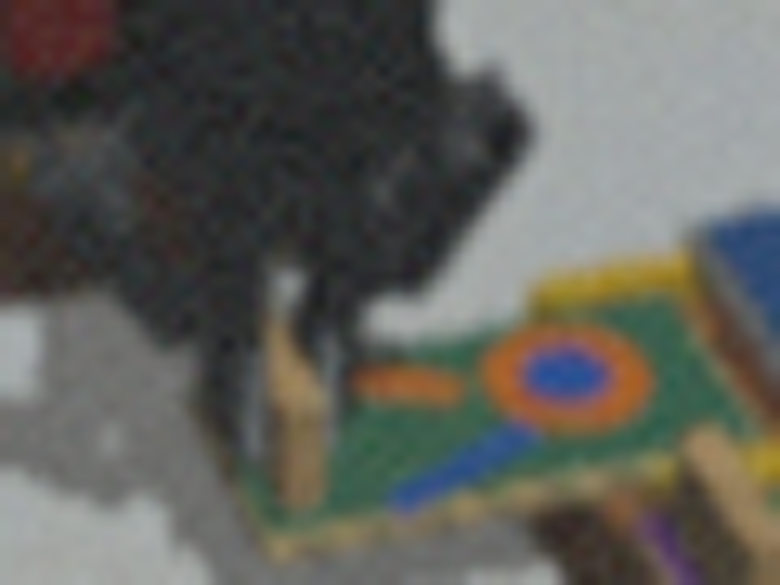

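Emit:
{"name": "send_rows", "arguments": {"rows": [[[0, 5, 0], 0, 2], [[0, 10, 0], 0, 2], [[0, 15, 0], 0, 2], [[0, 20, 0], 0, 2], [[0, 20, 0], 0, 2]]}}

```text
t: 66.72
eef_pos: [0.6168, 0.1075, 0.0669]
ee_rot: [[0.097, 0.995, 0.001], [0.995, -0.097, -0.001], [-0.001, 0.002, -1.0]]
force: [-0.2, 1.4, -3.3]
opening: 0.125
```

Emit:
{"name": "send_rows", "arguments": {"rows": [[[0, 6, 0], 0, 2], [[0, 13, 0], 0, 2], [[0, 20, 0], 0, 2], [[0, 26, 0], 0, 2], [[0, 30, 0], 0, 2], [[0, 30, 0], 0, 2]]}}

```text
t: 67.47
eef_pos: [0.6468, 0.1046, 0.0668]
ee_rot: [[0.097, 0.995, 0.001], [0.995, -0.097, -0.001], [-0.001, 0.001, -1.0]]
force: [-0.5, 0.9, -2.1]
opening: 0.131
```

Emit:
{"name": "send_rows", "arguments": {"rows": [[[0, 6, 0], 0, 2], [[0, 13, 0], 0, 2], [[0, 20, 0], 0, 2], [[0, 26, 0], 0, 2], [[0, 34, 0], 0, 2], [[0, 37, 0], 0, 2], [[0, 38, 0], 0, 2], [[0, 38, 0], 0, 2]]}}

```text
t: 68.47
eef_pos: [0.6845, 0.1009, 0.0669]
ee_rot: [[0.097, 0.995, 0.001], [0.995, -0.097, -0.001], [-0.001, 0.001, -1.0]]
force: [-0.2, -0.1, -1.5]
opening: 0.128
```

Emit:
{"name": "send_rows", "arguments": {"rows": [[[0, 1, 0], 0, 2], [[0, 2, 0], 0, 2], [[0, 3, 0], 0, 2], [[0, 4, 0], 0, 2], [[0, 4.5, 0], 0, 2]]}}

```text
t: 69.1
eef_pos: [0.6881, 0.1006, 0.0667]
ee_rot: [[0.097, 0.995, -0.001], [0.995, -0.097, -0.0], [-0.001, -0.001, -1.0]]
force: [-9.5, 1.1, 2.6]
opening: 0.13
```

Emit:
{"name": "send_rows", "arguments": {"rows": [[[0, 0, 0.7], 0, 2], [[0, 0, 0.8], 0, 2], [[0, 0, 0.8], 0, 16], [[0, 0, 0.8], 0, 22], [[0, 0, 0.8], 0, 24], [[0, 0, 0.8], 0, 24], [[0, 0, -10], 0, 24], [[0, 0, -25], 0, 24], [[0, 0, -45], 0, 24], [[0, 0, -75], 0, 24], [[0, 0, -100], 0, 24]]}}

```text
t: 70.47
eef_pos: [0.6885, 0.1007, 0.1693]
ee_rot: [[0.097, 0.995, 0.001], [0.995, -0.097, -0.0], [-0.0, 0.001, -1.0]]
force: [0.9, 0.6, -0.5]
opening: 0.28
```

Run:
```python
from h import *
go(330,250,230)
```

```text
shift [ 113.7 -371.2  -61.2] yaw 0.0 now [688.5 100.7 169.3] ang -5.6 q6 1.81 t 70.475 op 23.9 F [ 0.9  0.6 -0.5]
```

Back off out of the cameras' way for a final check.

Emit:
{"name": "send_rows", "arguments": {"rows": [[[10, -40, -20], 0, 24], [[114, -371, -60], 0, 40], [[114, -371, -60], 0, 40], [[114, -371, -60], 0, 40], [[114, -371, -60], 0, 40], [[114, -371, -60], 0, 40], [[114, -371, -60], 0, 40], [[114, -371, -60], 0, 40], [[114, -371, -60], 0, 40], [[114, -371, -60], 0, 40]]}}

```text
t: 71.72
eef_pos: [0.331, 0.25, 0.2289]
ee_rot: [[0.098, 0.995, 0.001], [0.995, -0.098, -0.0], [-0.0, 0.001, -1.0]]
force: [-0.8, -0.7, 0.6]
opening: 0.467
```

Run:
```python
from h import *
s=cam('side');crop(s,'z1s.png',180,100,390,325,2.65);crop(s,'z3s.png',260,140,345,225,7)
s=cam('top');crop(s,'z1t.png',90,70,450,260,2.2);crop(s,'z2t.png',210,120,350,180,5.5)
```

```text
(no output)
```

View pics/z1s.png

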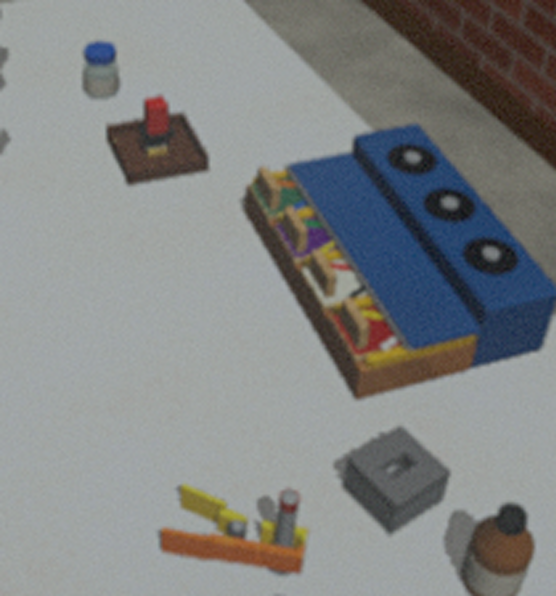

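View pics/z1t.png

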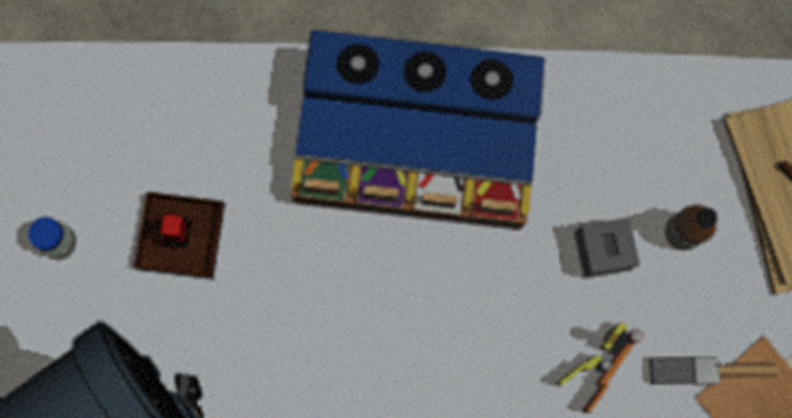

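View pics/z2t.png

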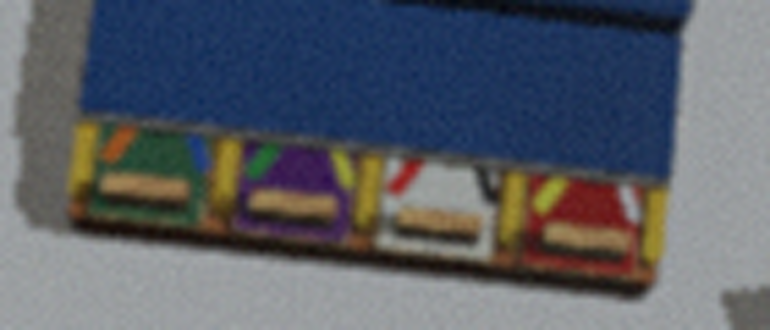

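View pics/z3s.png

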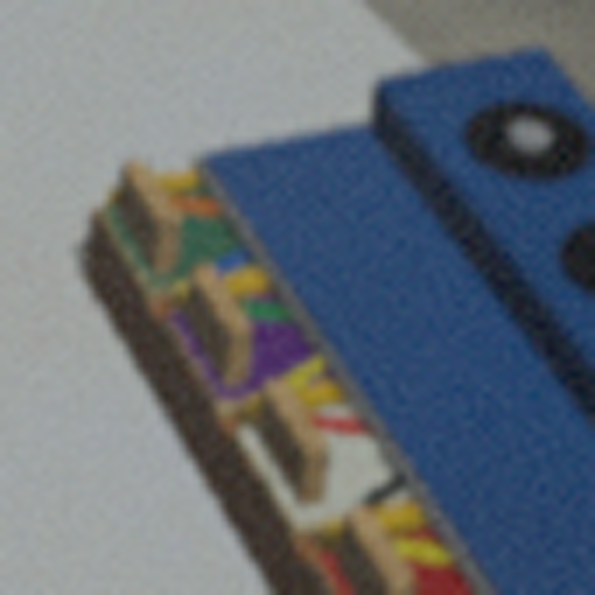

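Run:
```python
from h import *
print(sign_off())
```

```text
the job is handed in; nothing more can be done
None
```

The job is handed in after about 72 s of robot time, done in the order you asked. The hand-in gave no verdict.

- **Plug:** I pulled it straight up out of the socket box. It is standing in the wooden tray.
- **Clamp:** It is clipped round the post, with the post behind the lips at about the seat position. It looks flat in the side picture.
- **Panels:** Red, white, violet and green are one to a slot, right to left as the robot sees them, paint side up with battens outside. I pushed each one in until the stop pushed back with 6 to 11 N.
- **Violet panel:** It had been knocked about 4 cm during the run, so I measured it again before gripping it.

**Last checks:** At full push all four battens were 13.0 to 13.2 mm into the dryer, against 13 mm for fully home. The last side picture shows the panels' rear edges at the sill's edge. The top picture leaves a thin strip of sill, about 4 mm, behind all four alike. I put that strip down to the blurred sill edge, because the push readings agree so closely. The jar and bottle look untouched. The brush is clear of the clamp and I never moved near it.

**Disagreement:** The two cameras differed by 1 to 3 mm throughout, so I averaged them or compared things within one picture.

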